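Dock the kit tray, load it, release the catch and draw it off

TASK

Make up the service kit: slide the blue kit tray along the docking rail until its spring catch clicks behind it, and with the tray locked there lay in it every one of these that lies round the tray and rail: pliers, black marker, red test probe, yellow fuse carton (some may be missing today; the heap of tools and leads at the far right is not part of it). Then press down the orange catch pad so that the tray springs free, and draw the loaded tray right off the rail so that it stands flat on the bench, clear of the rail with the whole kit still in it. Leave the other things on the bench where they are and do not tip the tray.

Things in the scene. Friction and masses are not known exactly. Their poses are not given: they have to be found in the camera images.
- tray: blue kit tray, loose, 0.45 kg; origin on the bench under the box's centre, x from handle to nose, z up. Box 176 (x) by 104 mm (y), rim 42 mm high, nose at x = +88 mm. A runner stands out 11 mm on each long side (126 mm over all), x = -62 to +80 mm, 16 to 22 mm high. Slippery skids (friction about 0.2): drag and push it along the bench by its handle rather than lift it.
- tray_floor (a point): centre of the tray's inner floor, 7 mm above the bench; axes as the tray's. Inside 168 (x) by 96 mm (y), 35 mm deep.
- tray_handle (a point): middle of the tray's black upright handle fin, 60 mm above the bench, at tray x = -134 mm; axes as the tray's. Fin 12 mm thick along x, 56 mm wide along y, top 81 mm above the bench. A 40 mm gap to the box before it (over a tail plate 11 mm high), nothing behind it. Pinch it from above, one finger before and one behind (closing along the tray's x).
- rail: docking rail fixed to the bench, no floor: the tray slides on the bench between two guide walls 31 mm high. Origin on the bench where a home tray's origin lies; x = sliding-in direction, along a home tray's x. Inner wall faces at y = +-65.5 mm (2.5 mm clear of the runners), lips just over the runners from x = -42 mm on. End stops touch the nose at tray x = +2 mm; the catch clicks at about -3 mm.
- rail_mouth (a point): centre of the rail's open mouth, on the bench, at rail x = -104 mm; axes as the rail's. From here to x = -62 mm the walls funnel in, from about 20 mm wider on each side. Keep the upper arm and wrist on the robot's side of the plane x = 0.57 m of the world: a gantry plate crosses there 0.55 to 0.64 m above the bench. Nothing to be handled needs a tool position beyond x = 0.53 m.
- ejector (a joint): spring plunger at the rail's closed end, m: 0 = out, grows as the nose pushes it in over the last 30 mm; about 0.028 when the tray is home. 3 N rising to 6 N, so pushing home takes up to about 12 N. When the catch is pressed it drives the tray out by 10 to 30 mm, and then the catch cannot lock again by itself.
- catch (a joint): spring catch, m: 0 = up (locks a home tray), 0.010 = pressed right down. An incoming runner rides it down; it springs up behind the runner's tail end when the tray is home. The tray is free from about 0.008. About 2 N to start, 4 to 6 N right down. It stays down while a runner lies over it.
- catch_pad (a point): centre of the top of the catch's orange press pad, beside the rail on the robot's side (rail x = -70, y = +96 mm); flat, 40 mm along the rail by 32 mm across, 51 mm above the bench when up; higher than the guide wall beside it even when pressed. Press straight down 10 mm.
- pliers_mid (a point): centre of the needle-nose pliers with red grips (153 x 50 x 13 mm, lying flat, 160 g), half-way up, 6.5 mm over what they lie on; x along the length towards the nose. Jaws shut: 50 mm wide at the grips, narrowing towards the joint at x = +24 mm, which is 18 mm wide. Absent on some days.
- marker_mid (a point): centre of the black marker pen (128 x 15 x 15 mm), 7.5 mm over what it lies on; x along its length. Absent on some days.
- probe_red_mid (a point): centre of the red test probe (104 x 16 x 16 mm), 8 mm over what it lies on; x along its length. Absent on some days.
- fuse_box_mid (a point): centre of the yellow and white fuse carton (58 mm along its x, 75 mm along its y, 30 mm high), 15 mm over what it lies on. Absent on some days.
- tape_roll: cream tape roll lying behind the tray (96 mm across, 24 mm high), leave alone; origin under its centre
- tape_roll_2: brown tape roll (104 mm across, 45 mm high), leave alone; origin under its centre
- lens_case_2: small blue lens case (50 x 50 x 15 mm) at the back, leave alone; origin under its centre
There are look-alikes about, which are no part of the job. What is shaped like the part that bears fuse_box_mid but purple is not meant.

How it is judged:
On the way, in this order (a step that is already met when the one before it is completed fails the run):
1. the tray is fully home in the rail and the catch has clicked up behind it (x of tray_floor in the frame of rail between -0.006 and 0.006 m and y of tray_floor in the frame of rail between -0.006 and 0.006 m and angle between the x axis of tray_floor and the x axis of rail, either way round below 0.06 rad and height (world z) of tray_floor below 0.015 m and value of joint catch below 0.0025 m), for 0.3 s.
2. every kit item that is here lies in the tray, while the tray is locked home (all of step 1 and x of pliers_mid in the frame of tray_floor between -0.082 and 0.082 m and y of pliers_mid in the frame of tray_floor between -0.047 and 0.047 m and z of pliers_mid in the frame of tray_floor between -0.005 and 0.05 m and x of marker_mid in the frame of tray_floor between -0.082 and 0.082 m and y of marker_mid in the frame of tray_floor between -0.047 and 0.047 m and z of marker_mid in the frame of tray_floor between -0.005 and 0.05 m and x of probe_red_mid in the frame of tray_floor between -0.082 and 0.082 m and y of probe_red_mid in the frame of tray_floor between -0.047 and 0.047 m and z of probe_red_mid in the frame of tray_floor between -0.005 and 0.05 m and x of fuse_box_mid in the frame of tray_floor between -0.082 and 0.082 m and y of fuse_box_mid in the frame of tray_floor between -0.047 and 0.047 m and z of fuse_box_mid in the frame of tray_floor between -0.005 and 0.05 m), for 0.2 s.
3. the catch is pressed down (value of joint catch above 0.006 m), for 0.05 s.
At the end, for the whole second after the job is handed in: the tray stands flat on the bench off the rail (its centre more than 185 mm from its home place), at rest, and the middle of every kit item that is here is inside the tray's walls and at most 15 mm above its rim (horizontal distance between tray_floor and rail above 0.185 m and angle between tray_floor's own z axis and vertical below 0.08 rad and height (world z) of tray_floor between -0.005 and 0.014 m and x of pliers_mid in the frame of tray_floor between -0.082 and 0.082 m and y of pliers_mid in the frame of tray_floor between -0.047 and 0.047 m and z of pliers_mid in the frame of tray_floor between -0.005 and 0.05 m and x of marker_mid in the frame of tray_floor between -0.082 and 0.082 m and y of marker_mid in the frame of tray_floor between -0.047 and 0.047 m and z of marker_mid in the frame of tray_floor between -0.005 and 0.05 m and x of probe_red_mid in the frame of tray_floor between -0.082 and 0.082 m and y of probe_red_mid in the frame of tray_floor between -0.047 and 0.047 m and z of probe_red_mid in the frame of tray_floor between -0.005 and 0.05 m and x of fuse_box_mid in the frame of tray_floor between -0.082 and 0.082 m and y of fuse_box_mid in the frame of tray_floor between -0.047 and 0.047 m and z of fuse_box_mid in the frame of tray_floor between -0.005 and 0.05 m and linear speed of tray below 0.02 m/s); the robot touches nothing.
It fails at once if the tray is tipped by more than 20 degrees (angle between tray_floor's own z axis and vertical above 0.35 rad).
It fails at once if a bystander (cream tape roll, brown tape roll or blue lens case) is shifted by more than 4 cm (distance of any of tape_roll, tape_roll_2, lens_case_2 from where it was at the start of the episode above 0.04 m).
Of pliers, marker_1, probe_red, fuse_box only 3 to 4 are there at a start; the rules pass over those that are not, and their reading is None.
At some moment in a run one of pliers, marker_1, probe_red, fuse_box may be knocked a few centimetres aside while the robot is not near it.
Once in a run the grip may slacken for a moment while it holds something.
It also fails if it takes over 208 s, if anything falls off the work surface, if the arm or the gripper's body presses on something with over 40 N, if the wrist force passes 120 N, or if a joint passes its speed limit or range.

ROBOT

A 7-joint arm with a two-finger parallel gripper is mounted at the origin on a cart in front of the work surface, level with it; the furniture and walls round the work are solid. World frame = base frame: x ahead of the robot, y to its left, z up, the work surface at z = 0. Lengths are in m, angles in rad, forces in N, time in s.
With the tool pointing down it reaches from about 0.425 to 1.025 m from the base axis. Payload 3.6 kg.
Tool frame: the origin (TCP) lies on the centre line of the jaws, within the pads' length; the fingertips stand 11 mm ahead of it and the grasp point (between the pads) lies 8 mm behind it; z points along the fingers, x is the direction in which the jaws open and shut, and the axes are right-handed (so a half turn about z gives the same grasp; the last joint's range is limited). The gripper opens to 85 mm and grips with 20 to 120 N. Pads are 22 mm wide; open, the fingers measure 114 mm over their backs; the gripper's body (76 mm by 85 mm) begins 54 mm behind the grasp point. The pads swing forward as they close: fully open they stand 13 mm farther back than shut.
Start: joints at [-1.395, 0.591, 0.048, 1.609, -0.033, 0.943, -0.034], TCP at [0.193, 0.699, 0.242] pointing down, gripper open.
Joint ranges: [-2.69, 2.69], [-0.47, 2.24], [-1.27, 1.36], [0.19, 2.51], [-1.53, 4.68], [0.08, 2.07], [-3.09, 3.09]. Speed limits (rad/s): [2.57, 2.57, 3.14, 3.14, 3.14, 3.14, 3.14].

INTERFACE

Orientations are given as a unit quaternion [w, x, y, z].
In Python, from bench import * gives the robot as it stands. The module is installed in compiled form; this text tells all that it offers.
- The arm moves only by the tool apply_moves, never from a script. Its argument "steps" is a list of rows, each a list of 3 entries, a list of its own where there are three numbers: the closure, from 0 (fully open) to 1 (shut), then the shift along the tool's x, y, z in m, then the turn, a rotation vector about the tool's x, y, z in degrees. A call has 1 to 12 rows; each row shifts and turns the pose as measured when the row begins, along the tool's axes as they then stand; what a row does not reach is not made up. A row lasts 1/12 s, in which the tool goes at most 41.7 mm and 7.16 degrees, less where a joint would pass 70% of its speed; a pose out of reach is approached as far as the arm can. A call with a gripper value outside its range is refused whole. The fingers move at their own pace and stop on an object; "newtons" is the grip in N (left out, the last holds). Time passes only in rows, so rows that do not move let the fingers close. It gives the time, the measured TCP pose, the force and the opening at its end, in the units of the state.
- read_state(): the state, without advancing time (a new reading comes with each control period).
- capture(name): name is "scene" or "top" or "wrist"; returns the picture (420x560x3 uint8, red, green, blue); there is no depth.
- camera_params(name): a dict with "K" (3x3 intrinsics, pixels), "R" (3x3) and "t" (3): a world point X has camera coordinates R X + t. Camera axes: x right, y down, z forward; pixel columns grow to the right and rows downward; lengths in m; the calibration is good to about 2 mm. A picture is of the moment at which its call begins: read the wrist's pose just before it. camera_params takes no time and is no camera call; for the wrist camera it gives the pose at the moment of the call.
- hand_in(): hands the job in, once; it reports no verdict.
Trained networks look in the newest picture that a camera, given by its name, has taken for a name from the list of things; names that differ only in an ending like _2 or _b are one class to them, and where a whole thing is asked for, a point or a joint stands for the part that bears it (a point fixed in the world has none). Each returns a list of dicts, best first, with "conf" (0 to 1); they miss things now and then, are a little off and sometimes report something else, mostly with a low value. They report only what shows in the picture. A call takes as long as a camera call. They do not tell look-alikes from the thing itself.
- silhouettes(query, camera): "pixels" (420x560 bool, what is visible of it) and "box" ([centre column, centre row, width, height] in pixels, round what is visible of it).
The state is a dict: "time_s": time; "joint_pos": joint angles; "qvel": joint speeds; "joint_torque": joint torques, N m; "position": TCP position; "tool_rot": TCP orientation; "contact_force": force on the tool from outside, world axes, zero at the start; "moment": the same for the moment, N m; "finger_gap": opening from 0.0 (shut) to 1.0 (fully open).
Only numpy, scipy, OpenCV 4.12 (cv2) and the standard library are available. Lean on these libraries where they do the work, as an engineer would, in place of code of your own. Each camera call takes 0.05 s, during which the arm holds its last target.

## Working session

There is one attempt and no reset: what is moved stays moved. The work goes in short steps, Python scripts to look and compute and a tool call to move; the robot and the scene stay as the last step left them, time stands still between calls to the robot, and variables do not carry over. Pictures are saved under pics/ and viewed, and the job is handed in when it is done.

Besides the shell and the picture viewer there is one more tool, called after ">>>" in YAML: its name, and indented under it one key for each argument. apply_moves: Moves the arm, as the interface text tells. Its arguments: {"type":"object","properties":{"steps":{"type":"array"},"newtons":{"type":"number"}},"required":["steps"]}

```bash
mkdir -p pics; ls
cat > h.py <<'E'
from bench import *
import numpy as np, cv2
from scipy.spatial.transform import Rotation as Rn
def snap(cam,fn,scale=1.0):
    im=capture(cam); cv2.imwrite('pics/'+fn,cv2.cvtColor(im,cv2.COLOR_RGB2BGR)); return im
def ray(cam,uv,z,P=None):
    P=P or camera_params(cam); K=np.array(P['K']);R=np.array(P['R']);t=np.array(P['t'])
    d=R.T@np.linalg.inv(K)@np.array([uv[0],uv[1],1.0]); c=-R.T@t
    s=(z-c[2])/d[2]; return c+s*d
def proj(cam,X,P=None):
    P=P or camera_params(cam); K=np.array(P['K']);R=np.array(P['R']);t=np.array(P['t'])
    x=K@(R@np.asarray(X)+t); return x[:2]/x[2]
E
python3 - <<'E'
from h import *
s=read_state(); print(s)
for c in ['scene','top','wrist']:
    snap(c,c+'0.png'); P=camera_params(c); R=np.array(P['R']); print(c,P['K'],(-R.T@np.array(P['t'])).round(3),R.round(3).tolist())
E
```

```text
pics
{'time_s': 0.0, 'joint_pos': array([-1.39549613,  0.59211077,  0.04831073,  1.60986326, -0.03331062,
        0.94269155, -0.03369314]), 'qvel': array([ 3.91607444e-04, -8.50676555e-04,  1.10478266e-03,  8.66320581e-05,
       -4.36540454e-04, -1.28223874e-03, -1.66602602e-04]), 'joint_torque': array([ 3.40623901e-04, -5.48703182e+01,  1.54680334e+00, -1.98129630e+01,
        9.37460340e-03,  8.50300246e-03, -3.91332406e-06]), 'position': array([0.19232132, 0.69817452, 0.24113189]), 'tool_rot': array([ 7.35859648e-04,  7.95457360e-01,  6.06008501e-01, -8.62646266e-04]), 'contact_force': array([-0.40382843, -0.28380627,  0.4631831 ]), 'moment': array([-0.05227745,  0.01921842, -0.00869351]), 'finger_gap': 0.9982444468531538}
scene [[405.27034273   0.         271.77197673]
 [  0.         405.27034273 216.04526173]
 [  0.           0.           1.        ]] [ 0.106 -0.56   0.906] [[0.724, -0.69, -0.0], [-0.532, -0.558, -0.637], [0.439, 0.461, -0.771]]
top [[476.27932151   0.         276.96817379]
 [  0.         476.27932151 215.82841844]
 [  0.           0.           1.        ]] [ 0.436 -0.06   1.332] [[-0.005, -1.0, -0.019], [-0.992, 0.008, -0.122], [0.123, 0.018, -0.992]]
wrist [[357.85471393   0.         279.90376982]
 [  0.         357.85471393 204.33737076]
 [  0.           0.           1.        ]] [0.12  0.717 0.374] [[0.265, 0.964, -0.0], [0.921, -0.253, 0.296], [0.286, -0.079, -0.955]]
```

View pics/top0.png

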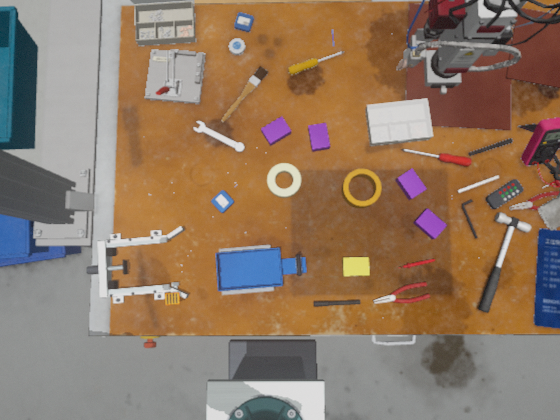

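View pics/scene0.png

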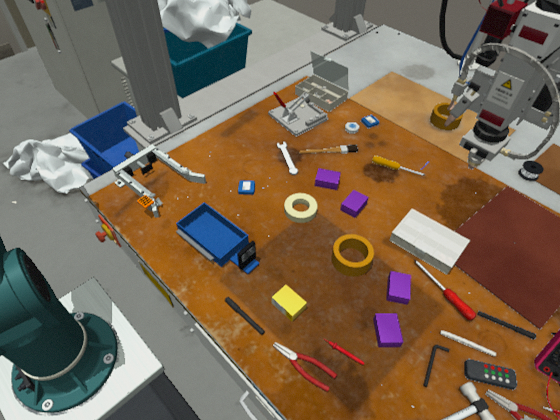

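Run:
```python
from h import *
pts=dict(traybox=(250,269,.04),handle=(299,264,.08),fuse=(356,267,.03),probe=(417,264,.008),pliersNose=(378,300,.007),plh=(428,290,.007),marker=(337,303,.007),pad=(172,298,.05),railmouthL=(182,231,.03),railmouthR=(185,295,.03),railendL=(110,241,.03),railendR=(112,297,.03),lens=(222,201,.015),tape=(284,180,.02),edge=(300,335,0),ledge=(105,300,0))
for k,v in pts.items():
    p=ray('top',v[:2],v[2]); print(k,p.round(3),np.hypot(*p[:2]).round(3))
im=cv2.imread('pics/top0.png'); 
c=cv2.resize(im[220:330,80:460],None,fx=2.1,fy=2.1,interpolation=cv2.INTER_CUBIC); cv2.imwrite('pics/c0.png',c)
c=cv2.resize(im[220:320,80:210],None,fx=6,fy=6,interpolation=cv2.INTER_CUBIC); cv2.imwrite('pics/c1.png',c)
for n in ['tray','rail','tray_handle','catch','catch_pad','pliers_mid','marker_mid','probe_red_mid','fuse_box_mid','tape_roll','lens_case_2']:
    for d in silhouettes(n,'top'): print(n,round(d['conf'],2),np.round(d['box'],1))
print(read_state()['time_s'])
```

```text
traybox [0.451 0.037 0.04 ] 0.453
handle [ 0.463 -0.094  0.08 ] 0.473
fuse [ 0.455 -0.25   0.03 ] 0.519
probe [ 0.463 -0.421  0.008] 0.626
pliersNose [ 0.366 -0.311  0.007] 0.48
plh [ 0.392 -0.448  0.007] 0.595
marker [ 0.358 -0.199  0.007] 0.41
pad [0.376 0.245 0.05 ] 0.448
railmouthL [0.557 0.226 0.03 ] 0.601
railmouthR [0.383 0.214 0.03 ] 0.438
railendL [0.53  0.424 0.03 ] 0.679
railendR [0.378 0.413 0.03 ] 0.56
lens [0.642 0.118 0.015] 0.653
tape [ 0.699 -0.056  0.02 ] 0.701
edge [ 0.272 -0.097  0.   ] 0.289
ledge [0.369 0.443 0.   ] 0.577
tray 0.57 [260.4 269.7  90.7  48.6]
rail 0.63 [136.8 265.6 103.7  76.3]
tray_handle 0.59 [259.6 267.4  92.5  52.4]
catch 0.59 [173.1 293.4  16.8  21.3]
catch_pad 0.66 [172.9 294.1  10.2  23.3]
pliers_mid 0.71 [399.9 291.1  54.7  21.7]
marker_mid 0.63 [336.4 302.8  40.8   6.3]
marker_mid 0.25 [355.1 266.7  30.9  18.8]
probe_red_mid 0.61 [418.8 261.9  27.8   7.5]
fuse_box_mid 0.97 [430.9 224.7  32.5  30.6]
fuse_box_mid 0.88 [317.5 136.4  24.3  30. ]
fuse_box_mid 0.8 [354.  266.5  27.8  16.6]
fuse_box_mid 0.75 [275.2 129.8  34.3  33.2]
fuse_box_mid 0.62 [409.8 183.7  26.4  30.4]
tape_roll 0.93 [285.9 181.2  36.8  35.1]
tape_roll 0.64 [360.6 189.7  37.9  42.3]
lens_case_2 0.67 [220.3 200.2  23.5  22.7]
lens_case_2 0.33 [354.8 267.4  28.7  16.9]
0.7
```

View pics/c0.png

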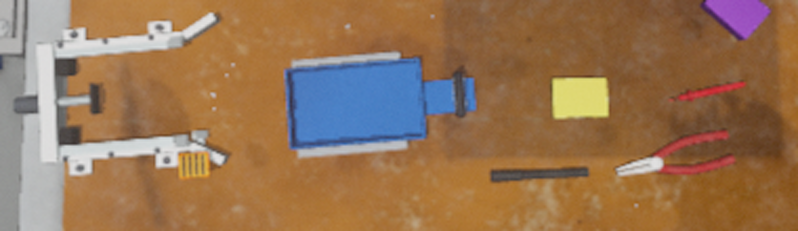

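View pics/c1.png

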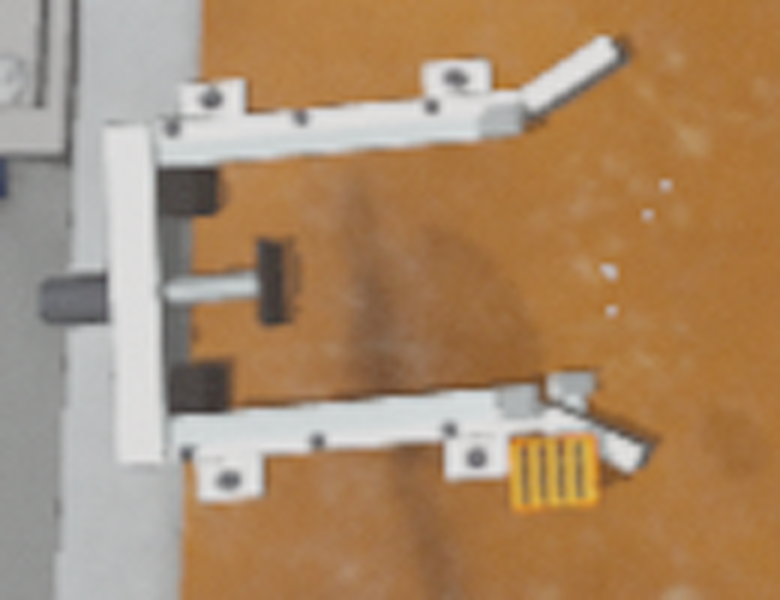

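View pics/wrist0.png

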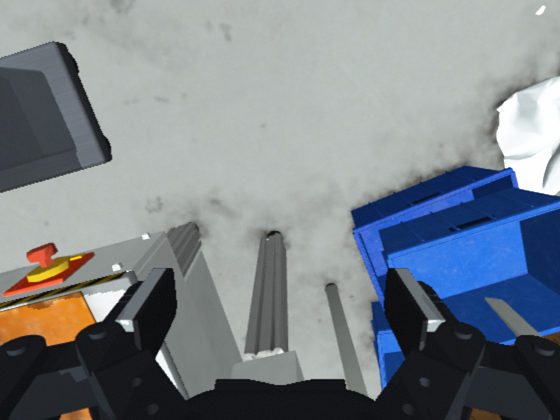

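>>> apply_moves:
  steps:
    - [0,[-0.03,0.0225,0],[0,0,0]]
    - [0,[-0.03,0.0225,0],[0,0,0]]
    - [0,[-0.03,0.0225,0],[0,0,0]]
    - [0,[-0.03,0.0225,0],[0,0,0]]
    - [0,[-0.03,0.0225,0],[0,0,0]]
    - [0,[-0.03,0.0225,0],[0,0,0]]
    - [0,[-0.03,0.0225,0],[0,0,0]]
    - [0,[-0.03,0.0225,0],[0,0,0]]
    - [0,[-0.03,0.0225,0],[0,0,0]]
    - [0,[-0.03,0.0225,0],[0,0,0]]
    - [0,[-0.03,0.0225,0],[0,0,0]]
    - [0,[-0.03,0.0225,0],[0,0,0]]
  newtons: 60

```text
time_s: 1.7
position: [0.3598, 0.2767, 0.2394]
tool_rot: [-0.006, 0.79, 0.614, 0.006]
contact_force: [0.3, -0.4, 0.3]
finger_gap: 0.999
```

Run:
```python
from h import *
P=camera_params('wrist'); import json; json.dump({k:np.array(v).tolist() for k,v in P.items()},open('P1.json','w'))
snap('wrist','w1.png'); print(read_state()['position'],read_state()['joint_pos'].round(2))
```

```text
[0.36240963 0.26770321 0.23899565] [-0.82  0.25  0.1   2.22 -0.05  0.67  0.63]
```

View pics/w1.png

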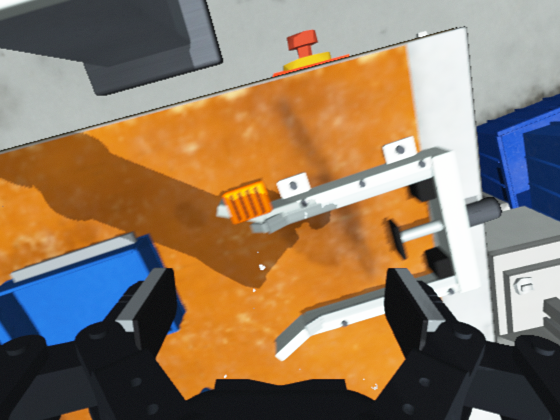

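Run:
```python
import cv2
im=cv2.imread('pics/w1.png')
cv2.imwrite('pics/c2.png',cv2.resize(im[130:370,210:510],None,fx=2.5,fy=2.5,interpolation=cv2.INTER_CUBIC))
```

```text
(no output)
```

View pics/c2.png

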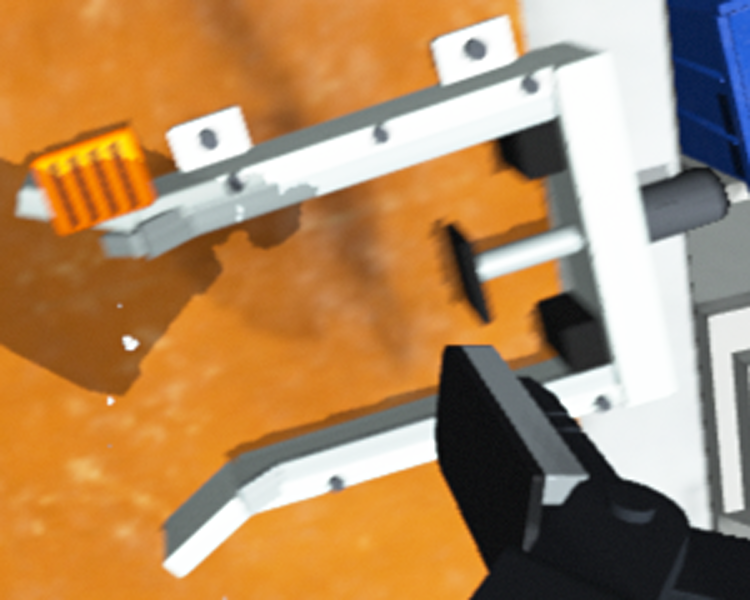

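Run:
```python
from h import *
import json
P=json.load(open('P1.json'))
f=lambda c:(c[0]/2.5+210,c[1]/2.5+130)
for nm,a,b,z in [('nearOut',(150,195),(555,72),.031),('nearIn',(320,188),(500,140),.031),('farIn',(247,490),(435,424),.031),('farOut',(250,513),(440,460),.031),('padA',(30,165),(130,125),.051),('padB',(60,232),(155,195),.051),('endbar in',(555,60),(625,405),.031),('plunger',(475,263),(580,240),.03)]:
    A=ray('',f(a),z,P);B=ray('',f(b),z,P);d=B-A
    print(nm,A.round(4),B.round(4),np.degrees(np.arctan2(d[1],d[0])).round(2))
# top camera
g=lambda c:(c[0]/6+80,c[1]/6+220)
for nm,a,b,z in [('nearIn',(165,415),(500,390),.031),('nearOut',(180,455),(445,435),.031),('farIn',(160,165),(480,138),.031),('farOut',(155,120),(520,88),.031),('pad1',(510,437),(593,432),.051),('pad2',(517,510),(598,502),.051)]:
    A=ray('top',g(a),z);B=ray('top',g(b),z);d=A-B
    print('top',nm,A.round(4),B.round(4),np.degrees(np.arctan2(d[1],d[0])).round(2))
```

```text
nearOut [0.3906 0.2617 0.031 ] [0.3817 0.426  0.031 ] 93.08
nearIn [0.4049 0.3283 0.031 ] [0.4034 0.4014 0.031 ] 91.19
farIn [0.535  0.2685 0.031 ] [0.5235 0.3555 0.031 ] 97.54
farOut [0.5471 0.2671 0.031 ] [0.542  0.3547 0.031 ] 93.32
padA [0.3619 0.2233 0.051 ] [0.3565 0.2632 0.051 ] 97.71
padB [0.3901 0.2266 0.051 ] [0.3849 0.2653 0.051 ] 97.64
endbar in [0.3771 0.4266 0.031 ] [0.5356 0.4376 0.031 ] 3.96
plunger [0.4533 0.3842 0.03  ] [0.4542 0.4278 0.03  ] 88.8
top nearIn [0.3993 0.4259 0.031 ] [0.4097 0.2736 0.031 ] 93.93
top nearOut [0.3813 0.4184 0.031 ] [0.3897 0.2981 0.031 ] 93.98
top farIn [0.5126 0.4325 0.031 ] [0.524  0.2855 0.031 ] 94.44
top farOut [0.5332 0.4357 0.031 ] [0.5468 0.2676 0.031 ] 94.62
top pad1 [0.3894 0.2635 0.051 ] [0.3914 0.2264 0.051 ] 93.13
top pad2 [0.3574 0.2596 0.051 ] [0.3607 0.2236 0.051 ] 95.3
```

>>> apply_moves:
  steps:
    - [0,[-0.036,0.0195,0],[0,0,0]]
    - [0,[-0.036,0.0195,0],[0,0,0]]
    - [0,[-0.036,0.0195,0],[0,0,0]]
    - [0,[-0.036,0.0195,0],[0,0,0]]
    - [0,[-0.036,0.0195,0],[0,0,0]]
    - [0,[-0.036,0.0195,0],[0,0,0]]
    - [0,[-0.036,0.0195,0],[0,0,0]]
    - [0,[-0.036,0.0195,0],[0,0,0]]
    - [0,[-0.036,0.0195,0],[0,0,0]]
    - [0,[0,0,0],[0,0,-7]]
    - [0,[0,0,0],[0,0,-7]]
    - [0,[0,0,0],[0,0,-7]]

```text
time_s: 2.75
position: [0.4559, -0.0957, 0.2399]
tool_rot: [0.004, 0.667, 0.745, 0.012]
contact_force: [-1.1, 0.6, 0.1]
finger_gap: 0.997
```

```bash
cat >> h.py <<'E'
import json
def wsnap(tag):
    s=read_state(); P=camera_params('wrist'); json.dump({k:np.array(v).tolist() for k,v in P.items()},open('P%s.json'%tag,'w'))
    snap('wrist','w%s.png'%tag); st(s)
def st(s=None):
    s=s or read_state(); R=Rn.from_quat(np.roll(s['tool_rot'],-1)).as_matrix()
    print('t',round(s['time_s'],2),'pos',s['position'].round(4),'hx',np.degrees(np.arctan2(R[1,0],R[0,0])).round(2),'tilt',np.degrees(np.arccos(-R[2,2])).round(2),'F',s['contact_force'].round(1),'gap',round(s['finger_gap'],3),'j',s['joint_pos'].round(2))
    return s,R
def go(x,y,z,hx=None):
    s,R=st(); d=np.array([x,y,z])-s['position']; print('tool shift mm',(R.T@d*1000).round(1))
    if hx is not None:
        xt=np.array([np.cos(np.radians(hx)),np.sin(np.radians(hx)),0]); zt=np.array([0,0,-1.]); Rt=np.c_[xt,np.cross(zt,xt),zt]
        print('turn deg',np.degrees(Rn.from_matrix(R.T@Rt).as_rotvec()).round(2))
E
python3 -c "
from h import *
wsnap('2')"
```

```text
t 2.75 pos [ 0.4559 -0.0957  0.2399] hx 96.27 tilt 1.45 F [-1.1  0.6  0.1] gap 0.997 j [-0.02  0.27  0.18  2.19 -0.1   0.67  1.9 ]
```

View pics/w2.png

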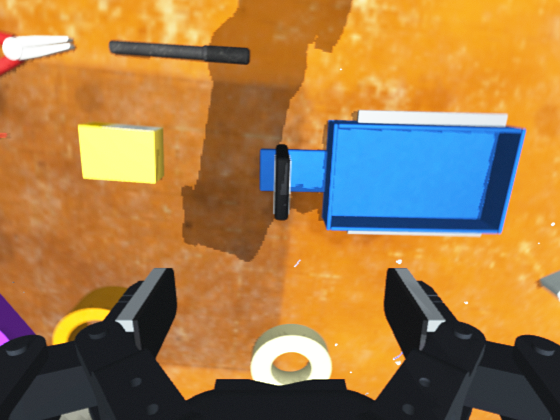

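Run:
```python
import cv2
im=cv2.imread('pics/w2.png')
cv2.imwrite('pics/c3.png',cv2.resize(im[95:250,245:545],None,fx=2.6,fy=2.6,interpolation=cv2.INTER_CUBIC))
```

```text
(no output)
```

View pics/c3.png

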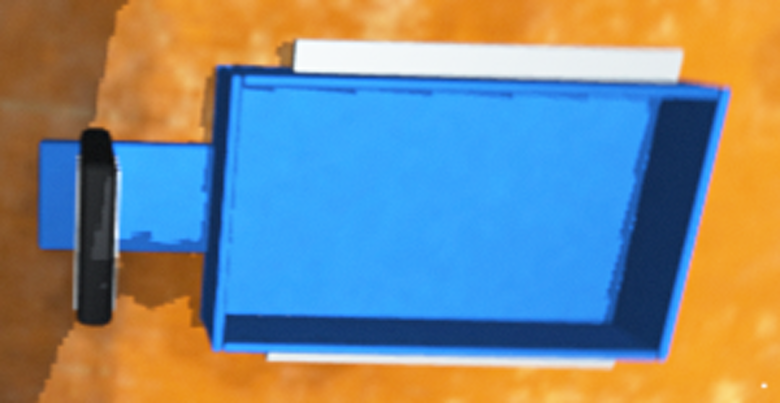

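Run:
```python
from h import *
from scipy.optimize import least_squares
P=json.load(open('P2.json'))
f=lambda c:np.array((c[0]/2.6+245,c[1]/2.6+95))
obs=[((-.088,.052,.042),(236,75)),((.088,.052,.042),(730,88)),((.088,-.052,.042),(668,358)),((-.088,-.052,.042),(213,350)),((.08,.063,.022),(683,49)),((-.062,.063,.022),(294,40))]
def T(p,q):
    c,s=np.cos(p[2]),np.sin(p[2]); return np.array([p[0]+c*q[0]-s*q[1],p[1]+s*q[0]+c*q[1],q[2]])
r=least_squares(lambda p:np.concatenate([proj('',T(p,q),P)-f(c) for q,c in obs]),[.45,.037,np.radians(95)])
p=r.x; print(p[:2].round(4),np.degrees(p[2]).round(2),r.fun.round(1))
print('handle',T(p,(-.134,0,.06)).round(4), 'proj',((proj('',T(p,(-.134,-.028,.081)),P)-[245,95])*2.6).round(0),((proj('',T(p,(-.134,.028,.081)),P)-[245,95])*2.6).round(0))
h=T(p,(-.134,0,.06)); go(h[0],h[1],.13,np.degrees(p[2]))
```

```text
[0.4499 0.0418] 94.94 [-1.4 -0.2  1.  -0.7 -0.3  0.7 -0.1  0.7 -0.3 -0.   1.2 -0.1]
handle [ 0.4614 -0.0917  0.06  ] proj [ 96. 328.] [100. 162.]
t 2.8 pos [ 0.4558 -0.0954  0.2399] hx 96.54 tilt 1.46 F [ 0.  -0.3 -0.6] gap 0.995 j [-0.02  0.27  0.17  2.19 -0.1   0.67  1.91]
tool shift mm [  1.8   3.4 110.1]
turn deg [ 1.31 -0.63  1.59]
```

>>> apply_moves:
  steps:
    - [0.55,[0.002,0.003,0],[1.3,-0.6,1.6]]
    - [0.55,[0,0,0.03],[0,0,0]]
    - [0.55,[0,0,0.03],[0,0,0]]
    - [0.55,[0,0,0.03],[0,0,0]]
    - [0.55,[0,0,0.02],[0,0,0]]
    - [0.55,[0,0,0],[0,0,0]]

```text
time_s: 3.3
position: [0.4657, -0.092, 0.1303]
tool_rot: [0.005, 0.682, 0.732, 0.005]
contact_force: [-0.6, 0.5, -0.7]
finger_gap: 0.451
```

```bash
python3 -c "
from h import *
go(.4614,-.0917,.050,94.94)"
```

```text
t 3.3 pos [ 0.4657 -0.092   0.1303] hx 94.03 tilt 0.79 F [-0.6  0.5 -0.7] gap 0.451 j [-0.    0.47  0.13  2.26 -0.16  0.4   1.9 ]
tool shift mm [ 0.6 -5.3 80.2]
turn deg [ 0.79  0.06 -0.91]
```

>>> apply_moves:
  steps:
    - [0.55,[0.0005,-0.005,0.02],[0.5,0,-0.9]]
    - [0.55,[0,0,0.03],[0,0,0]]
    - [0.55,[0,0,0.03],[0,0,0]]
    - [0.55,[0,0,0],[0,0,0]]

```text
time_s: 3.63
position: [0.4662, -0.0907, 0.051]
tool_rot: [0.005, 0.678, 0.735, 0.004]
contact_force: [-0.7, -0.2, -0.2]
finger_gap: 0.451
```

```bash
python3 -c "
from h import *
go(.4614,-.0917,.050,94.94);wsnap('3')"
```

```text
t 3.63 pos [ 0.4662 -0.0907  0.051 ] hx 94.66 tilt 0.73 F [-0.7 -0.2 -0.2] gap 0.451 j [ 0.05  0.63  0.07  2.29 -0.19  0.22  1.94]
tool shift mm [-0.6 -4.9  0.9]
turn deg [ 0.72  0.12 -0.27]
t 3.63 pos [ 0.4662 -0.0907  0.051 ] hx 94.66 tilt 0.73 F [-0.7 -0.2 -0.2] gap 0.451 j [ 0.05  0.63  0.07  2.29 -0.19  0.22  1.94]
```

View pics/w3.png

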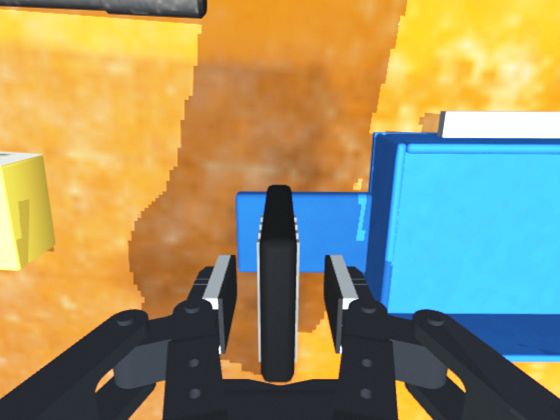

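>>> apply_moves:
  steps:
    - [1,[0,0,0],[0,0,0]]
    - [1,[0,0,0],[0,0,0]]
    - [1,[0,0,0],[0,0,0]]
    - [1,[0,0,0],[0,0,0]]

```text
time_s: 4.02
position: [0.4704, -0.091, 0.0587]
tool_rot: [0.01, 0.678, 0.735, 0.007]
contact_force: [1.0, 0.5, -4.9]
finger_gap: 0.132
```

```bash
python3 -c "
from h import *
s=read_state()['position'];go(s[0]+.0306,s[1]+.07,s[2],94.1)"
```

```text
t 4.02 pos [ 0.4704 -0.091   0.0587] hx 94.59 tilt 1.36 F [ 1.   0.5 -4.9] gap 0.132 j [ 0.04  0.61  0.07  2.29 -0.19  0.22  1.93]
tool shift mm [67.3 36.1  0.5]
turn deg [1.33 0.25 0.5 ]
```

```bash
python3 -c "
from h import *
wsnap('4');im=snap('scene','s4.png');st()
cv2.imwrite('pics/s4c.png',cv2.resize(im[180:300,150:350,::-1],None,fx=4,fy=4))"
```

```text
t 4.02 pos [ 0.4704 -0.091   0.0587] hx 94.59 tilt 1.36 F [ 1.   0.5 -4.9] gap 0.132 j [ 0.04  0.61  0.07  2.29 -0.19  0.22  1.93]
t 4.12 pos [ 0.4704 -0.0911  0.0584] hx 94.59 tilt 1.35 F [-0.3 -0.3 -5.8] gap 0.134 j [ 0.04  0.61  0.07  2.29 -0.19  0.22  1.93]
```

View pics/w4.png

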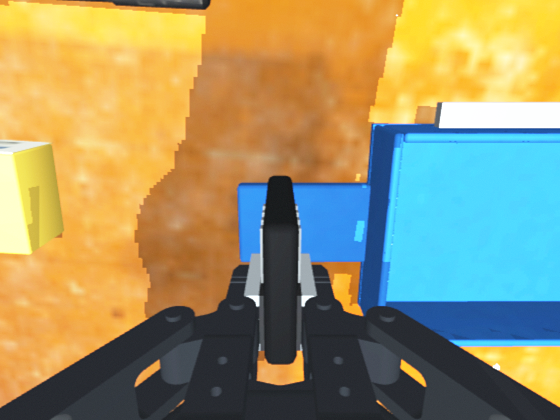

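View pics/s4c.png

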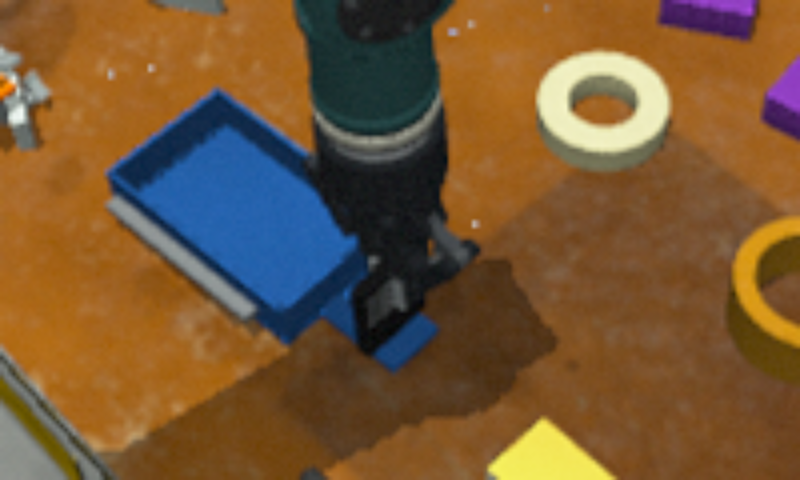

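>>> apply_moves:
  steps:
    - [1,[0,0,0.004],[0,0,0]]
    - [1,[0,0,0],[0,0,0]]

```text
time_s: 4.28
position: [0.4709, -0.0913, 0.0566]
tool_rot: [0.01, 0.678, 0.735, 0.008]
contact_force: [-0.6, 0.0, -3.2]
finger_gap: 0.133
```

>>> apply_moves:
  steps:
    - [1,[0,0,0.004],[0,0,0]]
    - [1,[0,0,0],[0,0,0]]

```text
time_s: 4.45
position: [0.4716, -0.0914, 0.057]
tool_rot: [0.011, 0.678, 0.734, 0.009]
contact_force: [-0.4, 0.6, -5.2]
finger_gap: 0.131
```

>>> apply_moves:
  steps:
    - [1,[0.008,0.004,0.002],[0,0,0]]
    - [1,[0.008,0.004,0.002],[0,0,0]]
    - [1,[0.008,0.004,0.002],[0,0,0]]

```text
time_s: 4.7
position: [0.4812, -0.0744, 0.0558]
tool_rot: [0.014, 0.681, 0.732, 0.007]
contact_force: [-6.3, -10.1, 30.4]
finger_gap: 0.134
```

```bash
python3 -c "
from h import *
wsnap('5')"
```

```text
t 4.7 pos [ 0.4812 -0.0744  0.0558] hx 94.16 tilt 1.82 F [ -6.3 -10.1  30.4] gap 0.134 j [-0.01  0.62  0.09  2.28 -0.2   0.22  1.9 ]
```

View pics/w5.png

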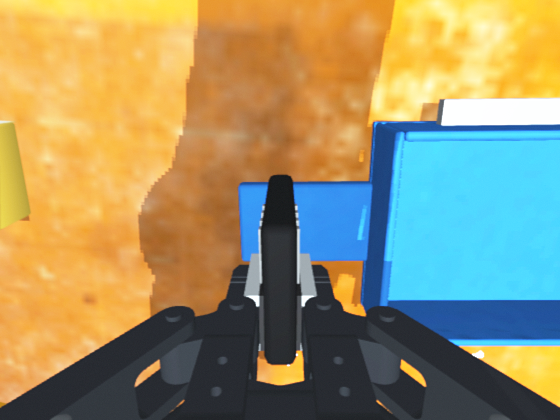

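>>> apply_moves:
  steps:
    - [1,[0.01,0.006,-0.002],[0,0,0]]
    - [1,[0.01,0.006,0],[0,0,0]]
    - [1,[0.01,0.005,0],[0,0,0]]
    - [1,[0.01,0.005,0],[0,0,0]]
    - [1,[0.01,0.004,0],[0,0,0]]

```text
time_s: 5.17
position: [0.5036, -0.0212, 0.0573]
tool_rot: [0.014, 0.682, 0.731, 0.005]
contact_force: [-0.4, -1.7, 0.4]
finger_gap: 0.126
```

```bash
python3 -c "
from h import *
wsnap('6')"
```

```text
t 5.17 pos [ 0.5036 -0.0212  0.0573] hx 94.01 tilt 1.73 F [-0.4 -1.7  0.4] gap 0.126 j [-0.14  0.63  0.12  2.24 -0.23  0.26  1.82]
```

View pics/w6.png

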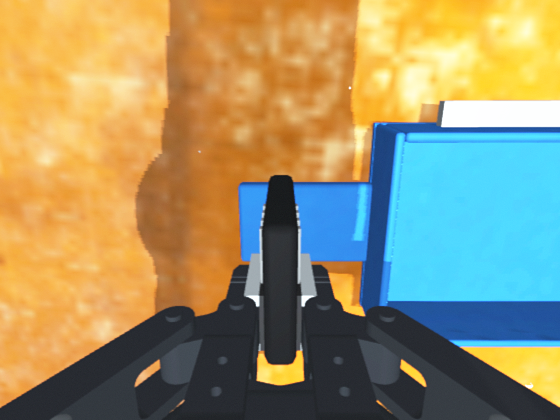

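```bash
cat >> h.py <<'E'
def T(p,q):
    c,s=np.cos(p[2]),np.sin(p[2]); return np.array([p[0]+c*q[0]-s*q[1],p[1]+s*q[0]+c*q[1],q[2]])
O=np.array([.4651,.3211]); TH=np.radians(94.1); u=np.array([np.cos(TH),np.sin(TH)]); v=np.array([-u[1],u[0]])
def inrail(p): d=np.asarray(p)[:2]-O; return np.array([d@u,d@v])
E
python3 - <<'E'
from h import *
for t in '36':
    P=json.load(open(f'P{t}.json')); 
    pts={'3':[(279,248),(279,380)],'6':[(280,240),(280,362)]}[t]
    q=[ray('',c,.081,P) for c in pts]; m=(q[0]+q[1])/2; print(q,m.round(4),inrail(m))
P=json.load(open('P6.json'))
import cv2
cv2.imwrite('pics/c6.png',cv2.resize(cv2.imread('pics/w6.png')[90:360,220:560],None,fx=2.2,fy=2.2))
E
```

```text
[array([ 0.43625957, -0.09435224,  0.081     ]), array([ 0.48734115, -0.09018401,  0.081     ])] [ 0.4618 -0.0923  0.081 ] [-0.41207431  0.03284596]
[array([ 0.47312154, -0.0240065 ,  0.081     ]), array([ 0.52246255, -0.02051238,  0.081     ])] [ 0.4978 -0.0223  0.081 ] [-0.34481811 -0.00805906]
```

View pics/c6.png

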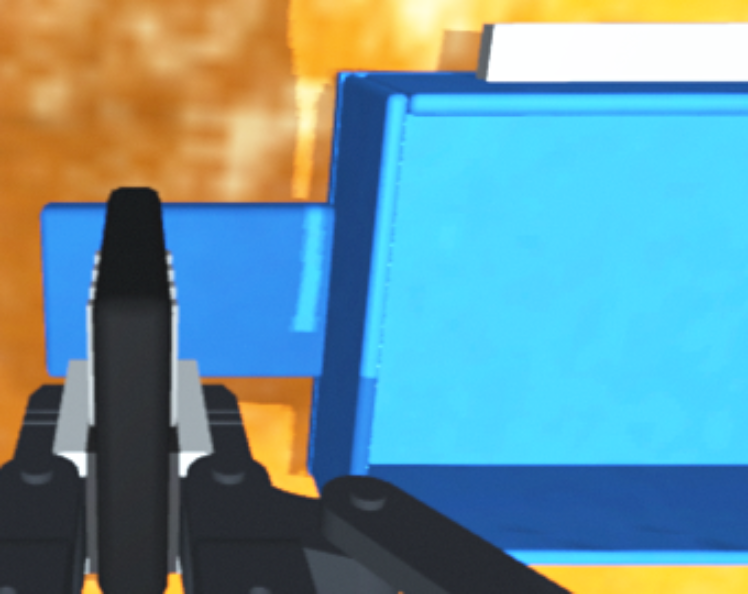

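```bash
cat >> h.py <<'E'
from scipy.optimize import least_squares
def fit(P,obs,p0):
    w=lambda c:np.array([1,1]) if len(c)==2 else np.array(c[2:])
    r=least_squares(lambda p:np.concatenate([(proj('',T(p,q),P)-np.array(c[:2]))*w(c) for q,c in obs]),p0)
    p=r.x; print('pose',p[:2].round(4),np.degrees(p[2]).round(2),'res',r.fun.round(1),'rail',(inrail(p)*1000).round(1),'handle',T(p,(-.134,0,.06))[:2].round(4)); return p
E
python3 - <<'E'
from h import *
P=json.load(open('P6.json')); f=lambda a,b,*w:(a/2.2+220,b/2.2+90)+w
fit(P,[((-.14,.028,.081),f(95,300)),((-.128,.028,.081),f(172,300)),((-.088,.052,.042),f(388,95)),((-.062,.063,.022),f(490,25)),((.03,-.052,.042),f(740,565,0,1))],[.48,.11,np.radians(94)])
E
```

```text
pose [0.4856 0.1116] 94.5 res [-1.2 -0.1  1.1 -0.2 -0.7  0.4  1.   0.7  0.  -0.6] rail [-210.4   -5.5] handle [ 0.4962 -0.022 ]
```

```bash
python3 -c "
from h import *
go(.4954,.0027,.0573,94.1); go(.4821,.1882,.0573,94.1)"
```

```text
t 5.22 pos [ 0.5047 -0.0179  0.0572] hx 94.21 tilt 1.75 F [ 0.5  1.4 -2.2] gap 0.131 j [-0.15  0.63  0.12  2.24 -0.23  0.26  1.82]
tool shift mm [21.3 -7.7 -0.6]
turn deg [1.62 0.65 0.12]
t 5.22 pos [ 0.5047 -0.0179  0.0572] hx 94.21 tilt 1.75 F [ 0.5  1.4 -2.2] gap 0.131 j [-0.15  0.63  0.12  2.24 -0.23  0.26  1.82]
tool shift mm [207.2  -7.3  -2.7]
turn deg [1.62 0.65 0.12]
```

>>> apply_moves:
  steps:
    - [1,[0.008,-0.0035,0],[0,0,0]]
    - [1,[0.008,-0.0035,0],[0,0,0]]
    - [1,[0.008,-0.002,0],[0,0,0]]
    - [1,[0,0,0],[0,0,0]]

```text
time_s: 5.55
position: [0.4945, 0.0083, 0.0562]
tool_rot: [0.014, 0.681, 0.732, 0.007]
contact_force: [0.4, 1.5, 0.2]
finger_gap: 0.13
```

```bash
python3 -c "
from h import *
wsnap('7');snap('top','t7.png')
go(.4821,.1882,.0573,94.1)
a=cv2.imread('pics/t7.png'); cv2.imwrite('pics/t7c.png',cv2.resize(a[215:325,90:320],None,fx=3.4,fy=3.4,interpolation=2))"
```

```text
t 5.55 pos [0.4945 0.0083 0.0562] hx 94.08 tilt 1.82 F [0.4 1.5 0.2] gap 0.13 j [-0.2   0.63  0.12  2.26 -0.25  0.24  1.78]
t 5.65 pos [0.4946 0.0074 0.0562] hx 94.07 tilt 1.82 F [ 0.6  0.9 -0.3] gap 0.136 j [-0.2   0.63  0.12  2.26 -0.25  0.24  1.78]
tool shift mm [181.2   0.5  -3.1]
turn deg [ 1.7   0.64 -0.03]
```

View pics/w7.png

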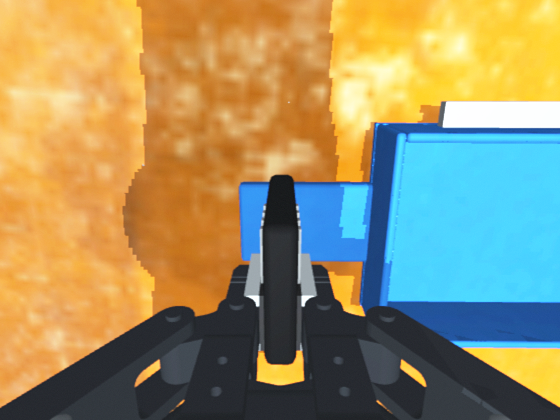

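View pics/t7c.png

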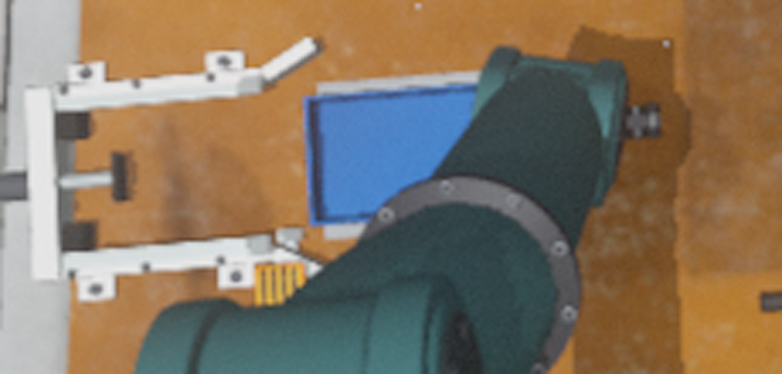

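>>> apply_moves:
  steps:
    - [1,[0.013,0,0],[0,0,0]]
    - [1,[0.013,0,0],[0,0,0]]
    - [1,[0.013,0,0],[0,0,0]]
    - [1,[0.013,0,0],[0,0,0]]
    - [1,[0.013,0,0],[0,0,0]]
    - [1,[0.013,0,0],[0,0,0]]
    - [1,[0,0,0],[0,0,0]]

```text
time_s: 6.23
position: [0.4974, 0.0424, 0.0613]
tool_rot: [0.037, 0.686, 0.727, -0.002]
contact_force: [-3.4, 4.6, 7.0]
finger_gap: 0.132
```

```bash
python3 -c "
from h import *
snap('top','t8.png')
go(.4821,.1882,.0573,94.1)
a=cv2.imread('pics/t8.png'); cv2.imwrite('pics/t8c.png',cv2.resize(a[215:325,90:320],None,fx=3.4,fy=3.4,interpolation=2))"
```

```text
t 6.28 pos [0.4972 0.0417 0.0614] hx 93.03 tilt 4.27 F [-0.5 -8.3 10.7] gap 0.135 j [-0.37  0.62  0.21  2.26 -0.27  0.23  1.68]
tool shift mm [147.1  -7.2  -4.6]
turn deg [ 2.74  3.28 -0.99]
```

View pics/t8c.png

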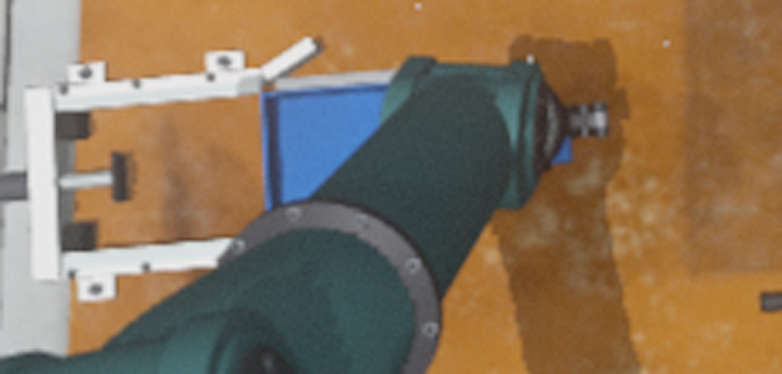

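```bash
python3 -c "
from h import *
wsnap('8')
a=cv2.imread('pics/w8.png'); cv2.imwrite('pics/c8.png',cv2.resize(a[90:360,220:560],None,fx=2.2,fy=2.2))"
```

```text
t 6.28 pos [0.4972 0.0417 0.0614] hx 93.03 tilt 4.27 F [-0.5 -8.3 10.7] gap 0.135 j [-0.37  0.62  0.21  2.26 -0.27  0.23  1.68]
```

View pics/c8.png

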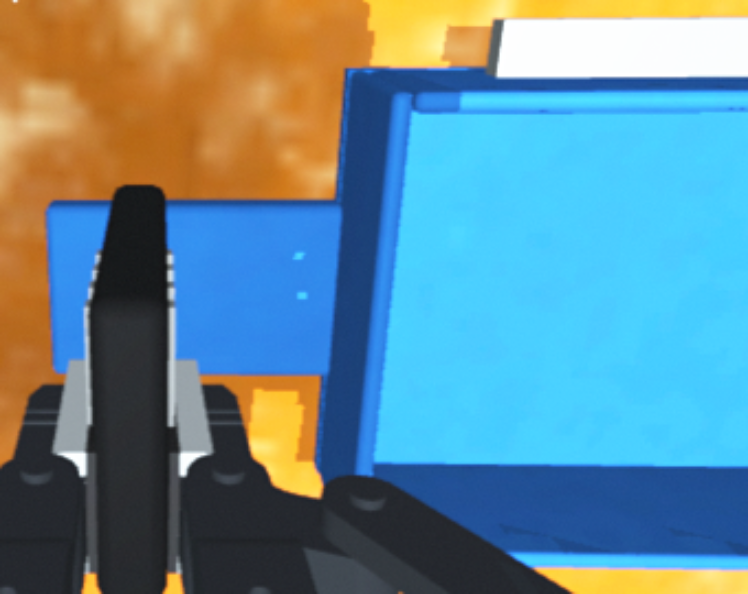

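View pics/w8.png

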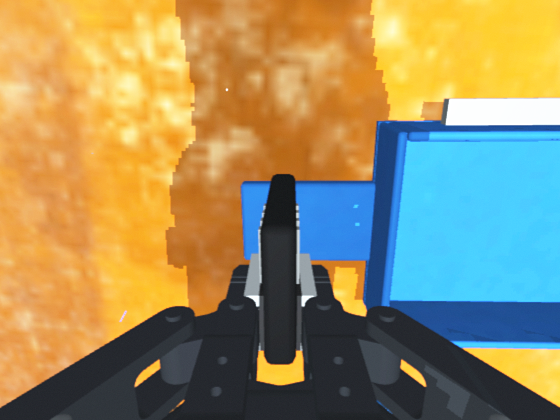

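Run:
```python
from h import *
f=lambda a,b,*w:(a/2.2+220,b/2.2+90)+w
P=json.load(open('P8.json'))
fit(P,[((-.14,.028,.081),f(92,300)),((-.128,.028,.081),f(170,300)),((-.088,.052,.042),f(395,93)),((-.062,.063,.022),f(500,19)),((.03,-.052,.042),f(740,570,0,1))],[.48,.11,np.radians(94)])
g=lambda a,b,*w:(a/3.4+90,b/3.4+215)+w
P=camera_params('top')
fit(P,[((.088,-.052,.042),g(263,94)),((.088,.052,.042),g(270,208,1,0)),((.08,-.063,.022),g(271,82,0,1)),((-.06,-.063,.022),g(390,70,0,1))],[.48,.17,np.radians(94)])
```

```text
pose [0.481  0.1756] 94.09 res [-0.1 -0.8  0.6 -0.6 -1.7  0.9  1.4  1.8  0.  -1.5] rail [-146.3   -5.5] handle [0.4906 0.0419]
pose [0.4775 0.1707] 93.77 res [ 0.2  0.2 -0.2  0.   0.  -0.   0.  -0.1] rail [-150.9   -1.7] handle [0.4864 0.037 ]
```

>>> apply_moves:
  steps:
    - [1,[-0.008,0,0],[1.4,1.7,-0.5]]
    - [1,[-0.004,-0.004,0],[1.3,1.6,-0.5]]
    - [1,[0,-0.003,0],[0,0,0]]
    - [1,[0,0,0],[0,0,0]]

```text
time_s: 6.67
position: [0.4921, 0.0249, 0.0619]
tool_rot: [0.002, 0.684, 0.73, 0.001]
contact_force: [-0.1, 0.4, -6.2]
finger_gap: 0.133
```

```bash
python3 -c "
from h import *
wsnap('9');snap('top','t9.png')
go(.4821,.1882,.0573,94.1)
a=cv2.imread('pics/w9.png'); cv2.imwrite('pics/c9.png',cv2.resize(a[90:360,220:560],None,fx=2.2,fy=2.2))
a=cv2.imread('pics/t9.png'); cv2.imwrite('pics/t9c.png',cv2.resize(a[215:325,90:320],None,fx=3.4,fy=3.4,interpolation=2))"
```

```text
t 6.67 pos [0.4921 0.0249 0.0619] hx 93.75 tilt 0.3 F [-0.1  0.4 -6.2] gap 0.133 j [-0.24  0.62  0.13  2.25 -0.26  0.28  1.75]
t 6.77 pos [0.4923 0.0254 0.0618] hx 93.88 tilt 0.31 F [ 2.4 -0.7 -5.8] gap 0.13 j [-0.24  0.62  0.13  2.25 -0.26  0.28  1.76]
tool shift mm [163.1   0.8   4.1]
turn deg [ 0.27  0.14 -0.22]
```

View pics/t9c.png

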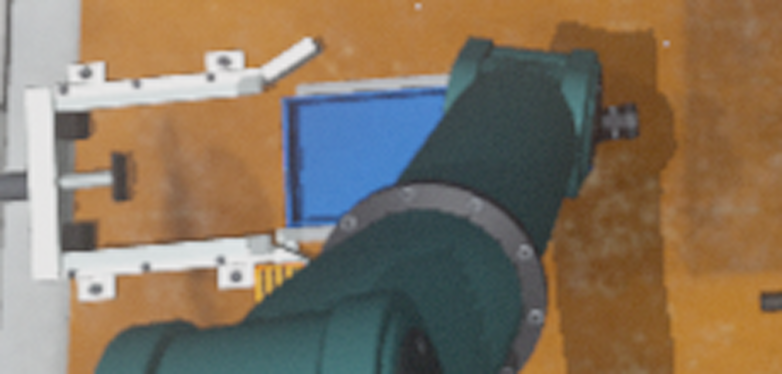

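View pics/c9.png

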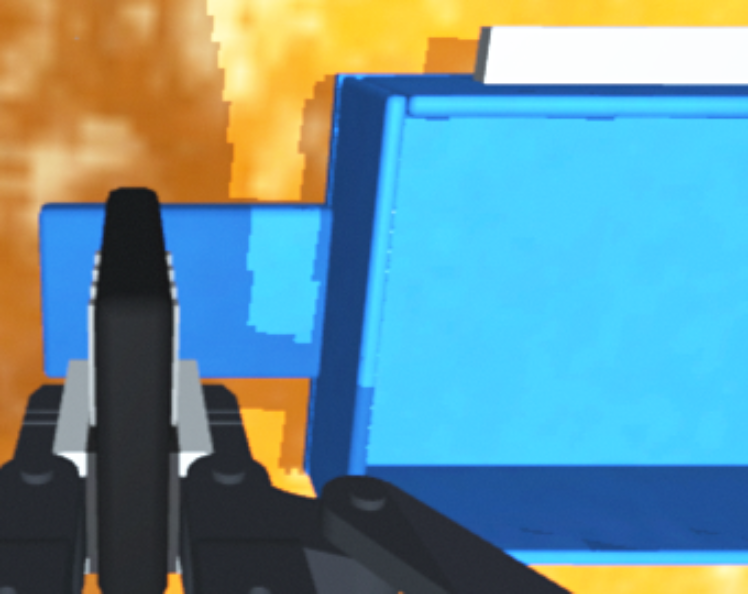

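Run:
```python
from h import *
f=lambda a,b,*w:(a/2.2+220,b/2.2+90)+w
P=json.load(open('P9.json'))
fit(P,[((-.14,.028,.081),f(94,302)),((-.128,.028,.081),f(174,302)),((-.088,.052,.042),f(390,97)),((-.062,.063,.022),f(488,27)),((.03,-.052,.042),f(740,566,0,1))],[.48,.11,np.radians(94)])
g=lambda a,b,*w:(a/3.4+90,b/3.4+215)+w
P=camera_params('top')
p=fit(P,[((.088,-.052,.042),g(283,98)),((.088,.052,.042),g(288,228)),((.08,-.063,.022),g(297,95,0,1)),((-.06,-.063,.022),g(440,77,0,1))],[.48,.17,np.radians(94)])
# rail by top cam: compare
for a in [(62,107),(262,92),(65,253),(270,237)]:
    print(ray('top',g(*a)[:2],.031).round(4), (inrail(ray('top',g(*a)[:2],.031))*1000).round(1))
cv2.imwrite('pics/t9d.png',cv2.resize(cv2.imread('pics/t9.png')[225:300,100:220],None,fx=6.5,fy=6.5,interpolation=2))
```

```text
pose [0.4772 0.1588] 93.9 res [ 3.7 -3.2  2.9 -3.3 -4.6  3.5 -3.9  6.   0.  -3.3] rail [-162.7   -0.5] handle [0.4864 0.0251]
pose [0.4717 0.1553] 93.32 res [ 0.   0.8 -0.   1.1  0.  -2.   0.   0. ] rail [-165.8    5.3] handle [0.4795 0.0216]
[0.5154 0.4283 0.031 ] [103.3 -57.8]
[0.5264 0.2661 0.031 ] [-59.3 -57.3]
[0.3986 0.4214 0.031 ] [104.8  59.2]
[0.4104 0.257  0.031 ] [-60.   59.1]
```

View pics/t9d.png

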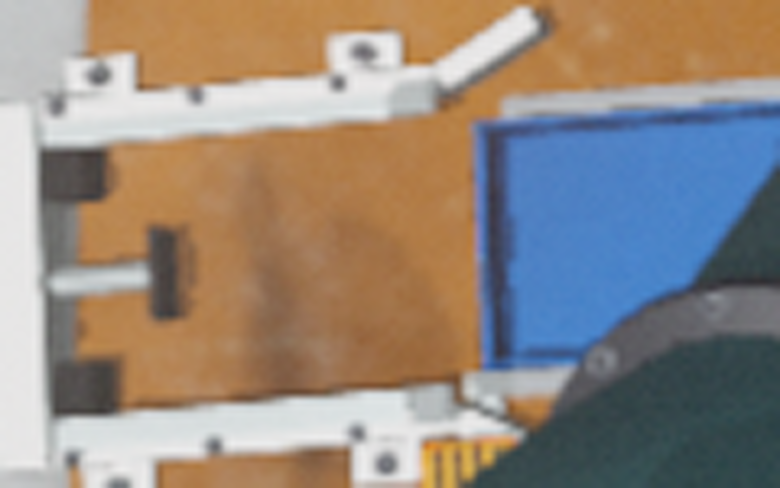

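>>> apply_moves:
  steps:
    - [1,[0,0,0.004],[0,0,0]]
    - [1,[0,0,0.002],[0,0,0]]
    - [1,[0.01,0,0],[0,0,0]]
    - [1,[0.01,0,0],[0,0,0]]

```text
time_s: 7.1
position: [0.492, 0.0425, 0.0565]
tool_rot: [0.006, 0.683, 0.73, 0.001]
contact_force: [3.9, -15.5, 3.8]
finger_gap: 0.132
```

>>> apply_moves:
  steps:
    - [1,[0.01,0,0],[0,0,0]]
    - [1,[0.01,0,0],[0,0,0]]

```text
time_s: 7.27
position: [0.4978, 0.0462, 0.0587]
tool_rot: [0.019, 0.683, 0.73, -0.001]
contact_force: [3.3, -27.0, 9.9]
finger_gap: 0.132
```

```bash
python3 -c "
from h import *
snap('top','t10.png')
go(.4821,.1882,.0573,94.1)
a=cv2.imread('pics/t10.png'); cv2.imwrite('pics/t10d.png',cv2.resize(a[225:300,100:220],None,fx=6.5,fy=6.5,interpolation=2))"
```

```text
t 7.32 pos [0.4982 0.0465 0.0589] hx 93.86 tilt 2.24 F [  4.2 -24.1   8.5] gap 0.134 j [-0.33  0.63  0.17  2.25 -0.27  0.26  1.7 ]
tool shift mm [142.5  -6.4  -2.7]
turn deg [ 1.48  1.69 -0.22]
```

View pics/t10d.png

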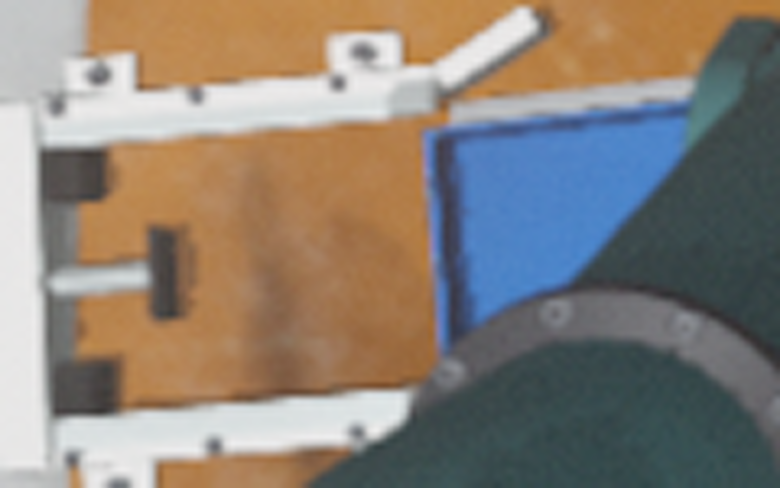

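```bash
python3 -c "
from h import *
a=snap('scene','s10.png')
cv2.imwrite('pics/s10c.png',cv2.resize(a[130:270,90:260,::-1],None,fx=4.2,fy=4.2,interpolation=2))
wsnap('10')"
```

```text
t 7.37 pos [0.4978 0.0463 0.0589] hx 93.84 tilt 2.18 F [  3.6 -24.5   9. ] gap 0.134 j [-0.33  0.63  0.17  2.25 -0.27  0.26  1.71]
```

View pics/s10c.png

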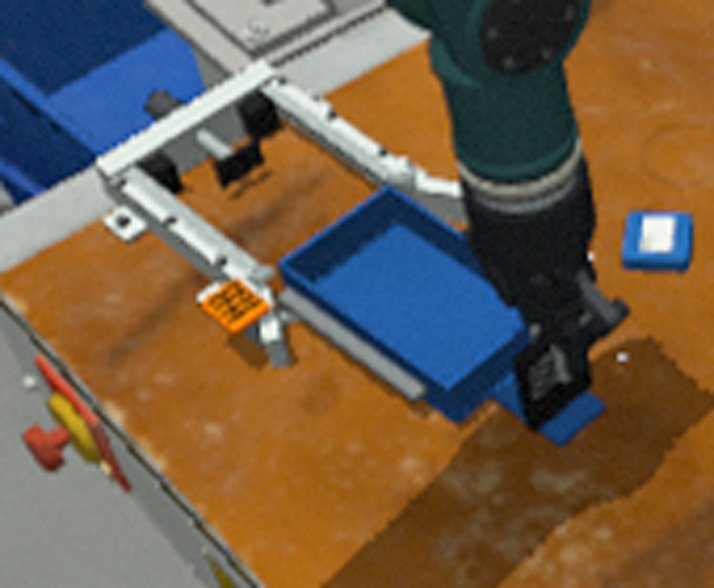

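View pics/w10.png

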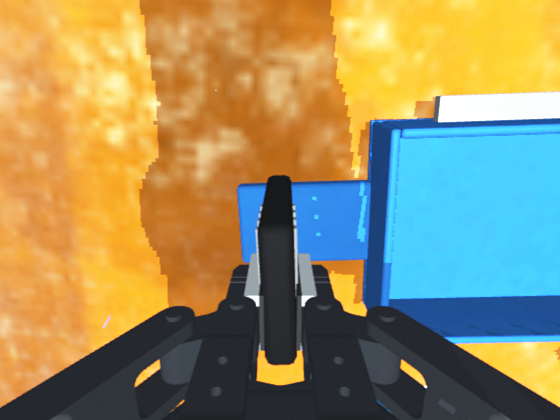

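>>> apply_moves:
  steps:
    - [1,[-0.006,-0.003,0.002],[1.5,1.7,-0.2]]
    - [1,[0,-0.002,0.001],[0,0,0]]
    - [1,[0.012,0,0.001],[0,0,0]]
    - [1,[0.015,0,0.001],[0,0,0]]
    - [1,[0.015,0,0.001],[0,0,0]]

```text
time_s: 7.83
position: [0.5027, 0.0484, 0.0578]
tool_rot: [0.023, 0.685, 0.728, -0.003]
contact_force: [5.1, -39.7, 16.6]
finger_gap: 0.134
```

```bash
python3 -c "
from h import *
a=snap('scene','s11.png')
cv2.imwrite('pics/s11c.png',cv2.resize(a[130:270,90:260,::-1],None,fx=4.2,fy=4.2,interpolation=2))
go(.4821,.1882,.0573,94.1)"
```

```text
t 7.88 pos [0.5035 0.0489 0.058 ] hx 93.59 tilt 2.75 F [  6.4 -35.7  14.8] gap 0.134 j [-0.35  0.64  0.19  2.24 -0.26  0.26  1.69]
tool shift mm [140.2 -12.5  -5.1]
turn deg [ 1.6   2.23 -0.47]
```

View pics/s11c.png

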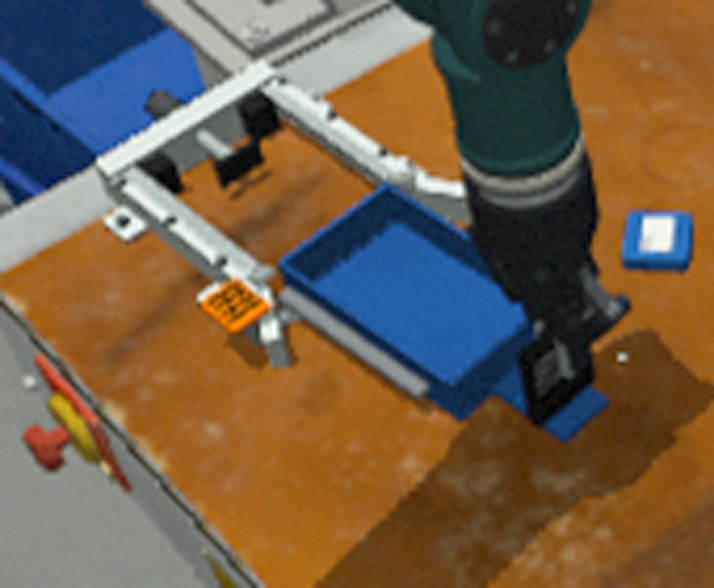

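>>> apply_moves:
  steps:
    - [1,[-0.006,-0.003,0],[1.5,2,-0.4]]
    - [0.55,[0,0,0],[0,0,0]]
    - [0.55,[0,0,0],[0,0,0]]
    - [0.55,[0,0,-0.03],[0,0,0]]
    - [0.55,[0,0,-0.04],[0,0,0]]
    - [0.55,[0,-0.02,-0.04],[0,0,0]]
    - [0.55,[0.04,-0.01,-0.03],[0,0,0]]
    - [0.55,[0.04,0,0],[0,0,0]]
    - [0.55,[0,0,0],[0,0,0]]

```text
time_s: 8.63
position: [0.4614, 0.123, 0.1917]
tool_rot: [-0.004, 0.676, 0.737, -0.005]
contact_force: [-0.1, 0.7, 0.2]
finger_gap: 0.448
```

```bash
python3 -c "
from h import *
wsnap('12')
a=cv2.imread('pics/w12.png'); cv2.imwrite('pics/c12.png',cv2.resize(a[60:300,240:560],None,fx=2.4,fy=2.4,interpolation=2))"
```

```text
t 8.63 pos [0.4614 0.123  0.1917] hx 94.9 tilt 0.72 F [-0.1  0.7  0.2] gap 0.448 j [-0.57  0.38  0.27  2.2  -0.18  0.6   1.49]
```

View pics/w12.png

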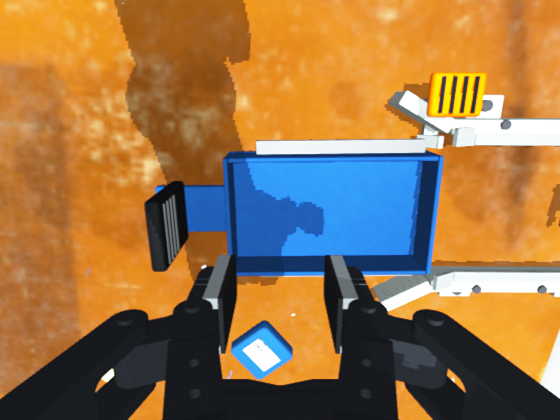

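View pics/c12.png

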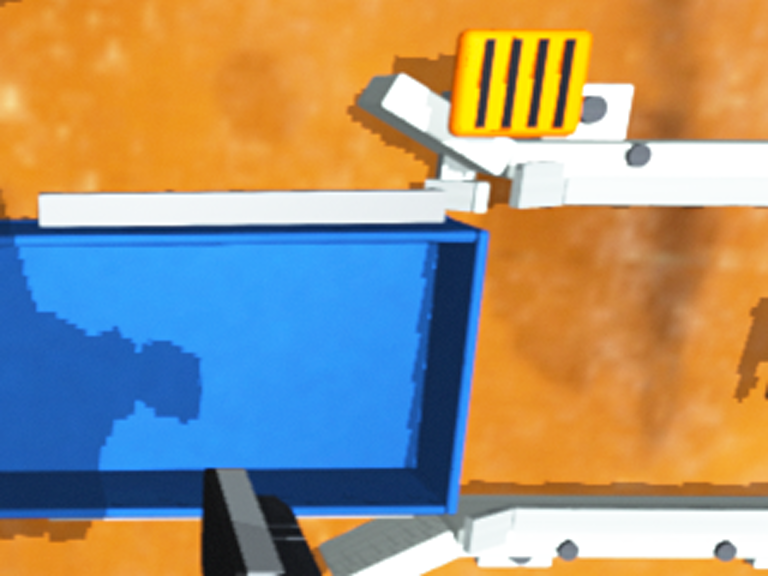

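Run:
```python
from h import *
P=json.load(open('P12.json'));f=lambda a,b,*w:(a/2.4+240,b/2.4+60)+w
fit(P,[((.088,.052,.042),f(486,233)),((.088,-.052,.042),f(457,515)),((.08,.063,.022),f(446,190)),((-.062,.063,.022),f(40,194)),((-.088,.052,.042),(227,158)),((-.088,-.052,.042),(231,273))],[.48,.17,np.radians(94)])
for n,q,z in [('nearLipIn',(560,206),.031),('nearLipIn2',(760,206),.031),('nearOutTop',(620,142),.031),('nearOut2',(760,140),.031),('farLipIn',(520,510),.031),('farIn2',(760,508),.031),('farOut',(500,555),.031),('farOut2',(760,558),.031),('pad',(465,32),.051),('pad',(592,32),.051),('pad',(580,133),.051),('pad',(452,133),.051),('catch',(490,185),.022),('catch',(487,211),.022),('catchback',(428,182),.02),('nearwall start',(515,165),.031),('farwallstart',(462,545),.031)]:
    p=ray('',f(*q),z,P); print(n,p.round(4),(inrail(p)*1000).round(1))
```

```text
pose [0.4803 0.1674] 95.23 res [ 2.9 -0.8 -0.1  0.   1.1  0.4  0.9 -0.4 -3.3 -0.6 -1.4  2.5] rail [-154.4   -4.2] handle [0.4925 0.034 ]
nearLipIn [0.4114 0.2765 0.031 ] [-40.7  56.8]
nearLipIn2 [0.4055 0.3444 0.031 ] [27.5 57.8]
nearOutTop [0.3887 0.2913 0.031 ] [-24.2  78.3]
nearOut2 [0.3841 0.3377 0.031 ] [22.3 79.6]
farLipIn [0.5252 0.2888 0.031 ] [-36.5 -57.7]
farIn2 [0.5166 0.3791 0.031 ] [ 54.1 -55.5]
farOut [0.5447 0.2855 0.031 ] [-41.2 -76.9]
farOut2 [0.5374 0.3856 0.031 ] [ 59.1 -76.7]
pad [0.3611 0.2247 0.051 ] [-88.7 110.6]
pad [0.3578 0.2627 0.051 ] [-50.6 111.2]
pad [0.3871 0.2663 0.051 ] [-49.   81.7]
pad [0.3905 0.2268 0.051 ] [-88.7  81.2]
catch [0.407  0.2553 0.022 ] [-61.4  62.6]
catch [0.416  0.2562 0.022 ] [-61.2  53.6]
catchback [0.408  0.2344 0.02  ] [-82.4  63.2]
nearwall start [0.3992 0.2581 0.031 ] [-58.1  70.3]
farwallstart [0.5418 0.27   0.031 ] [-56.5 -72.8]
```

Run:
```python
import cv2,numpy as np
L=[cv2.resize(cv2.imread('pics/'+n)[170:240,125:195],None,fx=5.5,fy=5.5,interpolation=2) for n in ['scene0.png','s11.png']]
cv2.imwrite('pics/cmp.png',np.hstack(L))
```

```text
(no output)
```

View pics/cmp.png

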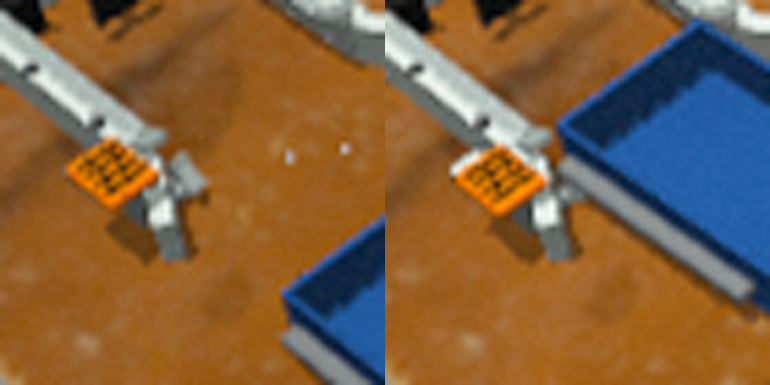

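```bash
python3 -c "
from h import *
go(.4962,-.0068,.19,95); go(.4962,-.0068,.032,95)"
```

```text
t 8.68 pos [0.4615 0.1199 0.1916] hx 94.78 tilt 0.77 F [-0.2 -0.6  0.6] gap 0.448 j [-0.56  0.38  0.27  2.2  -0.18  0.6   1.5 ]
tool shift mm [-129.1   24.     1.8]
turn deg [-0.74  0.2  -0.22]
t 8.68 pos [0.4615 0.1199 0.1916] hx 94.78 tilt 0.77 F [-0.2 -0.6  0.6] gap 0.448 j [-0.56  0.38  0.27  2.2  -0.18  0.6   1.5 ]
tool shift mm [-128.5   26.1  159.8]
turn deg [-0.74  0.2  -0.22]
```

>>> apply_moves:
  steps:
    - [1,[-0.034,0.0065,0],[-0.7,0.2,-0.2]]
    - [1,[-0.034,0.0065,0],[0,0,0]]
    - [1,[-0.034,0.0065,0],[0,0,0]]
    - [1,[-0.034,0.0065,0],[0,0,0]]
    - [1,[0,0,0.03],[0,0,0]]
    - [1,[0,0,0.03],[0,0,0]]
    - [1,[0,0,0],[0,0,0]]

```text
time_s: 9.27
position: [0.5, -0.0034, 0.1275]
tool_rot: [-0.003, 0.664, 0.747, 0.001]
contact_force: [-0.5, 0.8, 0.7]
finger_gap: 0.0
```

```bash
python3 -c "
from h import *
go(.4962,-.0068,.032,95);wsnap('13')"
```

```text
t 9.27 pos [ 0.5    -0.0034  0.1275] hx 96.73 tilt 0.33 F [-0.5  0.8  0.7] gap 0.0 j [-0.24  0.5   0.21  2.2  -0.24  0.46  1.85]
tool shift mm [-3.4 -4.  95.5]
turn deg [-0.08 -0.32  1.73]
t 9.27 pos [ 0.5    -0.0034  0.1275] hx 96.73 tilt 0.33 F [-0.5  0.8  0.7] gap 0.0 j [-0.24  0.5   0.21  2.2  -0.24  0.46  1.85]
```

View pics/w13.png

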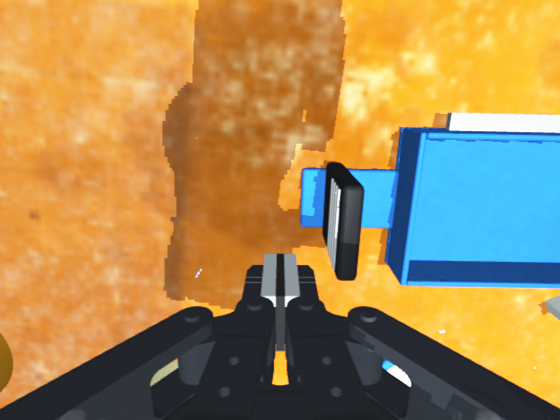

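>>> apply_moves:
  steps:
    - [1,[-0.005,-0.004,0.032],[0,0,1.7]]
    - [1,[0,-0.001,0.032],[0,0,0]]
    - [1,[0,0,0.03],[0,0,0]]
    - [1,[0,0,0],[0,0,0]]

```text
time_s: 9.65
position: [0.5011, -0.004, 0.0371]
tool_rot: [0.001, 0.673, 0.739, 0.006]
contact_force: [-0.4, -0.8, 0.4]
finger_gap: 0.0
```

```bash
python3 -c "
from h import *
go(.4942,.014,.032,95);wsnap('14')"
```

```text
t 9.65 pos [ 0.5011 -0.004   0.0371] hx 95.34 tilt 0.72 F [-0.4 -0.8  0.4] gap 0.0 j [-0.16  0.67  0.11  2.24 -0.31  0.24  1.9 ]
tool shift mm [18.5 -5.2  5.2]
turn deg [ 0.58 -0.44  0.33]
t 9.65 pos [ 0.5011 -0.004   0.0371] hx 95.34 tilt 0.72 F [-0.4 -0.8  0.4] gap 0.0 j [-0.16  0.67  0.11  2.24 -0.31  0.24  1.9 ]
```

View pics/w14.png

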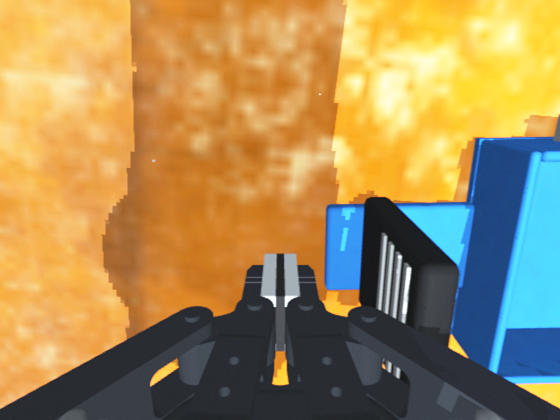

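>>> apply_moves:
  steps:
    - [0.65,[0,0,-0.035],[0,0,0]]
    - [0.65,[0,0,-0.035],[0,0,0]]
    - [0.65,[0.02,-0.004,-0.02],[0.6,-0.4,0.3]]
    - [0.65,[0.017,-0.003,0],[0,0,0]]
    - [0.65,[0,0,0],[0,0,0]]

```text
time_s: 10.12
position: [0.4909, 0.0374, 0.1399]
tool_rot: [-0.002, 0.674, 0.739, 0.003]
contact_force: [-0.7, -0.5, -0.7]
finger_gap: 0.352
```

```bash
python3 -c "
from h import *
go(.4925,.034,.05,95);wsnap('15')"
```

```text
t 10.12 pos [0.4909 0.0374 0.1399] hx 95.29 tilt 0.43 F [-0.7 -0.5 -0.7] gap 0.352 j [-0.35  0.48  0.24  2.22 -0.26  0.47  1.77]
tool shift mm [-4.2  1.1 89.9]
turn deg [ 0.15 -0.4   0.29]
t 10.12 pos [0.4909 0.0374 0.1399] hx 95.29 tilt 0.43 F [-0.7 -0.5 -0.7] gap 0.352 j [-0.35  0.48  0.24  2.22 -0.26  0.47  1.77]
```

View pics/w15.png

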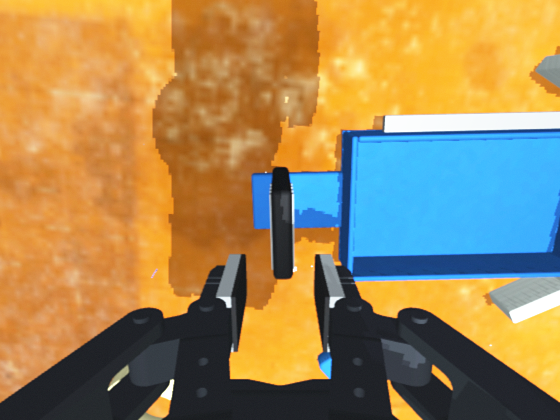

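Run:
```python
from h import *
P=json.load(open('P15.json'))
cv2.imwrite('pics/c15.png',cv2.resize(cv2.imread('pics/w15.png')[90:300,240:560],None,fx=2.4,fy=2.4,interpolation=2))
```

```text
(no output)
```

View pics/c15.png

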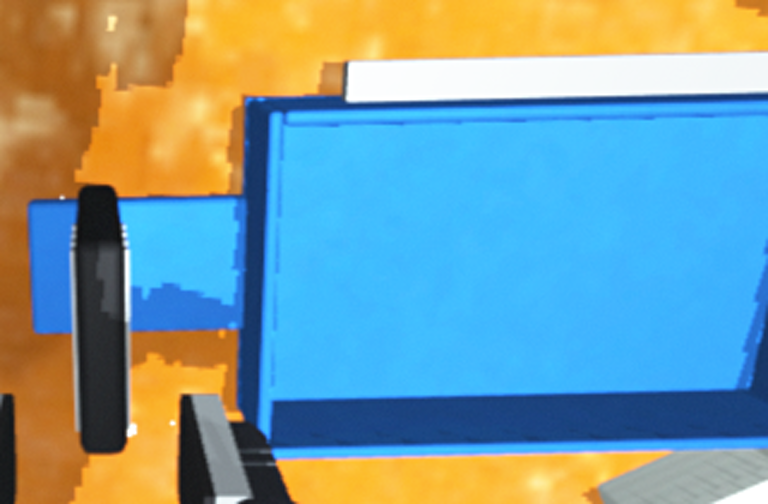

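Run:
```python
from h import *
P=json.load(open('P15.json')); f=lambda a,b,*w:(a/2.4+240,b/2.4+90)+w
fit(P,[((-.14,.028,.081),f(76,248)),((-.128,.028,.081),f(126,248)),((-.14,-.028,.081),f(80,452)),((-.128,-.028,.081),f(130,450)),((-.088,.052,.042),f(272,110)),((-.062,.063,.022),f(346,62)),((-.088,-.052,.042),f(262,459)),((.04,-.052,.042),f(768,452,0,1)),((.03,.063,.022),f(768,53,0,1))],[.48,.17,np.radians(94)])
```

```text
pose [0.4791 0.1724] 96.72 res [-0.3 -2.3  0.5 -2.8  0.9  2.7  0.1  3.1 -0.8  0.7  1.2 -0.1 -1.8  0.3
 -0.  -1.3 -0.   0.3] rail [-149.4   -3.3] handle [0.4948 0.0393]
```

>>> apply_moves:
  steps:
    - [0.65,[0.001,0.003,0.03],[0,0,-1.2]]
    - [0.65,[0,0,0.03],[0,0,0]]
    - [0.65,[0,0,0.03],[0,0,0]]
    - [0.65,[0,0,0],[0,0,0]]

```text
time_s: 10.5
position: [0.5011, 0.0394, 0.0547]
tool_rot: [0.004, 0.664, 0.748, 0.01]
contact_force: [-0.1, -0.1, 0.5]
finger_gap: 0.349
```

```bash
python3 -c "
from h import *
go(.4948,.0393,.048,96.7)"
```

```text
t 10.5 pos [0.5011 0.0394 0.0547] hx 96.78 tilt 1.24 F [-0.1 -0.1  0.5] gap 0.349 j [-0.26  0.63  0.13  2.24 -0.32  0.26  1.84]
tool shift mm [ 0.6 -6.4  6.6]
turn deg [ 1.17 -0.42  0.07]
```

>>> apply_moves:
  steps:
    - [0.65,[0,-0.005,0.005],[1.2,-0.4,0]]
    - [0.65,[0,-0.002,0.001],[0,0,0]]
    - [1,[0,0,0],[0,0,0]]
    - [1,[0,0,0],[0,0,0]]
    - [1,[0,0,0],[0,0,0]]

```text
time_s: 10.92
position: [0.4942, 0.0369, 0.052]
tool_rot: [-0.0, 0.665, 0.747, -0.001]
contact_force: [0.4, -0.2, -5.5]
finger_gap: 0.133
```

```bash
python3 -c "
from h import *
go(.4868,.0393,.048,94.4)"
```

```text
t 10.92 pos [0.4942 0.0369 0.052 ] hx 96.7 tilt 0.09 F [ 0.4 -0.2 -5.5] gap 0.133 j [-0.27  0.64  0.15  2.24 -0.32  0.28  1.84]
tool shift mm [ 3.2 -7.   4. ]
turn deg [-0.09  0.04  2.3 ]
```

>>> apply_moves:
  steps:
    - [1,[-0.008,-0.003,0.002],[0,0,1.2]]
    - [1,[0,-0.003,0.002],[0,0,1.2]]
    - [1,[0,-0.002,0.001],[0,0,0]]
    - [1,[0,0,0],[0,0,0]]

```text
time_s: 11.25
position: [0.4911, 0.0269, 0.0518]
tool_rot: [0.003, 0.682, 0.732, 0.003]
contact_force: [0.5, 0.4, -3.7]
finger_gap: 0.131
```

```bash
python3 -c "
from h import *
s=read_state()['position']
go(.4651-(s[1]-.3211)*.077,s[1],.048,94.4);wsnap('16');snap('top','t16.png')
a=cv2.imread('pics/t16.png'); cv2.imwrite('pics/t16d.png',cv2.resize(a[225:300,100:240],None,fx=5.6,fy=5.6,interpolation=2))"
```

```text
t 11.25 pos [0.4911 0.0269 0.0518] hx 94.08 tilt 0.54 F [ 0.5  0.4 -3.7] gap 0.131 j [-0.25  0.64  0.14  2.26 -0.33  0.26  1.83]
tool shift mm [ 0.2 -3.4  3.8]
turn deg [ 0.54  0.01 -0.32]
t 11.25 pos [0.4911 0.0269 0.0518] hx 94.08 tilt 0.54 F [ 0.5  0.4 -3.7] gap 0.131 j [-0.25  0.64  0.14  2.26 -0.33  0.26  1.83]
```

View pics/t16d.png

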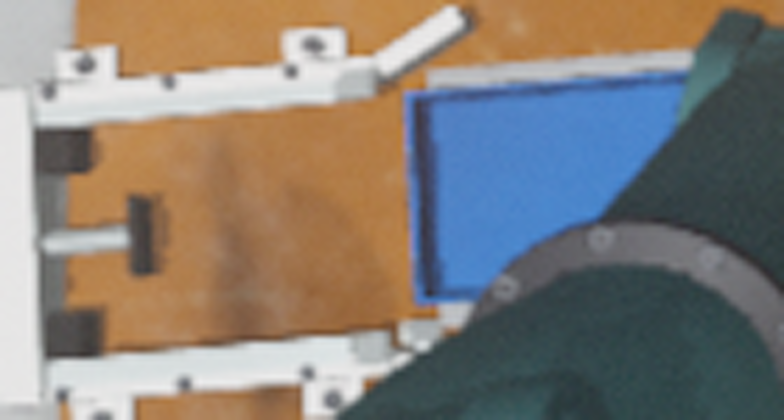

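>>> apply_moves:
  steps:
    - [1,[0,-0.004,0.002],[0.5,0,0]]
    - [1,[0,-0.004,0.001],[0,0,0]]
    - [1,[0,0,0],[0,0,0]]

```text
time_s: 11.6
position: [0.4906, 0.0265, 0.0516]
tool_rot: [0.005, 0.683, 0.73, 0.005]
contact_force: [-0.4, 0.5, -2.7]
finger_gap: 0.132
```

```bash
python3 -c "
from h import *
s=read_state()['position']
go(.4651-(s[1]-.3211)*.077,s[1],.048,94.4);snap('top','t17.png')
a=cv2.imread('pics/t17.png'); cv2.imwrite('pics/t17d.png',cv2.resize(a[225:300,100:240],None,fx=5.6,fy=5.6,interpolation=2))"
```

```text
t 11.6 pos [0.4906 0.0265 0.0516] hx 93.83 tilt 0.84 F [-0.4  0.5 -2.7] gap 0.132 j [-0.25  0.64  0.14  2.26 -0.34  0.25  1.83]
tool shift mm [ 0.2 -2.9  3.5]
turn deg [ 0.84 -0.01 -0.57]
```

View pics/t17d.png

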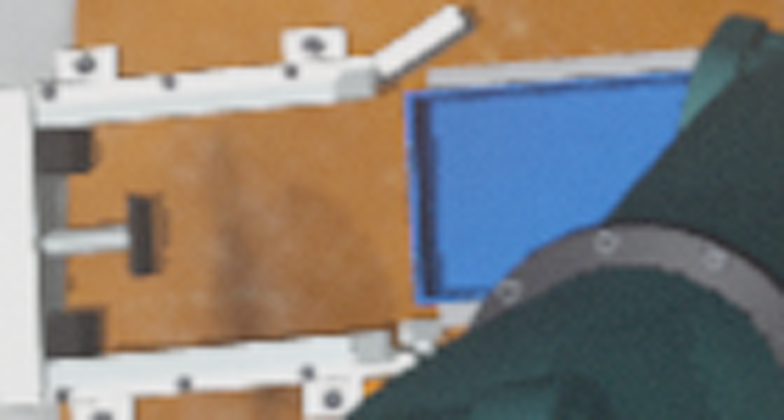

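>>> apply_moves:
  steps:
    - [1,[0,-0.008,0.004],[0,0,0]]

```text
time_s: 11.73
position: [0.491, 0.0262, 0.0502]
tool_rot: [0.011, 0.683, 0.73, 0.011]
contact_force: [9.5, 2.8, 66.8]
finger_gap: 0.133
```

>>> apply_moves:
  steps:
    - [1,[0,-0.008,0.004],[0,0,0]]

```text
time_s: 11.82
position: [0.4916, 0.0264, 0.0499]
tool_rot: [0.017, 0.683, 0.73, 0.018]
contact_force: [2.1, 2.0, 58.1]
finger_gap: 0.133
```

```bash
python3 -c "
from h import *
s=read_state()['position']
go(.4651-(s[1]-.3211)*.077,s[1],.048,94.4);snap('top','t18.png');wsnap('18')
a=cv2.imread('pics/t18.png'); cv2.imwrite('pics/t18d.png',cv2.resize(a[225:300,100:240],None,fx=5.6,fy=5.6,interpolation=2))"
```

```text
t 11.82 pos [0.4916 0.0264 0.0499] hx 93.78 tilt 2.78 F [ 2.1  2.  58.1] gap 0.133 j [-0.23  0.63  0.12  2.28 -0.35  0.19  1.84]
tool shift mm [ 0.2 -3.9  1.7]
turn deg [ 2.78  0.02 -0.62]
t 11.87 pos [0.4915 0.0264 0.05  ] hx 93.78 tilt 2.86 F [ 4.3  1.9 30.5] gap 0.138 j [-0.23  0.63  0.12  2.28 -0.35  0.19  1.84]
```

View pics/t18d.png

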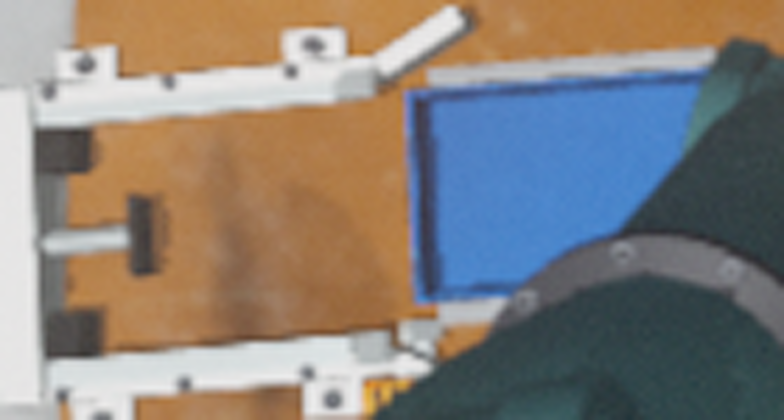

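View pics/w18.png

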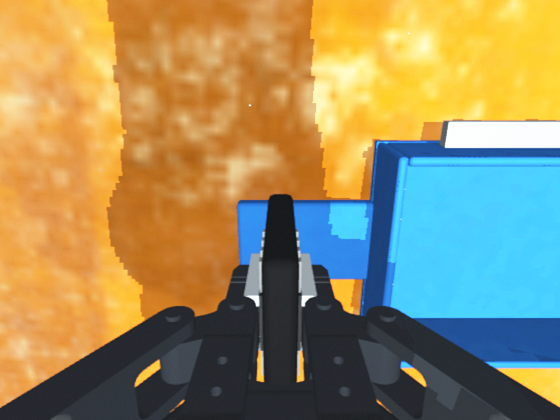

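>>> apply_moves:
  steps:
    - [0.75,[0,0,-0.003],[1,0,0]]
    - [0.75,[0,-0.003,0],[1.5,0,-0.5]]
    - [0.75,[0,-0.002,0],[0,0,0]]

```text
time_s: 12.17
position: [0.4908, 0.0261, 0.0557]
tool_rot: [0.005, 0.68, 0.733, 0.005]
contact_force: [0.2, 0.0, -0.8]
finger_gap: 0.249
```

```bash
python3 -c "
from h import *
go(.487,.0264,.05,94.4)"
```

```text
t 12.17 pos [0.4908 0.0261 0.0557] hx 94.28 tilt 0.82 F [ 0.2  0.  -0.8] gap 0.249 j [-0.25  0.63  0.14  2.26 -0.33  0.26  1.83]
tool shift mm [ 0.6 -3.9  5.6]
turn deg [ 0.82 -0.01 -0.12]
```

>>> apply_moves:
  steps:
    - [0.75,[0,0,0.006],[0.8,0,0]]
    - [1,[0,0,0],[0,0,0]]
    - [1,[0,0,0],[0,0,0]]

```text
time_s: 12.42
position: [0.4901, 0.0257, 0.049]
tool_rot: [-0.0, 0.681, 0.733, -0.0]
contact_force: [-1.9, 0.5, 20.1]
finger_gap: 0.127
```

>>> apply_moves:
  steps:
    - [1,[0,-0.01,0],[0,0,0]]

```text
time_s: 12.5
position: [0.4841, 0.025, 0.0492]
tool_rot: [0.002, 0.681, 0.732, 0.002]
contact_force: [4.2, 0.4, 3.0]
finger_gap: 0.134
```

>>> apply_moves:
  steps:
    - [1,[0,-0.008,0],[0,0,0]]

```text
time_s: 12.58
position: [0.4784, 0.0241, 0.0494]
tool_rot: [0.005, 0.683, 0.73, 0.004]
contact_force: [4.7, 0.7, 4.9]
finger_gap: 0.134
```

```bash
python3 -c "
from h import *
s=read_state()['position']
go(.4651-(s[1]-.3211)*.077,s[1],.048,94.4);snap('top','t19.png');wsnap('19')
a=cv2.imread('pics/t19.png'); cv2.imwrite('pics/t19d.png',cv2.resize(a[225:300,100:240],None,fx=5.6,fy=5.6,interpolation=2))"
```

```text
t 12.58 pos [0.4784 0.0241 0.0494] hx 93.84 tilt 0.68 F [4.7 0.7 4.9] gap 0.134 j [-0.24  0.63  0.13  2.29 -0.34  0.23  1.83]
tool shift mm [-0.6  9.5  1.5]
turn deg [ 0.67  0.08 -0.56]
t 12.63 pos [0.4775 0.0238 0.0495] hx 93.76 tilt 0.65 F [4.3 0.4 1.7] gap 0.132 j [-0.24  0.63  0.13  2.29 -0.34  0.23  1.83]
```

View pics/t19d.png

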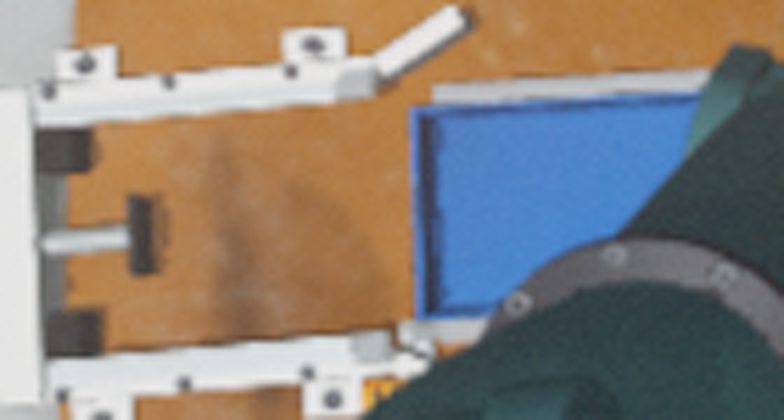

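>>> apply_moves:
  steps:
    - [1,[0.002,0.005,0],[0,0,-1]]
    - [1,[0.006,0,0],[0,0,0]]

```text
time_s: 12.85
position: [0.4832, 0.0296, 0.0494]
tool_rot: [0.005, 0.679, 0.735, 0.003]
contact_force: [3.1, -4.6, 4.4]
finger_gap: 0.132
```

```bash
cat > top.py <<'E'
import sys
from h import *
n=sys.argv[1]
s=read_state()['position']
go(.4651-(s[1]-.3211)*.077,s[1],.05,94.4);snap('top','t%s.png'%n)
a=cv2.imread('pics/t%s.png'%n); cv2.imwrite('pics/t%sd.png'%n,cv2.resize(a[225:300,100:240],None,fx=5.6,fy=5.6,interpolation=2))
E
python3 top.py 20
```

```text
t 12.85 pos [0.4832 0.0296 0.0494] hx 94.54 tilt 0.66 F [ 3.1 -4.6  4.4] gap 0.132 j [-0.26  0.64  0.14  2.27 -0.34  0.24  1.83]
tool shift mm [-0.3  4.4 -0.5]
turn deg [0.63 0.19 0.14]
```

View pics/t20d.png

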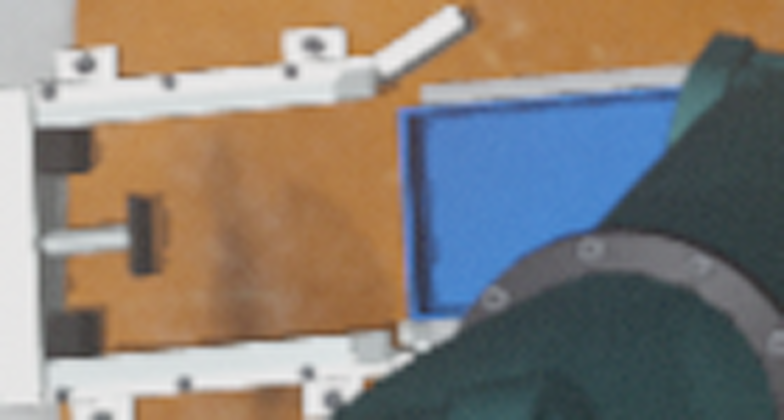

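>>> apply_moves:
  steps:
    - [1,[0.01,-0.001,0],[0,0,0]]
    - [1,[0.01,-0.001,0],[0,0,0]]
    - [1,[0.01,-0.001,0],[0,0,0]]

```text
time_s: 13.15
position: [0.4846, 0.0436, 0.0508]
tool_rot: [0.017, 0.681, 0.732, 0.001]
contact_force: [6.3, -32.1, 12.5]
finger_gap: 0.136
```

```bash
python3 top.py 21
```

```text
t 13.15 pos [0.4846 0.0436 0.0508] hx 94.15 tilt 1.96 F [  6.3 -32.1  12.5] gap 0.136 j [-0.32  0.64  0.17  2.28 -0.34  0.22  1.79]
tool shift mm [-0.1  1.8  0.8]
turn deg [ 1.44  1.34 -0.24]
```

View pics/t21d.png

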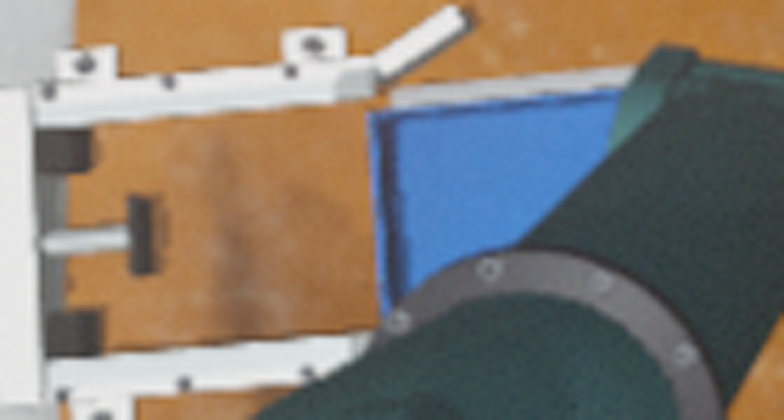

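Run:
```python
import cv2,numpy as np
a=cv2.imread('pics/w12.png')[85:170,380:500]; b=cv2.imread('pics/w1.png')[160:245,200:320]
cv2.imwrite('pics/cc.png',np.vstack([cv2.resize(x,None,fx=5.5,fy=3.5*1.0,interpolation=2) for x in (a,b)]))
```

```text
(no output)
```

View pics/cc.png

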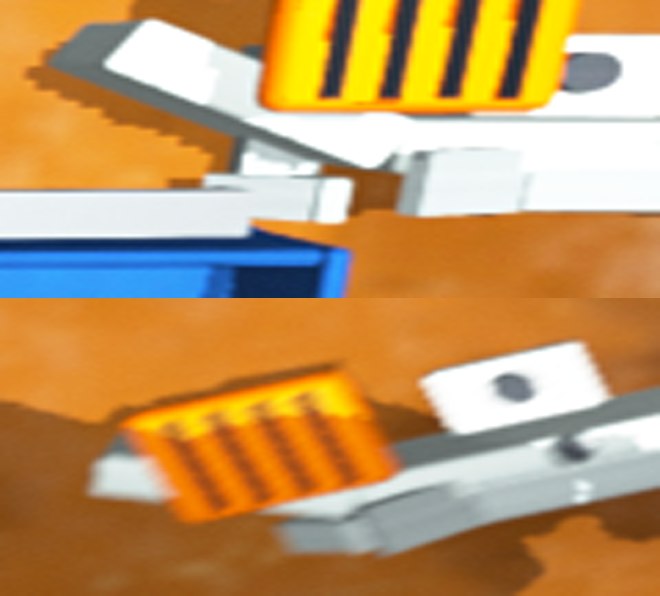

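Run:
```python
from h import *
snap('scene','s21.png'); wsnap('21')
Q=np.array([.374,.244,.051]); a=proj('scene',Q); b=proj('scene',Q-[0,0,.01]); print(a,b)
def cen(fn):
    h=cv2.cvtColor(cv2.imread('pics/'+fn),cv2.COLOR_BGR2HSV)[185:220,130:165].astype(int)
    m=(h[...,0]<20)&(h[...,0]>5)&(h[...,1]>200)&(h[...,2]>215); ys,xs=np.nonzero(m); return m.sum(),xs.mean()+130,ys.mean()+185,ys.min()+185,ys.max()+185
for n in ['scene0.png','s10.png','s11.png','s21.png']: print(n,cen(n))
r=cv2.imread('pics/scene0.png')[188:214,132:162]
for n in ['s4.png','s10.png','s11.png','s21.png']:
    t=cv2.matchTemplate(cv2.resize(cv2.imread('pics/'+n)[175:230,120:175],None,fx=4,fy=4,interpolation=2),cv2.resize(r,None,fx=4,fy=4,interpolation=2),cv2.TM_CCOEFF_NORMED); _,mx,_,loc=cv2.minMaxLoc(t); print(n,mx,loc[0]/4+120-132,loc[1]/4+175-188)
st()
```

```text
t 13.25 pos [0.4842 0.0434 0.0509] hx 94.18 tilt 1.93 F [  4.8 -24.9  10.7] gap 0.132 j [-0.32  0.64  0.17  2.28 -0.34  0.22  1.79]
[144.68372325 199.53323452] [145.53267874 201.87576478]
scene0.png (np.int64(24), np.float64(145.33333333333334), np.float64(202.625), np.int64(197), np.int64(206))
s10.png (np.int64(35), np.float64(145.0857142857143), np.float64(203.9142857142857), np.int64(198), np.int64(208))
s11.png (np.int64(34), np.float64(145.3235294117647), np.float64(204.08823529411765), np.int64(198), np.int64(208))
s21.png (np.int64(36), np.float64(145.52777777777777), np.float64(204.05555555555554), np.int64(198), np.int64(208))
s4.png 0.9985532164573669 0.0 0.0
s10.png 0.8132541179656982 0.25 0.5
s11.png 0.81561279296875 0.25 0.5
s21.png 0.8102161884307861 0.25 0.5
t 13.3 pos [0.4839 0.0433 0.0509] hx 94.14 tilt 1.89 F [  4.7 -25.1  11.3] gap 0.135 j [-0.32  0.64  0.17  2.28 -0.34  0.22  1.79]
```

View pics/w21.png

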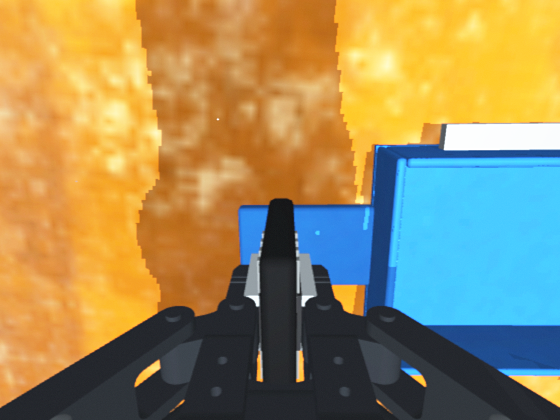

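>>> apply_moves:
  steps:
    - [1,[-0.01,0,-0.001],[1.4,1.3,-0.2]]
    - [1,[0,0.003,0],[0.3,0,0]]
    - [1,[0,0,0],[0,0,0]]

```text
time_s: 13.55
position: [0.4844, 0.0276, 0.0509]
tool_rot: [-0.003, 0.679, 0.734, -0.008]
contact_force: [1.0, 1.7, -3.3]
finger_gap: 0.135
```

```bash
python3 top.py 22
```

```text
t 13.55 pos [0.4844 0.0276 0.0509] hx 94.51 tilt 0.94 F [ 1.   1.7 -3.3] gap 0.135 j [-0.27  0.64  0.16  2.26 -0.33  0.28  1.82]
tool shift mm [-0.3  3.3  0.8]
turn deg [-0.86  0.37  0.1 ]
```

View pics/t22d.png

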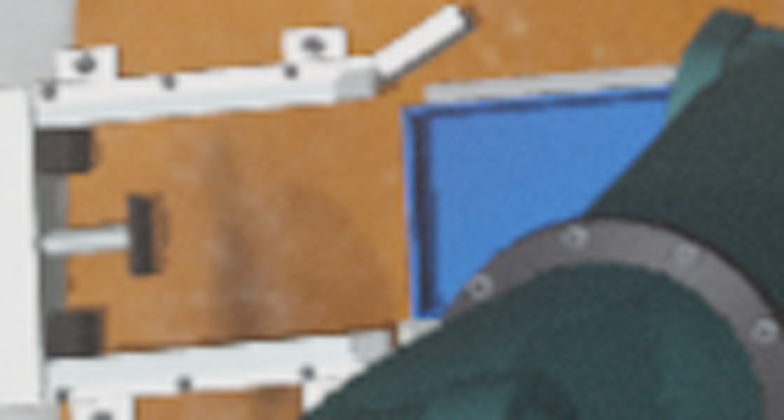

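```bash
cat > lat.py <<'E'
from h import *
import sys
def edges(fn):
    im=cv2.imread('pics/'+fn).astype(float); b=im[...,0]; # blue channel: white high, wood low, tray blue high
    r=im[...,2]
    F=[];N=[]
    for c in range(112,166,2):
        colb=b[:,c]
        # far lip: going down from row 236..256 : white(>150) to wood
        def cross(r0,r1,th):
            for q in range(r0,r1):
                if (colb[q]-th)*(colb[q+1]-th)<=0 and colb[q]!=colb[q+1]: yield q+(colb[q]-th)/(colb[q]-colb[q+1]), colb[q]>colb[q+1]
        f=[x for x,d in cross(238,256,130) if d]; n=[x for x,d in cross(276,294,130) if not d]
        if f: F.append((c,f[-1]))
        if n: N.append((c,n[0]))
    return np.array(F),np.array(N)
fn=sys.argv[1]
E,N=edges('top0.png')
def rob(A):
    p=np.polyfit(A[:,0],A[:,1],1)
    for _ in range(4):
        r=np.abs(np.polyval(p,A[:,0])-A[:,1]); k=r<max(.4,np.median(r)*2); p=np.polyfit(A[k,0],A[k,1],1)
    return p,k.sum()
for A,nm in ((E,'far'),(N,'near')):
    p,k=rob(A); pts=[ray('top',(c,np.polyval(p,c)),.031) for c in (115,160)]; d=pts[0]-pts[1]
    print(nm,k,[ (x[:2].round(4)) for x in pts],'head',np.degrees(np.arctan2(d[1],d[0])).round(2),[ (inrail(x)*1000).round(1) for x in pts])
E
python3 lat.py t22.png
```

```text
far 27 [array([0.5138, 0.4095]), array([0.5246, 0.2855])] head 95.02 [array([ 84.7, -54.8]), array([-39.8, -56.8])]
near 27 [array([0.4014, 0.4054]), array([0.4113, 0.2827])] head 94.58 [array([88.7, 57.5]), array([-34.5,  56.4])]
```

```bash
cat >> h.py <<'E'
O=np.array([.4648,.3211]); TH=np.radians(94.8); u=np.array([np.cos(TH),np.sin(TH)]); v=np.array([-u[1],u[0]])
def tfit(fn,c1=None):
    im=cv2.imread('pics/'+fn).astype(float); s=im[...,0]-im[...,2]  # blue-red
    th=50; P=camera_params('top')
    fe=[];ne=[];se=[]
    m=(s>th)
    # nose column
    for r in range(246,282):
        row=s[r,100:260]
        for c in range(len(row)-3):
            if row[c]<th<=row[c+1] and (row[c+1:c+4]>th).all(): se.append((100+c+(th-row[c])/(row[c+1]-row[c]),r)); break
    se=np.array(se); c0=np.median(se[:,0])
    se=se[np.abs(se[:,0]-c0)<3]
    for c in range(int(c0)+5,int(c0)+40):
        col=s[225:300,c]
        for r in range(len(col)-3):
            if col[r]<th<=col[r+1] and (col[r+1:r+4]>th).all(): fe.append((c,225+r+(th-col[r])/(col[r+1]-col[r]))); break
    for c in range(int(c0)+4,int(c0)+9):
        col=s[:,c]
        for r in range(290,268,-1):
            if col[r]<th<=col[r-1] and (col[r-3:r]>th).all(): ne.append((c,r-(th-col[r])/(col[r-1]-col[r]))); break
    W=lambda A,z:np.array([ray('top',a,z,P)[:2] for a in A])
    f=W(fe,.042); n=W(ne,.042) if ne else np.zeros((0,2)); e=W(se,.042)
    def res(p):
        d=np.array([np.cos(p[2]),np.sin(p[2])]); l=np.array([-d[1],d[0]])
        R=[((f-p[:2])@l+.052),((e-p[:2])@d-.088)]
        if USE and len(n): R.append((n-p[:2])@l-.052)
        return np.concatenate(R)*1000
    for USE in (1,0):
        r=least_squares(res,[.48,.17,TH],loss='soft_l1'); p=r.x
        print('near' if USE else 'nonear',len(f),len(e),len(n),'tray',p[:2].round(4),'head',np.degrees(p[2]).round(2),'rail mm',(inrail(p)*1000).round(1),'rms',np.sqrt((res(p)**2).mean()).round(2))
    return p
E
python3 - <<'E'
from h import *
for n in ['t10.png','t16.png','t19.png','t20.png','t21.png','t22.png']: print(n); tfit(n)
E
```

```text
t10.png
near 32 27 5 tray [0.4776 0.1658] head 95.32 rail mm [-155.8    0.2] rms 6.18
nonear 32 27 5 tray [0.4777 0.1657] head 95.84 rail mm [-1.559e+02  1.000e-01] rms 0.54
t16.png
near 35 32 5 tray [0.4836 0.1486] head 93.84 rail mm [-173.5   -4.3] rms 1.19
nonear 35 32 5 tray [0.4836 0.1486] head 93.92 rail mm [-173.5   -4.3] rms 1.24
t19.png
near 35 35 5 tray [0.4739 0.1466] head 92.65 rail mm [-174.7    5.5] rms 0.58
nonear 35 35 5 tray [0.4739 0.1466] head 92.78 rail mm [-174.7    5.5] rms 0.59
t20.png
near 34 34 5 tray [0.4758 0.1516] head 93.78 rail mm [-169.8    3.2] rms 1.24
nonear 34 34 5 tray [0.4758 0.1516] head 93.92 rail mm [-169.8    3.2] rms 1.23
t21.png
near 35 30 5 tray [0.4757 0.1649] head 94.46 rail mm [-156.5    2.2] rms 5.34
nonear 35 30 5 tray [0.4757 0.1649] head 94.87 rail mm [-156.6    2.2] rms 0.54
t22.png
near 35 35 5 tray [0.4766 0.1495] head 93.25 rail mm [-172.     2.6] rms 3.52
nonear 35 35 5 tray [0.4766 0.1495] head 93.63 rail mm [-172.     2.6] rms 1.35
```

>>> apply_moves:
  steps:
    - [1,[0,0.004,0],[-0.5,1.5,-0.6]]
    - [1,[0,0.003,0],[-0.4,1.5,-0.6]]
    - [1,[0,0,0],[0,0,0]]

```text
time_s: 13.85
position: [0.4885, 0.0299, 0.0495]
tool_rot: [-0.018, 0.669, 0.743, 0.015]
contact_force: [0.8, -3.5, 6.8]
finger_gap: 0.132
```

```bash
python3 top.py 23; python3 -c "
from h import *
tfit('t23.png')"
```

```text
t 13.85 pos [0.4885 0.0299 0.0495] hx 95.96 tilt 2.7 F [ 0.8 -3.5  6.8] gap 0.132 j [-0.18  0.64  0.07  2.25 -0.34  0.27  1.88]
tool shift mm [ 0.1 -1.  -0.5]
turn deg [-0.19 -2.7   1.56]
near 35 36 4 tray [0.4784 0.1549] head 94.84 rail mm [-166.7    0.3] rms 1.11
nonear 35 36 4 tray [0.4784 0.1549] head 94.77 rail mm [-166.7    0.3] rms 1.13
```

>>> apply_moves:
  steps:
    - [1,[0.009,0,0.0005],[0,0,0]]
    - [1,[0.009,0,0.0005],[0,0,0]]

```text
time_s: 14.07
position: [0.4872, 0.0453, 0.0495]
tool_rot: [-0.016, 0.67, 0.742, 0.014]
contact_force: [1.0, -2.7, 3.8]
finger_gap: 0.13
```

```bash
python3 top.py 24; python3 -c "
from h import *
tfit('t24.png')"
```

```text
t 14.07 pos [0.4872 0.0453 0.0495] hx 95.8 tilt 2.45 F [ 1.  -2.7  3.8] gap 0.13 j [-0.22  0.64  0.08  2.25 -0.35  0.26  1.86]
tool shift mm [ 0.1 -0.9 -0.5]
turn deg [-0.03 -2.45  1.4 ]
near 35 32 5 tray [0.4771 0.1694] head 95.06 rail mm [-152.2    0.4] rms 1.2
nonear 35 32 5 tray [0.4771 0.1694] head 95.05 rail mm [-152.2    0.4] rms 1.24
```

Past the old jam point with only 3 N. Continue.

>>> apply_moves:
  steps:
    - [1,[0.009,0,0.0005],[0,0,0]]
    - [1,[0.009,0,0.0005],[0,0,0]]
    - [1,[0.009,0,0.0005],[0,0,0]]

```text
time_s: 14.37
position: [0.4848, 0.0712, 0.0493]
tool_rot: [-0.013, 0.67, 0.742, 0.013]
contact_force: [3.8, -9.0, 3.4]
finger_gap: 0.13
```

```bash
python3 top.py 25; python3 -c "
from h import *
tfit('t25.png')"
```

```text
t 14.37 pos [0.4848 0.0712 0.0493] hx 95.83 tilt 2.13 F [ 3.8 -9.   3.4] gap 0.13 j [-0.28  0.64  0.09  2.26 -0.36  0.26  1.82]
tool shift mm [ 0.1 -0.4 -0.7]
turn deg [ 0.14 -2.12  1.43]
near 35 35 5 tray [0.4746 0.1925] head 95.19 rail mm [-128.9    1. ] rms 0.51
nonear 35 35 5 tray [0.4746 0.1925] head 95.22 rail mm [-128.9    1. ] rms 0.53
```

>>> apply_moves:
  steps:
    - [1,[0.01,0,0.0005],[0,-0.5,0.2]]
    - [1,[0.01,0,0.0005],[0,0,0]]
    - [1,[0.01,0,0.0005],[0,0,0]]

```text
time_s: 14.67
position: [0.4815, 0.1002, 0.0493]
tool_rot: [-0.007, 0.671, 0.741, 0.009]
contact_force: [2.6, -5.1, 5.6]
finger_gap: 0.132
```

```bash
python3 top.py 26; python3 -c "
from h import *
tfit('t26.png')"
```

```text
t 14.67 pos [0.4815 0.1002 0.0493] hx 95.66 tilt 1.33 F [ 2.6 -5.1  5.6] gap 0.132 j [-0.37  0.64  0.12  2.25 -0.38  0.26  1.76]
tool shift mm [-0.   0.6 -0.7]
turn deg [ 0.2  -1.32  1.26]
near 35 31 5 tray [0.4716 0.221 ] head 94.59 rail mm [-100.3    1.6] rms 5.29
nonear 35 31 5 tray [0.4716 0.221 ] head 95.01 rail mm [-100.3    1.6] rms 0.43
```

>>> apply_moves:
  steps:
    - [1,[0.011,0.0002,0.0004],[0,0,0]]
    - [1,[0.011,0.0002,0.0004],[0,0,0]]
    - [1,[0.011,0,0.0004],[0,0,0]]
    - [1,[0.011,0,0.0004],[0,0,0]]
    - [1,[0.011,0,0.0003],[0,0,0]]
    - [1,[0.01,0,0.0003],[0,0,0]]

```text
time_s: 15.22
position: [0.4747, 0.1684, 0.0492]
tool_rot: [-0.005, 0.671, 0.741, 0.008]
contact_force: [3.9, -9.8, 5.6]
finger_gap: 0.132
```

```bash
python3 top.py 27; python3 -c "
from h import *
tfit('t27.png')"
```

```text
t 15.22 pos [0.4747 0.1684 0.0492] hx 95.64 tilt 1.1 F [ 3.9 -9.8  5.6] gap 0.132 j [-0.54  0.65  0.16  2.23 -0.41  0.28  1.65]
tool shift mm [-0.2  2.2 -0.7]
turn deg [ 0.3  -1.06  1.24]
near 23 28 5 tray [0.465  0.2876] head 93.8 rail mm [-33.4   2.6] rms 7.58
nonear 23 28 5 tray [0.4651 0.2876] head 94.32 rail mm [-33.5   2.5] rms 0.79
```

Nearly there; the last 33 mm against the plunger.

>>> apply_moves:
  steps:
    - [1,[0.011,0.0003,0.0003],[0,0,0]]
    - [1,[0.011,0.0003,0.0003],[0,0,0]]
    - [1,[0.011,0,0.0003],[0,0,0]]
    - [1,[0.01,0,0.0003],[0,0,0]]

```text
time_s: 15.6
position: [0.472, 0.1921, 0.0493]
tool_rot: [0.005, 0.676, 0.737, 0.0]
contact_force: [5.8, -34.1, 18.2]
finger_gap: 0.132
```

>>> apply_moves:
  steps:
    - [1,[0.009,0,0],[0,0,0]]

```text
time_s: 15.68
position: [0.4719, 0.1919, 0.0498]
tool_rot: [0.009, 0.678, 0.735, -0.003]
contact_force: [4.9, -21.0, 6.9]
finger_gap: 0.132
```

```bash
python3 top.py 28; python3 -c "
from h import *
tfit('t28.png')
a=snap('scene','s28.png');cv2.imwrite('pics/s28c.png',cv2.resize(a[130:270,90:260,::-1],None,fx=4.2,fy=4.2,interpolation=2))
r=cv2.imread('pics/scene0.png')[188:214,132:162]
t=cv2.matchTemplate(cv2.resize(cv2.imread('pics/s28.png')[175:230,120:175],None,fx=4,fy=4,interpolation=2),cv2.resize(r,None,fx=4,fy=4,interpolation=2),cv2.TM_CCOEFF_NORMED); _,mx,_,loc=cv2.minMaxLoc(t); print(mx,loc[0]/4+120-132,loc[1]/4+175-188)
"
```

```text
t 15.68 pos [0.4719 0.1919 0.0498] hx 94.56 tilt 1.12 F [  4.9 -21.    6.9] gap 0.132 j [-0.65  0.66  0.23  2.22 -0.41  0.3   1.58]
tool shift mm [-0.3  3.1 -0.2]
turn deg [0.46 1.02 0.16]
near 14 19 5 tray [0.4624 0.3098] head 93.46 rail mm [-11.    3.3] rms 16.47
nonear 14 19 5 tray [0.4631 0.3095] head 94.6 rail mm [-11.4   2.6] rms 0.58
0.849448561668396 0.0 0.0
```

View pics/s28c.png

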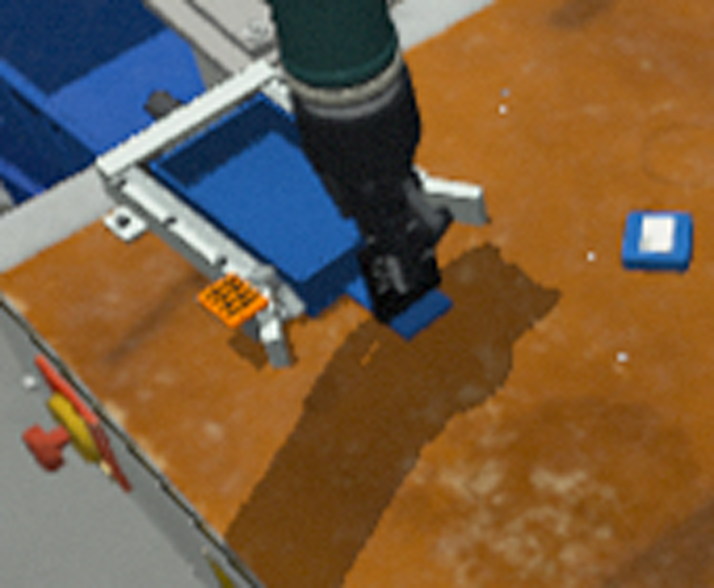

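>>> apply_moves:
  steps:
    - [0.6,[-0.003,0,0],[0,0,0]]
    - [0.6,[0,0,0],[0,0,0]]
    - [0.6,[0,0,-0.03],[0,0,0]]
    - [0.6,[0,0,-0.04],[0,0,0]]
    - [0.6,[-0.01,-0.01,-0.04],[0,0,0]]
    - [0.3,[-0.02,0,-0.04],[0,0,0]]
    - [0.3,[0,0,0],[0,0,0]]

```text
time_s: 16.37
position: [0.4504, 0.169, 0.1984]
tool_rot: [-0.001, 0.669, 0.743, -0.017]
contact_force: [0.4, -0.3, -0.4]
finger_gap: 0.667
```

Run:
```python
from h import *
wsnap('29'); snap('top','t29.png')
a=snap('scene','s29.png');cv2.imwrite('pics/s29c.png',cv2.resize(a[160:240,110:220,::-1],None,fx=6,fy=6,interpolation=2))
```

```text
t 16.37 pos [0.4504 0.169  0.1984] hx 96.07 tilt 1.91 F [ 0.4 -0.3 -0.4] gap 0.667 j [-0.8   0.39  0.44  2.18 -0.25  0.65  1.49]
```

View pics/w29.png

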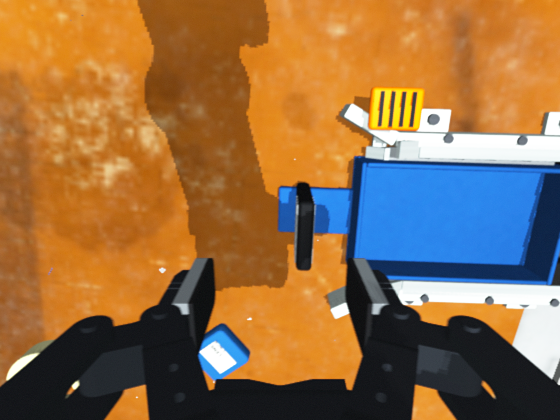

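View pics/s29c.png

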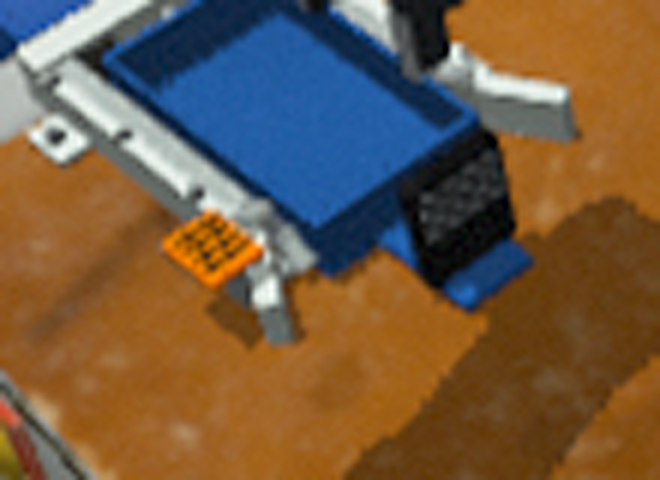

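View pics/t29.png

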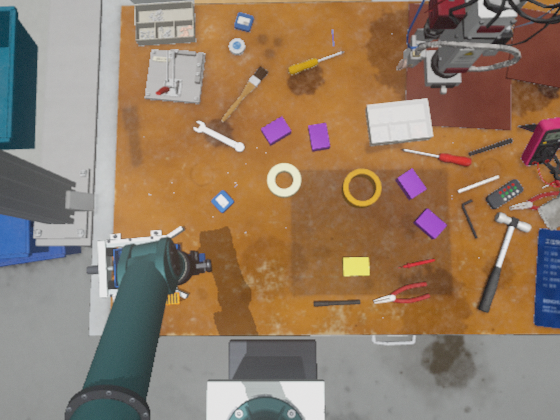

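Run:
```python
from h import *
P=json.load(open('P29.json'))
fit(P,[((-.088,.052,.042),(361,162)),((-.088,-.052,.042),(353,281)),((.088,-.052,.042),(550,286)),((-.14,-.028,.081),(297,269)),((-.128,-.028,.081),(311,269)),((-.14,.028,.081),(296,212)),((-.128,.028,.081),(312,212))],[.465,.32,TH])
cv2.imwrite('pics/c29.png',cv2.resize(cv2.imread('pics/w29.png')[80:300,270:560],None,fx=2.7,fy=2.7,interpolation=2))
r=cv2.imread('pics/scene0.png')[188:214,132:162]
t=cv2.matchTemplate(cv2.resize(cv2.imread('pics/s29.png')[175:230,120:175],None,fx=4,fy=4,interpolation=2),cv2.resize(r,None,fx=4,fy=4,interpolation=2),cv2.TM_CCOEFF_NORMED); _,mx,_,loc=cv2.minMaxLoc(t); print(mx,loc[0]/4+120-132,loc[1]/4+175-188)
```

```text
pose [0.4638 0.3203] 95.36 res [-0.6  3.2 -1.2 -0.5  0.7 -1.3 -1.8  6.1 -0.2  6.4  1.1 -6.5  1.6 -6.2] rail [-0.7  1. ] handle [0.4764 0.1869]
0.8521872162818909 0.0 0.0
```

View pics/c29.png

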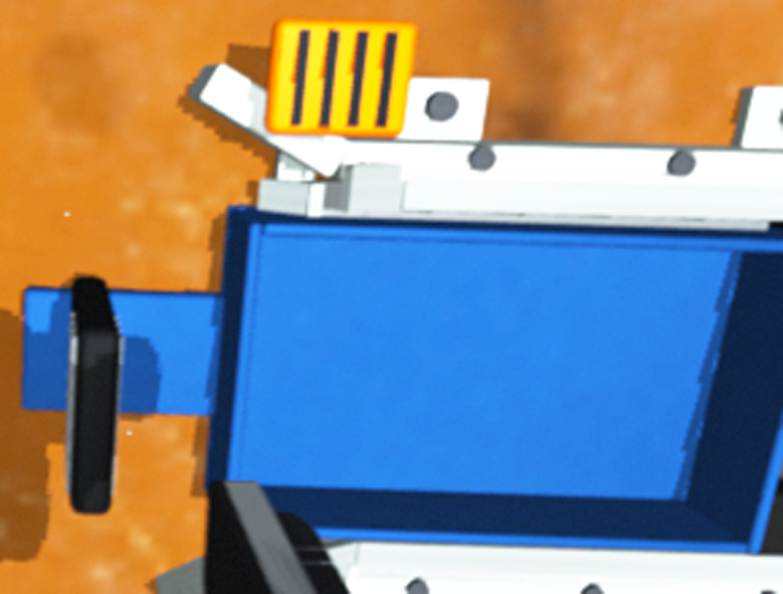

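>>> apply_moves:
  steps:
    - [0,[-0.039,-0.004,-0.005],[0,0,0]]
    - [0,[-0.039,-0.004,-0.005],[0,0,0]]
    - [0,[-0.039,-0.004,-0.005],[0,0,0]]
    - [0,[-0.039,-0.004,-0.005],[0,0,0]]
    - [0,[-0.039,-0.004,-0.005],[0,0,0]]
    - [0,[-0.039,-0.004,-0.005],[0,0,0]]
    - [0,[-0.039,-0.004,-0.005],[0,0,0]]
    - [0,[-0.039,-0.004,-0.005],[0,0,0]]
    - [0,[-0.039,-0.004,-0.005],[0,0,0]]
    - [0,[-0.039,-0.004,-0.005],[0,0,0]]
    - [0,[-0.039,-0.004,0],[0,0,0]]

```text
time_s: 17.43
position: [0.4558, -0.2445, 0.2343]
tool_rot: [-0.024, 0.643, 0.764, -0.032]
contact_force: [0.1, 0.9, 0.1]
finger_gap: 1.0
```

>>> apply_moves:
  steps:
    - [0,[0,0,0],[0,0,7.1]]
    - [0,[0,0,0],[0,0,7.1]]
    - [0,[0,0,0],[0,0,7.1]]
    - [0,[0,0,0],[0,0,7.1]]
    - [0,[0,0,0],[0,0,7.1]]
    - [0,[0,0,0],[0,0,7.1]]
    - [0,[0,0,0],[0,0,7.1]]
    - [0,[0,0,0],[0,0,7.1]]
    - [0,[0,0,0],[0,0,7.1]]
    - [0,[0,0,0],[0,0,7.1]]
    - [0,[0,0,0],[0,0,7.1]]
    - [0,[0,0,0],[0,0,7.1]]

```text
time_s: 18.43
position: [0.4501, -0.2371, 0.2089]
tool_rot: [-0.007, 0.991, 0.119, -0.062]
contact_force: [-1.1, 0.6, 0.1]
finger_gap: 0.999
```

```bash
python3 -c "
from h import *
wsnap('30'); snap('top','t30.png'); go(.43,-.28,.25,0)"
```

```text
t 18.43 pos [ 0.4501 -0.2371  0.2089] hx 13.85 tilt 7.17 F [-1.1  0.6  0.1] gap 0.999 j [-0.27  0.57  0.92  2.08 -0.5   0.87  1.19]
t 18.53 pos [ 0.45   -0.2368  0.2086] hx 14.23 tilt 7.25 F [-0.3  0.1  0.4] gap 0.999 j [-0.27  0.58  0.92  2.08 -0.5   0.87  1.2 ]
tool shift mm [-34.9  35.8 -38.5]
turn deg [-0.79  7.22 14.11]
```

View pics/w30.png

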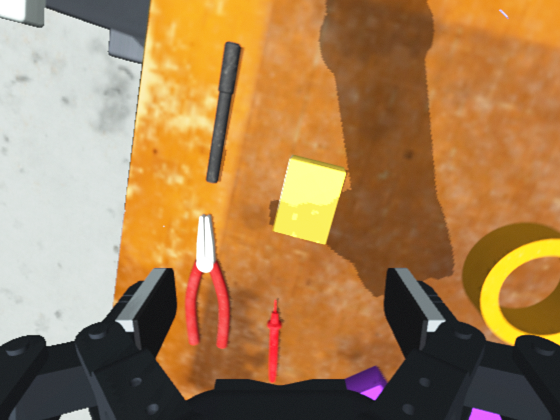

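View pics/t30.png

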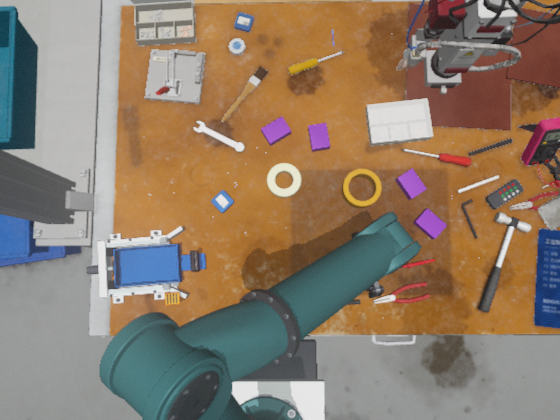

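```bash
cat >> h.py <<'E'
def line(P,a,b,z,nm=''):
    A=ray('',a,z,P);B=ray('',b,z,P);d=B-A;m=(A+B)/2
    print(nm,'A',A[:2].round(4),'B',B[:2].round(4),'mid',m[:2].round(4),'ang',np.degrees(np.arctan2(d[1],d[0])).round(1),'len',np.linalg.norm(d).round(4)); return m
E
python3 - <<'E'
from h import *
P=json.load(open('P30.json'))
line(P,(233,43),(212,181),.0075,'marker')
line(P,(276,300),(273,381),.008,'probe')
line(P,(205,215),(205,268),.0065,'plnose-joint')
line(P,(205,215),(209,345),.0065,'pl')
for c in [(290,157),(346,171),(328,244),(273,232)]: print(ray('',c,.03,P).round(4))
E
```

```text
marker A [ 0.3559 -0.1332] B [ 0.361  -0.2605] mid [ 0.3585 -0.1969] ang -87.7 len 0.1275
probe A [ 0.4528 -0.3682] B [ 0.474  -0.4694] mid [ 0.4634 -0.4188] ang -78.2 len 0.1034
plnose-joint A [ 0.3604 -0.2975] B [ 0.3713 -0.3556] mid [ 0.3658 -0.3265] ang -79.4 len 0.0591
pl A [ 0.3604 -0.2975] B [ 0.3934 -0.4483] mid [ 0.3769 -0.3729] ang -77.7 len 0.1544
[ 0.431  -0.2143  0.03  ]
[ 0.4813 -0.2135  0.03  ]
[ 0.4851 -0.2833  0.03  ]
[ 0.4329 -0.2864  0.03  ]
```

```bash
python3 -c "
from h import *
go(.3718,-.3495,.12,12.3)"
```

```text
t 18.53 pos [ 0.45   -0.2368  0.2086] hx 14.23 tilt 7.25 F [-0.3  0.1  0.4] gap 0.999 j [-0.27  0.58  0.92  2.08 -0.5   0.87  1.2 ]
tool shift mm [-91.9  92.9  98. ]
turn deg [-1.56  7.08  1.83]
```

>>> apply_moves:
  steps:
    - [0.4,[0,0,0],[-0.8,3.6,1]]
    - [0.4,[-0.005,0,0],[-0.8,3.6,1]]
    - [0.4,[-0.02,0.019,0.018],[0,0,0]]
    - [0.4,[-0.02,0.019,0.018],[0,0,0]]
    - [0.4,[-0.02,0.019,0.018],[0,0,0]]
    - [0.4,[-0.02,0.019,0.018],[0,0,0]]
    - [0.4,[-0.02,0.019,0.018],[0,0,0]]
    - [0.4,[0,0,0],[0,0,0]]

```text
time_s: 19.2
position: [0.3724, -0.3476, 0.1063]
tool_rot: [-0.004, 0.991, 0.131, -0.001]
contact_force: [0.1, -0.2, -0.3]
finger_gap: 0.602
```

```bash
python3 -c "
from h import *
wsnap('31');go(.3718,-.3495,.014,12.3)"
```

```text
t 19.2 pos [ 0.3724 -0.3476  0.1063] hx 15.11 tilt 0.45 F [ 0.1 -0.2 -0.3] gap 0.602 j [ 0.22  0.64  0.63  2.2  -0.76  0.54  1.7 ]
t 19.25 pos [ 0.3742 -0.3451  0.1067] hx 15.23 tilt 0.6 F [ 0.3 -0.4 -0.6] gap 0.602 j [ 0.21  0.64  0.63  2.2  -0.76  0.54  1.7 ]
tool shift mm [-3.5  4.6 92.7]
turn deg [-0.6  -0.01  2.93]
```

View pics/w31.png

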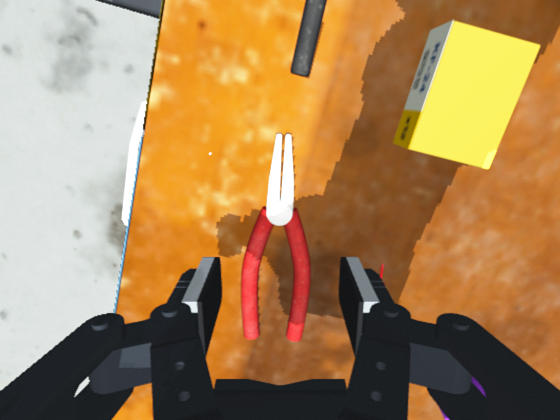

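```bash
python3 -c "
from h import *
P=json.load(open('P31.json'))
line(P,(284,133),(280,212),.0065,'nose-joint');line(P,(284,133),(274,338),.0065,'all')"
```

```text
nose-joint A [ 0.3613 -0.2974] B [ 0.3728 -0.3495] mid [ 0.3671 -0.3235] ang -77.6 len 0.0533
all A [ 0.3613 -0.2974] B [ 0.3948 -0.4485] mid [ 0.3781 -0.3729] ang -77.5 len 0.1547
```

>>> apply_moves:
  steps:
    - [0.4,[-0.004,0.005,0.03],[-0.6,0,2.8]]
    - [0.4,[-0.001,0,0.03],[0,0,0]]
    - [0.4,[0,0,0],[0,0,0]]

```text
time_s: 19.5
position: [0.3738, -0.349, 0.0443]
tool_rot: [-0.001, 0.994, 0.113, 0.002]
contact_force: [-0.6, 0.6, -0.4]
finger_gap: 0.598
```

```bash
python3 -c "
from h import *
go(.3723,-.3495,.014,12.4)"
```

```text
t 19.5 pos [ 0.3738 -0.349   0.0443] hx 12.92 tilt 0.23 F [-0.6  0.6 -0.4] gap 0.598 j [ 0.32  0.72  0.48  2.22 -0.91  0.41  1.79]
tool shift mm [-1.7  0.2 30.3]
turn deg [-0.12 -0.2   0.52]
```

>>> apply_moves:
  steps:
    - [0.4,[-0.002,0,0.02],[0,0,0.5]]
    - [0.4,[0,0,0.01],[0,0,0]]
    - [0.4,[0,0,0],[0,0,0]]
    - [1,[0,0,0],[0,0,0]]
    - [1,[0,0,0],[0,0,0]]
    - [1,[0,0,0],[0,0,0]]
    - [1,[0,0,0],[0,0,0]]
  newtons: 60

```text
time_s: 20.08
position: [0.3779, -0.3443, 0.0172]
tool_rot: [-0.003, 0.993, 0.117, 0.004]
contact_force: [-0.1, 0.6, -0.5]
finger_gap: 0.273
```

```bash
python3 -c "
from h import *
wsnap('32')"
```

```text
t 20.08 pos [ 0.3779 -0.3443  0.0172] hx 13.48 tilt 0.57 F [-0.1  0.6 -0.5] gap 0.273 j [ 0.37  0.76  0.4   2.22 -0.97  0.34  1.84]
```

View pics/w32.png

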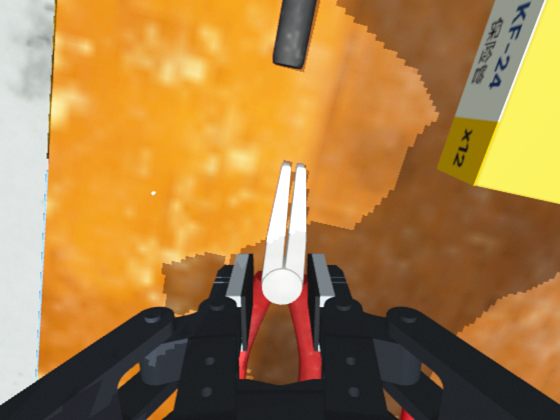

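>>> apply_moves:
  steps:
    - [1,[0,0,-0.03],[0,0,0]]
    - [1,[0,0,-0.04],[0,0,0]]
    - [1,[0,0,-0.04],[0,0,0]]
    - [1,[0.02,-0.02,-0.03],[0,0,2]]
    - [1,[0.03,-0.02,-0.01],[0,0,2]]
    - [1,[0.02,-0.03,-0.01],[0,0,2]]
    - [1,[0.01,-0.038,0],[0,0,2]]
    - [1,[0,-0.04,0],[0,0,0]]

```text
time_s: 20.8
position: [0.4395, -0.1894, 0.1907]
tool_rot: [0.0, 0.999, 0.037, 0.009]
contact_force: [1.2, 0.5, -1.2]
finger_gap: 0.268
```

```bash
python3 -c "
from h import *
wsnap('33');go(.4802,.3417,.16,4.8)"
```

```text
t 20.8 pos [ 0.4395 -0.1894  0.1907] hx 4.24 tilt 1.09 F [ 1.2  0.5 -1.2] gap 0.268 j [-0.34  0.51  0.91  2.23 -0.68  0.68  1.13]
t 20.85 pos [ 0.4371 -0.1775  0.1886] hx 4.94 tilt 1.01 F [-2.7  6.6 -2.5] gap 0.273 j [-0.35  0.51  0.9   2.24 -0.68  0.68  1.13]
tool shift mm [  87.3 -513.1   36.2]
turn deg [-0.73 -0.71  0.15]
```

View pics/w33.png

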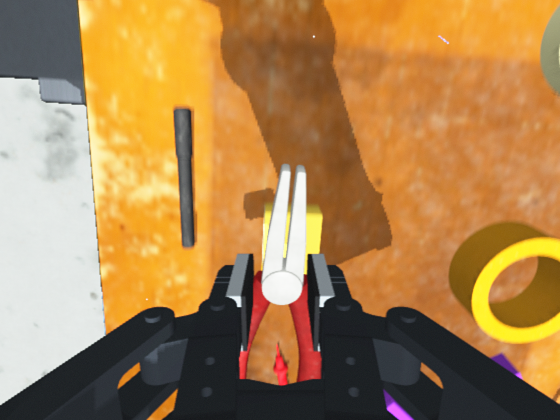

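>>> apply_moves:
  steps:
    - [1,[0.01,-0.038,0],[0,0,0]]
    - [1,[0.01,-0.038,0],[0,0,0]]
    - [1,[0.01,-0.038,0],[0,0,0]]
    - [1,[0.008,-0.038,0],[0,0,0]]
    - [1,[0.008,-0.038,0],[0,0,0]]
    - [1,[0.008,-0.038,0],[0,0,0]]

```text
time_s: 21.35
position: [0.4681, 0.0505, 0.195]
tool_rot: [-0.007, 0.999, 0.041, 0.007]
contact_force: [0.9, 0.2, -0.9]
finger_gap: 0.273
```

```bash
python3 -c "
from h import *
go(.4802,.3417,.16,4.8)"
```

```text
t 21.35 pos [0.4681 0.0505 0.195 ] hx 4.65 tilt 1.18 F [ 0.9  0.2 -0.9] gap 0.273 j [-0.9   0.52  0.97  2.25 -0.71  0.7   0.66]
tool shift mm [  35.2 -288.8   39.4]
turn deg [-0.77 -0.89 -0.14]
```

>>> apply_moves:
  steps:
    - [1,[0.005,-0.037,0],[0,0,0]]
    - [1,[0.005,-0.037,0],[0,0,0]]
    - [1,[0.005,-0.037,0],[0,0,0]]
    - [1,[0.005,-0.037,0],[0,0,0]]
    - [1,[0.005,-0.037,0.005],[0,0,0]]
    - [1,[0.005,-0.037,0.01],[0,0,0]]
    - [1,[0.005,-0.03,0.01],[-0.7,-0.8,0]]
    - [1,[0,-0.02,0.01],[0,0,0]]
    - [1,[0,0,0],[0,0,0]]

```text
time_s: 22.1
position: [0.4737, 0.3525, 0.1644]
tool_rot: [-0.006, 0.999, 0.052, -0.001]
contact_force: [-0.2, 0.3, -1.4]
finger_gap: 0.274
```

```bash
python3 -c "
from h import *
wsnap('34');go(.4802,.3417,.1,4.8)"
```

```text
t 22.1 pos [0.4737 0.3525 0.1644] hx 5.92 tilt 0.7 F [-0.2  0.3 -1.4] gap 0.274 j [-1.32  0.72  0.93  2.01 -0.81  0.83  0.19]
t 22.15 pos [0.4744 0.3503 0.1652] hx 5.81 tilt 0.64 F [-0.2 -0.6 -1.5] gap 0.272 j [-1.32  0.72  0.93  2.01 -0.81  0.83  0.19]
tool shift mm [ 4.9  9.9 65.1]
turn deg [-0.64  0.04  1.  ]
```

View pics/w34.png

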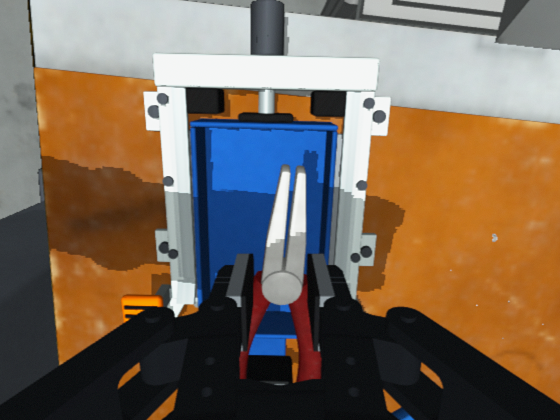

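>>> apply_moves:
  steps:
    - [1,[0.002,0.009,0.03],[-0.6,0,1]]
    - [1,[0,0,0.03],[0,0,0]]
    - [1,[0,0,0.03],[0,0,0]]
    - [1,[0,0,0],[0,0,0]]

```text
time_s: 22.48
position: [0.4795, 0.3357, 0.0759]
tool_rot: [0.0, 0.999, 0.039, 0.002]
contact_force: [-0.9, -0.9, -0.5]
finger_gap: 0.273
```

```bash
python3 -c "
from h import *
wsnap('35');go(.4763,.3414,.028,4.8)"
```

```text
t 22.48 pos [0.4795 0.3357 0.0759] hx 4.48 tilt 0.28 F [-0.9 -0.9 -0.5] gap 0.273 j [-1.21  0.82  0.79  2.06 -0.96  0.68  0.31]
t 22.53 pos [0.4812 0.3354 0.0783] hx 4.4 tilt 0.47 F [ 0.6 -1.  -1. ] gap 0.275 j [-1.21  0.82  0.8   2.06 -0.96  0.68  0.31]
tool shift mm [-4.8 -6.3 50.2]
turn deg [-0.03 -0.47 -0.4 ]
```

View pics/w35.png

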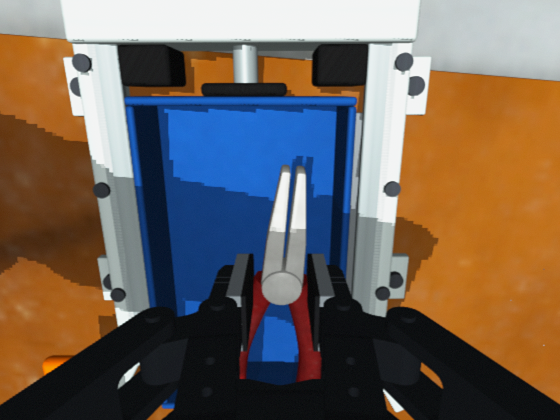

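```bash
python3 -c "
from h import *
P=json.load(open('P35.json'))
p=ray('',(291,167),.066,P); print(p, inrail(p)*1000, inrail(read_state()['position'])*1000)
for c in [(128,103),(355,103)]: print(inrail(ray('',c,.042,P))*1000)"
```

```text
[0.48042273 0.38219125 0.066     ] [ 59.56971481 -20.679926  ] [ 12.91456976 -17.52849252]
[84.21606497 51.35782578]
[ 83.70716266 -50.09124116]
```

>>> apply_moves:
  steps:
    - [1,[-0.003,-0.014,0.005],[0,0,0]]
    - [1,[-0.002,0,0.02],[0,0,0]]
    - [1,[0,0,0],[0,0,0]]

```text
time_s: 22.78
position: [0.4785, 0.3475, 0.058]
tool_rot: [-0.002, 0.999, 0.035, 0.007]
contact_force: [-0.6, 0.3, -2.5]
finger_gap: 0.275
```

```bash
python3 -c "
from h import *
wsnap('36');go(.4765,.3492,.027,4.8)"
```

```text
t 22.78 pos [0.4785 0.3475 0.058 ] hx 3.97 tilt 0.83 F [-0.6  0.3 -2.5] gap 0.275 j [-1.21  0.84  0.76  2.05 -1.    0.65  0.31]
t 22.83 pos [0.48   0.3487 0.0597] hx 3.98 tilt 1.02 F [ 0.9  0.1 -0.7] gap 0.272 j [-1.21  0.84  0.76  2.05 -1.    0.65  0.31]
tool shift mm [-4.  -0.6 32.6]
turn deg [-0.29 -0.98 -0.81]
```

View pics/w36.png

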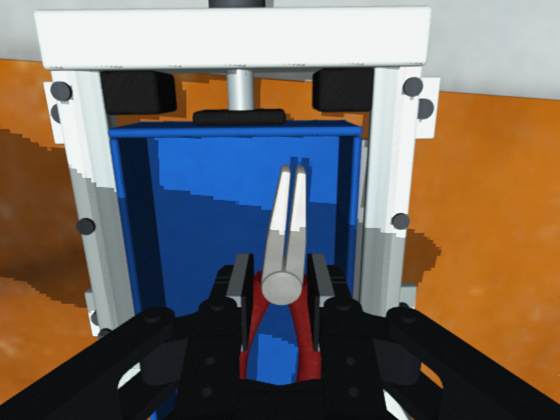

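>>> apply_moves:
  steps:
    - [1,[-0.01,-0.001,0.008],[-0.3,-1,-0.8]]
    - [1,[0,0,0.013],[0,0,0]]
    - [1,[0,0,0.012],[0,0,0]]
    - [1,[0,0,0],[0,0,0]]

```text
time_s: 23.17
position: [0.4721, 0.3521, 0.0294]
tool_rot: [-0.002, 0.999, 0.043, 0.003]
contact_force: [-0.2, 0.5, -0.7]
finger_gap: 0.27
```

```bash
python3 -c "
from h import *
go(.4705,.3492,.027,4.8);wsnap('37')"
```

```text
t 23.17 pos [0.4721 0.3521 0.0294] hx 4.95 tilt 0.43 F [-0.2  0.5 -0.7] gap 0.27 j [-1.19  0.88  0.71  2.06 -1.05  0.61  0.36]
tool shift mm [-1.8  2.8  2.3]
turn deg [-0.26 -0.34  0.15]
t 23.17 pos [0.4721 0.3521 0.0294] hx 4.95 tilt 0.43 F [-0.2  0.5 -0.7] gap 0.27 j [-1.19  0.88  0.71  2.06 -1.05  0.61  0.36]
```

View pics/w37.png

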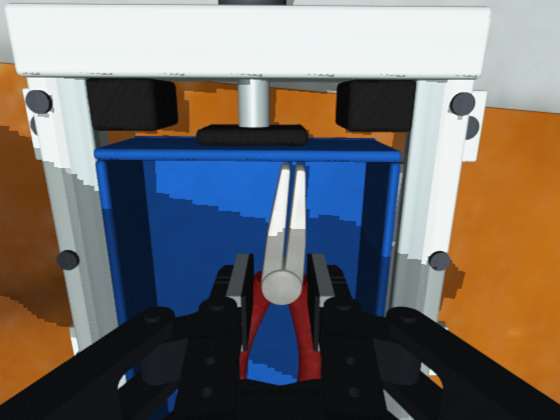

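>>> apply_moves:
  steps:
    - [1,[0,0.005,0.002],[0,0,0]]
    - [1,[0,0,0],[0,0,0]]
    - [0.58,[0,0,0],[0,0,0]]
    - [0.58,[0,0,0],[0,0,0]]
    - [0.58,[0,0,-0.02],[0,0,0]]
    - [0.58,[0,0,-0.04],[0,0,0]]
    - [0.58,[0,0,-0.04],[0,0,0]]
    - [0.58,[0,0,-0.04],[0,0,0]]
    - [0.4,[0,0,0],[0,0,0]]

```text
time_s: 23.97
position: [0.4738, 0.343, 0.1728]
tool_rot: [-0.0, 0.999, 0.04, 0.002]
contact_force: [-0.0, 0.2, -0.0]
finger_gap: 0.544
```

```bash
python3 -c "
from h import *
wsnap('38')"
```

```text
t 23.97 pos [0.4738 0.343  0.1728] hx 4.63 tilt 0.27 F [-0.   0.2 -0. ] gap 0.544 j [-1.33  0.71  0.95  2.01 -0.8   0.84  0.17]
```

View pics/w38.png

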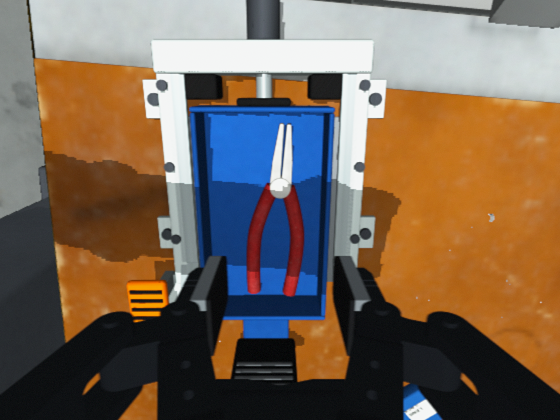

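>>> apply_moves:
  steps:
    - [0.5,[-0.003,0.039,0],[0,0,0]]
    - [0.5,[-0.003,0.039,0],[0,0,0]]
    - [0.5,[-0.003,0.039,0],[0,0,0]]
    - [0.5,[-0.003,0.039,0],[0,0,0]]
    - [0.5,[-0.003,0.039,0],[0,0,0]]
    - [0.5,[-0.003,0.039,0],[0,0,0]]
    - [0.5,[-0.003,0.039,0],[0,0,0]]
    - [0.5,[-0.003,0.039,0],[0,0,0]]
    - [0.5,[-0.003,0.039,0],[0,0,0]]
    - [0.5,[-0.003,0.039,0],[0,0,0]]
    - [0.5,[-0.003,0.039,0],[0,0,0]]
    - [0.5,[-0.003,0.039,0],[0,0,0]]

```text
time_s: 25.02
position: [0.477, -0.1297, 0.1624]
tool_rot: [-0.004, 0.998, 0.055, -0.002]
contact_force: [0.3, 0.3, 0.7]
finger_gap: 0.499
```

```bash
python3 -c "
from h import *
go(.4634,-.4188,.17,11.8)"
```

```text
t 25.02 pos [ 0.477  -0.1297  0.1624] hx 6.34 tilt 0.5 F [0.3 0.3 0.7] gap 0.499 j [-0.42  0.58  0.85  2.21 -0.73  0.67  1.06]
tool shift mm [-45.5 285.8  -9.7]
turn deg [-0.46  0.18 -5.46]
```

>>> apply_moves:
  steps:
    - [0.5,[-0.006,0.038,-0.001],[0,0,0]]
    - [0.5,[-0.006,0.038,-0.001],[0,0,0]]
    - [0.5,[-0.006,0.038,-0.001],[0,0,0]]
    - [0.5,[-0.006,0.038,-0.001],[0,0,0]]
    - [0.5,[-0.006,0.038,-0.001],[0,0,0]]
    - [0.5,[-0.006,0.038,-0.001],[0,0,0]]
    - [0.5,[-0.005,0.036,-0.001],[0,0,-2.7]]
    - [0.5,[0,0,0],[0,0,-2.7]]
    - [0.5,[0,0,0],[0,0,0]]

```text
time_s: 25.77
position: [0.4553, -0.4194, 0.1616]
tool_rot: [-0.003, 0.995, 0.097, -0.006]
contact_force: [-0.1, 0.6, -1.5]
finger_gap: 0.5
```

```bash
python3 -c "
from h import *
go(.4634,-.4188,.014,11.8);wsnap('39')"
```

```text
t 25.77 pos [ 0.4553 -0.4194  0.1616] hx 11.11 tilt 0.74 F [-0.1  0.6 -1.5] gap 0.5 j [ 0.16  0.69  0.77  1.93 -0.66  0.8   1.5 ]
tool shift mm [  9.6   2.1 147.5]
turn deg [-0.44  0.6  -0.69]
t 25.77 pos [ 0.4553 -0.4194  0.1616] hx 11.11 tilt 0.74 F [-0.1  0.6 -1.5] gap 0.5 j [ 0.16  0.69  0.77  1.93 -0.66  0.8   1.5 ]
```

View pics/w39.png

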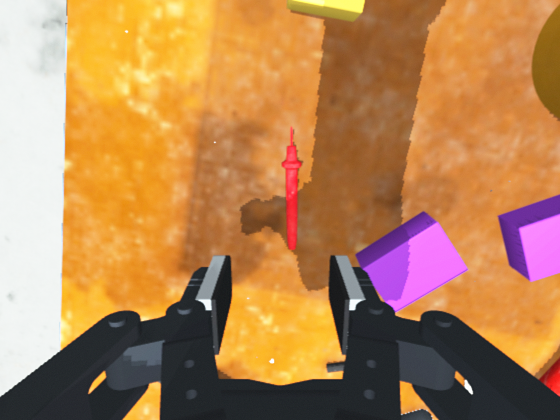

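```bash
python3 -c "
from h import *
P=json.load(open('P39.json'))
m=line(P,(292,127),(292,248),.008,'probe');go(m[0],m[1],.08,11.8)"
```

```text
probe A [ 0.4533 -0.368 ] B [ 0.4742 -0.4688] mid [ 0.4637 -0.4184] ang -78.3 len 0.103
t 25.82 pos [ 0.4549 -0.4201  0.162 ] hx 11.0 tilt 0.7 F [-0.6 -0.5  0.7] gap 0.498 j [ 0.16  0.69  0.77  1.93 -0.66  0.8   1.5 ]
tool shift mm [ 9.9  0.4 81.9]
turn deg [-0.31  0.63 -0.81]
```

>>> apply_moves:
  steps:
    - [0.6,[0.01,0,0.03],[-0.3,0.6,-0.8]]
    - [0.6,[0,0,0.035],[0,0,0]]
    - [0.6,[0,0,0.035],[0,0,0]]
    - [0.6,[0,0,0],[0,0,0]]

```text
time_s: 26.15
position: [0.467, -0.4149, 0.0596]
tool_rot: [-0.0, 0.995, 0.102, 0.002]
contact_force: [-0.3, 1.4, -0.7]
finger_gap: 0.4
```

```bash
python3 -c "
from h import *
go(.4637,-.4184,.014,11.7)"
```

```text
t 26.15 pos [ 0.467  -0.4149  0.0596] hx 11.73 tilt 0.23 F [-0.3  1.4 -0.7] gap 0.4 j [ 0.25  0.81  0.62  1.97 -0.81  0.63  1.61]
tool shift mm [-4.2  2.8 45.5]
turn deg [-0.01 -0.23  0.03]
```

>>> apply_moves:
  steps:
    - [0.6,[-0.006,0.003,0.02],[0,0,0]]
    - [0.6,[-0.001,0.001,0.017],[0,0,0]]
    - [0.6,[0,0,0.008],[0,0,0]]
    - [0.6,[0,0,0],[0,0,0]]

```text
time_s: 26.48
position: [0.4628, -0.4142, 0.0141]
tool_rot: [-0.003, 0.995, 0.104, 0.002]
contact_force: [-0.2, 0.1, 0.3]
finger_gap: 0.4
```

```bash
python3 -c "
from h import *
go(.4637,-.4184,.014,11.7);wsnap('40')"
```

```text
t 26.48 pos [ 0.4628 -0.4142  0.0141] hx 11.91 tilt 0.39 F [-0.2  0.1  0.3] gap 0.4 j [ 0.3   0.87  0.55  1.98 -0.87  0.55  1.67]
tool shift mm [-0.   4.2  0. ]
turn deg [-0.33 -0.21  0.21]
t 26.48 pos [ 0.4628 -0.4142  0.0141] hx 11.91 tilt 0.39 F [-0.2  0.1  0.3] gap 0.4 j [ 0.3   0.87  0.55  1.98 -0.87  0.55  1.67]
```

View pics/w40.png

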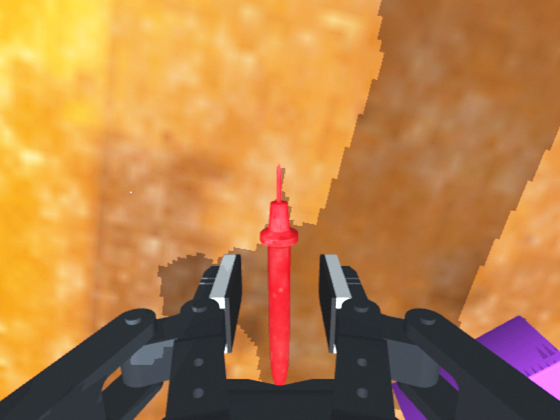

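>>> apply_moves:
  steps:
    - [1,[0,0,0.001],[0,0,0]]
    - [1,[0,0,0],[0,0,0]]
    - [1,[0,0,0],[0,0,0]]
    - [1,[0,0,-0.03],[0,0,0]]
    - [1,[0,0,-0.04],[0,0,0]]
    - [1,[0,-0.01,-0.04],[0,0,0]]
    - [1,[0,-0.02,-0.04],[0,0,0]]
    - [1,[0,-0.03,-0.02],[0,0,0]]
    - [1,[0,-0.035,0],[0,0,0]]
  newtons: 50

```text
time_s: 27.28
position: [0.4466, -0.3317, 0.1954]
tool_rot: [0.005, 0.995, 0.1, 0.007]
contact_force: [1.0, 0.5, 0.5]
finger_gap: 0.169
```

```bash
python3 -c "
from h import *
wsnap('41');go(.464,.33,.17,4.8)"
```

```text
t 27.28 pos [ 0.4466 -0.3317  0.1954] hx 11.47 tilt 0.94 F [1.  0.5 0.5] gap 0.169 j [-0.02  0.57  0.83  2.07 -0.63  0.75  1.41]
t 27.33 pos [ 0.4442 -0.3215  0.1925] hx 11.76 tilt 0.59 F [-1.7  5.8 -0.7] gap 0.165 j [-0.03  0.57  0.83  2.08 -0.63  0.76  1.41]
tool shift mm [ 152.  -633.7   26.3]
turn deg [-0.25 -0.53  6.96]
```

View pics/w41.png

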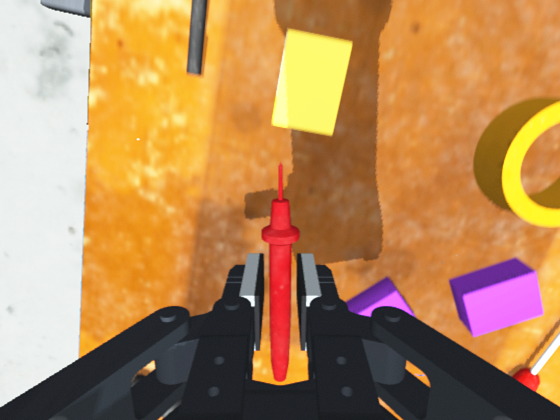

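>>> apply_moves:
  steps:
    - [1,[0.006,-0.037,0],[0,0,3.5]]
    - [1,[0.005,-0.039,0],[0,0,3.5]]
    - [1,[0.005,-0.039,0],[0,0,0]]
    - [1,[0.005,-0.039,0],[0,0,0]]
    - [1,[0.005,-0.039,0],[0,0,0]]
    - [1,[0.005,-0.039,0],[0,0,0]]
    - [1,[0.004,-0.039,0],[0,0,0]]
    - [1,[0.004,-0.039,0],[0,0,0]]
    - [1,[0.004,-0.039,0],[0,0,0]]
    - [1,[0.003,-0.039,0],[0,0,0]]
    - [1,[0.003,-0.039,0],[0,0,0]]
    - [1,[0.003,-0.039,0],[0,0,0]]

```text
time_s: 28.33
position: [0.4566, 0.1558, 0.2036]
tool_rot: [-0.003, 0.999, 0.028, 0.014]
contact_force: [0.9, -0.3, 0.5]
finger_gap: 0.164
```

```bash
python3 -c "
from h import *
go(.4431,.3413,.14,4.8)"
```

```text
t 28.33 pos [0.4566 0.1558 0.2036] hx 3.24 tilt 1.67 F [ 0.9 -0.3  0.5] gap 0.164 j [-1.16  0.54  1.03  2.22 -0.72  0.73  0.43]
tool shift mm [  -4.8 -185.6   64.4]
turn deg [-0.25 -1.65 -1.56]
```

>>> apply_moves:
  steps:
    - [1,[0,-0.038,0.005],[0,-0.8,-0.8]]
    - [1,[-0.001,-0.038,0.01],[0,-0.8,-0.8]]
    - [1,[-0.001,-0.038,0.01],[0,0,0]]
    - [1,[-0.001,-0.038,0.015],[0,0,0]]
    - [1,[0,-0.025,0.015],[0,0,0]]
    - [1,[0,0,0],[0,0,0]]

```text
time_s: 28.83
position: [0.4382, 0.354, 0.1515]
tool_rot: [-0.008, 0.999, 0.052, 0.003]
contact_force: [-0.2, 0.5, -0.2]
finger_gap: 0.169
```

```bash
python3 -c "
from h import *
wsnap('42');go(.4431,.3413,.08,4.8)"
```

```text
t 28.83 pos [0.4382 0.354  0.1515] hx 5.94 tilt 1.0 F [-0.2  0.5 -0.2] gap 0.169 j [-1.37  0.71  0.92  2.08 -0.85  0.77  0.2 ]
t 28.88 pos [0.4391 0.3517 0.1526] hx 5.81 tilt 0.98 F [-0.4  0.1 -0. ] gap 0.17 j [-1.37  0.7   0.92  2.08 -0.85  0.77  0.2 ]
tool shift mm [ 2.5 11.8 72.4]
turn deg [-0.89 -0.4   1.02]
```

View pics/w42.png

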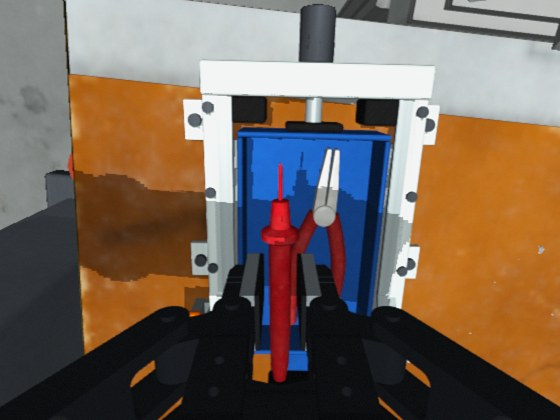

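>>> apply_moves:
  steps:
    - [1,[0.002,0.009,0.03],[-0.9,-0.4,1]]
    - [1,[0,0.002,0.03],[0,0,0]]
    - [1,[0,0,0.01],[0,0,0]]
    - [1,[0,0,0],[0,0,0]]

```text
time_s: 29.22
position: [0.4459, 0.3395, 0.0846]
tool_rot: [-0.001, 0.999, 0.041, 0.003]
contact_force: [-0.5, -1.0, 0.3]
finger_gap: 0.167
```

```bash
python3 -c "
from h import *
wsnap('43');go(.4431,.3413,.034,4.8)"
```

```text
t 29.22 pos [0.4459 0.3395 0.0846] hx 4.7 tilt 0.4 F [-0.5 -1.   0.3] gap 0.167 j [-1.27  0.79  0.81  2.11 -0.97  0.66  0.3 ]
t 29.27 pos [0.4462 0.3392 0.0855] hx 4.67 tilt 0.45 F [-0.5 -0.4 -0.5] gap 0.171 j [-1.27  0.79  0.81  2.11 -0.97  0.66  0.3 ]
tool shift mm [-3.3 -2.2 51.5]
turn deg [-0.11 -0.43 -0.13]
```

View pics/w43.png

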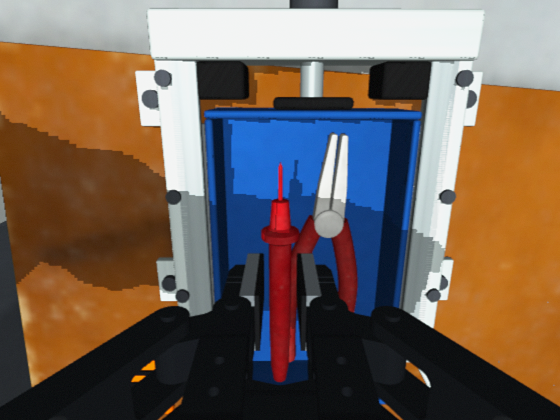

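>>> apply_moves:
  steps:
    - [1,[-0.004,-0.005,0.018],[0,0,0]]
    - [1,[-0.001,0,0.018],[0,0,0]]
    - [1,[0,0,0.007],[0,0,0]]
    - [1,[0,0,0],[0,0,0]]

```text
time_s: 29.6
position: [0.4464, 0.3425, 0.0485]
tool_rot: [-0.004, 0.999, 0.038, 0.008]
contact_force: [1.1, 0.6, -0.9]
finger_gap: 0.17
```

```bash
python3 -c "
from h import *
wsnap('44');print(inrail(read_state()['position'])*1000)"
```

```text
t 29.6 pos [0.4464 0.3425 0.0485] hx 4.31 tilt 1.05 F [ 1.1  0.6 -0.9] gap 0.17 j [-1.23  0.83  0.73  2.12 -1.06  0.59  0.36]
[22.79565706 16.00597862]
```

View pics/w44.png

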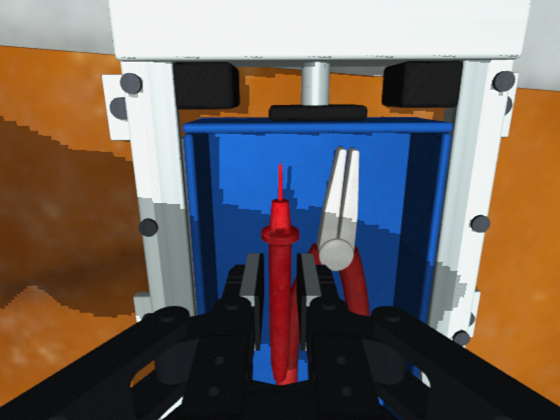

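>>> apply_moves:
  steps:
    - [1,[-0.007,-0.002,0.007],[0,-0.6,-0.4]]
    - [1,[-0.002,0,0.003],[0,0,0]]
    - [0.66,[0,0,0],[0,0,0]]
    - [0.66,[0,0,0],[0,0,0]]
    - [0.66,[0.001,0,-0.02],[0,0,0]]
    - [0.66,[0,0,-0.04],[0,0,0]]
    - [0.66,[0,0,-0.04],[0,0,0]]
    - [0.66,[0,0,-0.04],[0,0,0]]
    - [0.4,[0,0,0],[0,0,0]]

```text
time_s: 30.4
position: [0.4391, 0.3418, 0.1868]
tool_rot: [-0.003, 0.999, 0.04, 0.004]
contact_force: [0.1, -0.6, -0.1]
finger_gap: 0.464
```

```bash
python3 -c "
from h import *
wsnap('45')"
```

```text
t 30.4 pos [0.4391 0.3418 0.1868] hx 4.57 tilt 0.58 F [ 0.1 -0.6 -0.1] gap 0.464 j [-1.41  0.66  0.99  2.07 -0.78  0.82  0.14]
```

View pics/w45.png

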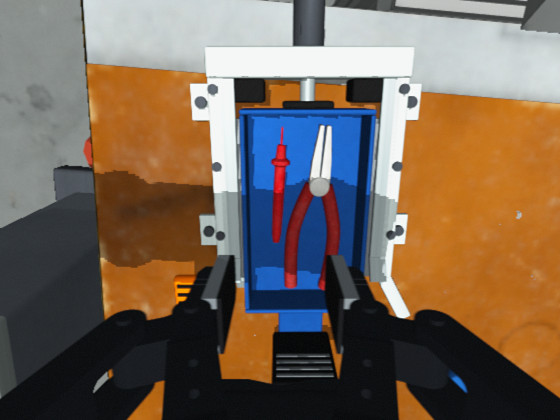

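>>> apply_moves:
  steps:
    - [0.5,[0.001,0.039,0],[0,0,0]]
    - [0.5,[0.001,0.039,0],[0,0,0]]
    - [0.5,[-0.001,0.039,0],[0,0,0]]
    - [0.5,[-0.002,0.039,0],[0,0,0]]
    - [0.5,[-0.002,0.039,0],[0,0,0]]
    - [0.5,[-0.002,0.039,0],[0,0,0]]
    - [0.5,[-0.002,0.039,0],[0,0,0]]
    - [0.5,[-0.002,0.039,0],[0,0,0]]
    - [0.5,[-0.003,0.039,0],[0,0,0]]
    - [0.5,[-0.003,0.039,0],[0,0,0]]
    - [0.5,[-0.003,0.039,0],[0,0,0]]
    - [0.5,[-0.003,0.039,0],[0,0,0]]

```text
time_s: 31.45
position: [0.4553, -0.128, 0.1735]
tool_rot: [-0.007, 0.998, 0.057, -0.004]
contact_force: [1.2, -0.3, 0.8]
finger_gap: 0.501
```

```bash
python3 -c "
from h import *
go(.3596,-.225,.17,2.3)"
```

```text
t 31.45 pos [ 0.4553 -0.128   0.1735] hx 6.53 tilt 0.93 F [ 1.2 -0.3  0.8] gap 0.501 j [-0.45  0.54  0.88  2.24 -0.71  0.68  1.06]
tool shift mm [-106.1   85.5    3. ]
turn deg [-0.83  0.41  4.23]
```

>>> apply_moves:
  steps:
    - [0.5,[-0.01,0.038,0],[-0.8,0.4,2]]
    - [0.5,[-0.02,0.03,0],[0,0,2]]
    - [0.5,[-0.03,0.015,0],[0,0,0]]
    - [0.5,[-0.03,0.005,0],[0,0,0]]
    - [0.5,[-0.015,0,0],[0,0,0]]
    - [0.5,[0,0,0],[0,0,0]]

```text
time_s: 31.95
position: [0.3526, -0.2353, 0.1713]
tool_rot: [0.003, 1.0, 0.014, -0.0]
contact_force: [-0.6, -0.1, 0.4]
finger_gap: 0.5
```

```bash
python3 -c "
from h import *
wsnap('46');go(.3596,-.225,.08,2.3)"
```

```text
t 31.95 pos [ 0.3526 -0.2353  0.1713] hx 1.56 tilt 0.4 F [-0.6 -0.1  0.4] gap 0.5 j [-0.18  0.48  0.89  2.35 -0.7   0.58  1.29]
t 32.0 pos [ 0.3542 -0.2351  0.1714] hx 1.66 tilt 0.43 F [-0.3  0.3  0.5] gap 0.5 j [-0.18  0.48  0.89  2.35 -0.7   0.58  1.29]
tool shift mm [  5.7 -10.6  91.3]
turn deg [ 0.43 -0.02 -0.64]
```

View pics/w46.png

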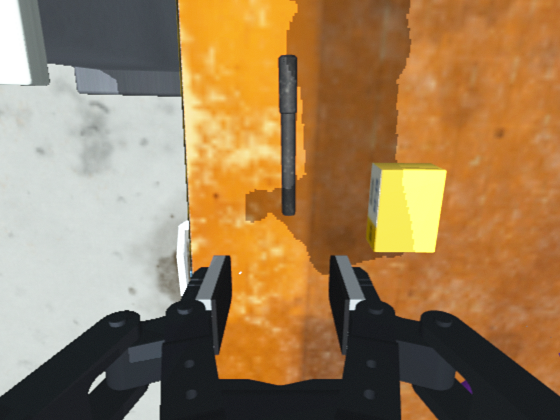

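```bash
python3 -c "
from h import *
P=json.load(open('P46.json'))
m=line(P,(288,56),(289,215),.0075,'marker')
for c in [(373,163),(445,168),(437,252),(368,250)]: print(ray('',c,.03,P).round(4))"
```

```text
marker A [ 0.3561 -0.134 ] B [ 0.3614 -0.2629] mid [ 0.3587 -0.1985] ang -87.6 len 0.129
[ 0.424  -0.2108  0.03  ]
[ 0.4802 -0.2131  0.03  ]
[ 0.4855 -0.2844  0.03  ]
[ 0.4276 -0.2842  0.03  ]
```

>>> apply_moves:
  steps:
    - [0.6,[0.006,-0.006,0.03],[0.4,0,-0.6]]
    - [0.6,[0,0,0.035],[0,0,0]]
    - [0.6,[0,0,0.035],[0,0,0]]
    - [0.6,[0,0,0],[0,0,0]]

```text
time_s: 32.33
position: [0.3713, -0.2251, 0.0681]
tool_rot: [-0.001, 1.0, 0.026, 0.006]
contact_force: [-0.7, 0.9, 0.6]
finger_gap: 0.4
```

```bash
python3 -c "
from h import *
go(.360,-.23,.014,2.4)"
```

```text
t 32.33 pos [ 0.3713 -0.2251  0.0681] hx 3.01 tilt 0.65 F [-0.7  0.9  0.6] gap 0.4 j [ 0.09  0.63  0.49  2.39 -1.05  0.34  1.57]
tool shift mm [-12.2   4.4  53.9]
turn deg [-0.07 -0.64  0.61]
```

>>> apply_moves:
  steps:
    - [0.6,[-0.014,0.004,0.01],[0,-0.6,0.6]]
    - [0.6,[-0.002,0,0.02],[0,0,0]]
    - [0.6,[-0.002,0,0.015],[0,0,0]]
    - [0.6,[0,0,0],[0,0,0]]

```text
time_s: 32.67
position: [0.3615, -0.2275, 0.0214]
tool_rot: [-0.002, 1.0, 0.026, 0.003]
contact_force: [0.1, -0.3, 0.2]
finger_gap: 0.399
```

```bash
python3 -c "
from h import *
go(.360,-.23,.014,2.4);wsnap('47')"
```

```text
t 32.67 pos [ 0.3615 -0.2275  0.0214] hx 2.95 tilt 0.36 F [ 0.1 -0.3  0.2] gap 0.399 j [ 0.28  0.7   0.25  2.4  -1.24  0.17  1.75]
tool shift mm [-1.6  2.5  7.4]
turn deg [-0.19 -0.31  0.55]
t 32.67 pos [ 0.3615 -0.2275  0.0214] hx 2.95 tilt 0.36 F [ 0.1 -0.3  0.2] gap 0.399 j [ 0.28  0.7   0.25  2.4  -1.24  0.17  1.75]
```

View pics/w47.png

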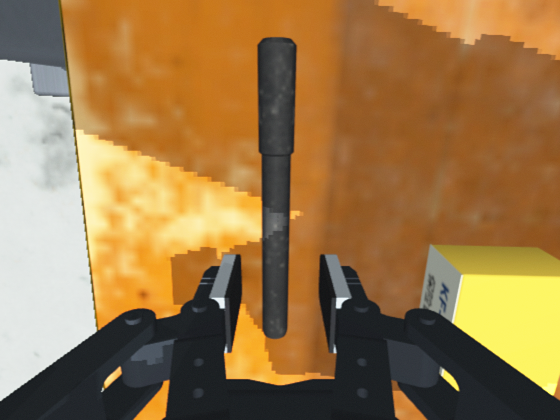

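>>> apply_moves:
  steps:
    - [0.6,[-0.002,0,0.007],[0,0,0]]
    - [1,[0,0,0],[0,0,0]]
    - [1,[0,0,0],[0,0,0]]
    - [1,[0,0,0],[0,0,0]]
  newtons: 50

```text
time_s: 33.05
position: [0.3657, -0.2285, 0.0189]
tool_rot: [0.001, 1.0, 0.028, 0.007]
contact_force: [0.1, 0.4, -0.1]
finger_gap: 0.151
```

>>> apply_moves:
  steps:
    - [1,[0.005,0,-0.03],[0,0,0]]
    - [1,[0.01,0,-0.04],[0,0,0]]
    - [1,[0.02,0,-0.035],[0,0,0]]
    - [1,[0.025,0,-0.03],[0,0,0]]
    - [1,[0.02,0,-0.02],[0,0,0]]
    - [1,[0,0,0],[0,0,0]]

```text
time_s: 33.55
position: [0.4437, -0.2223, 0.1783]
tool_rot: [-0.003, 1.0, 0.026, 0.005]
contact_force: [1.1, -0.6, -0.2]
finger_gap: 0.153
```

```bash
python3 -c "
from h import *
wsnap('48')"
```

```text
t 33.55 pos [ 0.4437 -0.2223  0.1783] hx 2.92 tilt 0.7 F [ 1.1 -0.6 -0.2] gap 0.153 j [-0.26  0.56  0.9   2.2  -0.73  0.7   1.2 ]
```

View pics/w48.png

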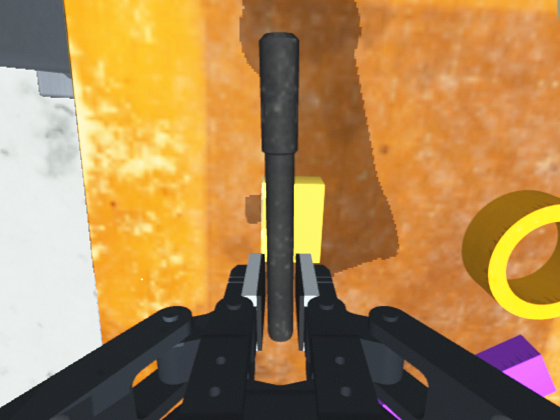

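>>> apply_moves:
  steps:
    - [1,[0.008,-0.038,0],[0,0,-1]]
    - [1,[0.008,-0.038,0],[0,0,-1]]
    - [1,[0.008,-0.038,0],[0,0,0]]
    - [1,[0.006,-0.038,0],[0,0,0]]
    - [1,[0.006,-0.038,0],[0,0,0]]
    - [1,[0.006,-0.038,0],[0,0,0]]
    - [1,[0.006,-0.038,0],[0,0,0]]
    - [1,[0.005,-0.038,0],[0,0,0]]
    - [1,[0.005,-0.038,0],[0,0,0]]
    - [1,[0.005,-0.038,0],[0,0,0]]
    - [1,[0.005,-0.038,0],[0,0,0]]
    - [1,[0,0,0],[0,0,0]]

```text
time_s: 34.6
position: [0.4595, 0.21, 0.1729]
tool_rot: [-0.001, 0.999, 0.032, -0.009]
contact_force: [-0.8, 0.7, -0.1]
finger_gap: 0.155
```

```bash
python3 -c "
from h import *
wsnap('49');go(.4855,.29,.12,4.8)"
```

```text
t 34.6 pos [0.4595 0.21   0.1729] hx 3.67 tilt 0.99 F [-0.8  0.7 -0.1] gap 0.155 j [-1.19  0.64  0.99  2.17 -0.8   0.77  0.4 ]
t 34.65 pos [0.4587 0.206  0.173 ] hx 3.48 tilt 1.03 F [-0.6 -0.9  0.3] gap 0.148 j [-1.19  0.64  0.99  2.18 -0.8   0.77  0.4 ]
tool shift mm [ 32.8 -82.2  52.4]
turn deg [ 0.    1.03 -1.32]
```

View pics/w49.png

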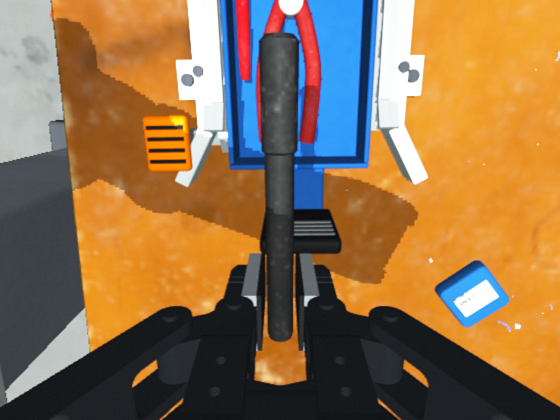

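>>> apply_moves:
  steps:
    - [1,[0.01,-0.03,0.005],[0,1,-1.3]]
    - [1,[0.012,-0.03,0.01],[0,0,0]]
    - [1,[0.012,-0.025,0.015],[0,0,0]]
    - [1,[0.002,-0.005,0.015],[0,0,0]]
    - [1,[0,0,0],[0,0,0]]

```text
time_s: 35.07
position: [0.482, 0.2918, 0.1239]
tool_rot: [0.003, 0.999, 0.037, -0.005]
contact_force: [-0.8, -1.2, 0.1]
finger_gap: 0.154
```

```bash
python3 -c "
from h import *
wsnap('50');go(.4875,.29,.045,4.8);print(inrail(read_state()['position'])*1000)"
```

```text
t 35.07 pos [0.482  0.2918 0.1239] hx 4.21 tilt 0.64 F [-0.8 -1.2  0.1] gap 0.154 j [-1.22  0.76  0.9   2.08 -0.89  0.76  0.33]
t 35.12 pos [0.4824 0.2914 0.1249] hx 4.15 tilt 0.57 F [-0.9  0.3 -0.4] gap 0.152 j [-1.22  0.76  0.9   2.08 -0.89  0.76  0.33]
tool shift mm [ 5.7  1.4 79.9]
turn deg [ 0.26  0.51 -0.65]
[-31.10606077 -15.06724721]
```

View pics/w50.png

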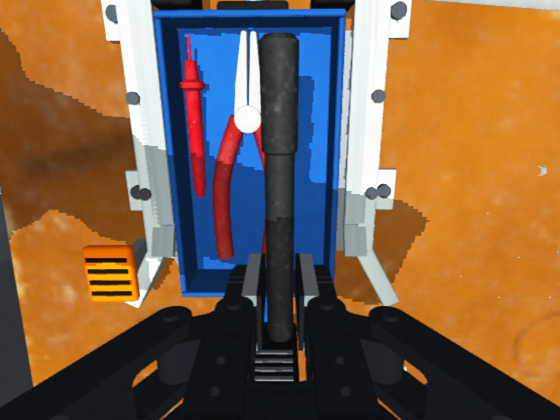

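>>> apply_moves:
  steps:
    - [1,[0.006,0,0.025],[0.2,0.4,-0.5]]
    - [1,[0,0,0.03],[0,0,0]]
    - [1,[0,0,0.022],[0,0,0]]
    - [1,[0,0,0],[0,0,0]]

```text
time_s: 35.45
position: [0.489, 0.2824, 0.0499]
tool_rot: [0.002, 0.999, 0.035, 0.001]
contact_force: [-0.7, -0.0, 0.0]
finger_gap: 0.154
```

```bash
python3 -c "
from h import *
wsnap('51');go(.4875,.29,.042,4.8);print(inrail(read_state()['position'])*1000)"
```

```text
t 35.45 pos [0.489  0.2824 0.0499] hx 4.04 tilt 0.21 F [-0.7 -0.   0. ] gap 0.154 j [-1.11  0.84  0.76  2.11 -1.04  0.63  0.47]
t 35.5 pos [0.4898 0.282  0.0516] hx 3.98 tilt 0.25 F [ 0.6 -1.   0.1] gap 0.157 j [-1.11  0.84  0.76  2.11 -1.04  0.63  0.46]
tool shift mm [-1.8 -8.2  9.5]
turn deg [ 0.19 -0.16 -0.82]
[-41.06228161 -21.62490425]
```

View pics/w51.png

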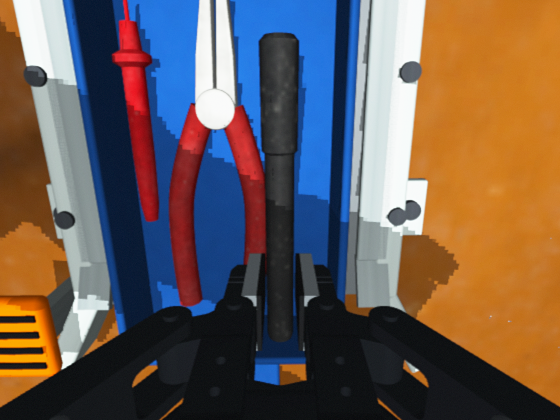

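>>> apply_moves:
  steps:
    - [1,[0,-0.008,0.008],[0,0,-0.5]]
    - [1,[0,0,0.006],[0,0,0]]
    - [0.68,[0,0,0],[0,0,0]]
    - [0.68,[0,0,0],[0,0,0]]
    - [0.68,[0,0,-0.02],[0,0,0]]
    - [0.68,[0,0,-0.04],[0,0,0]]
    - [0.68,[0,0,-0.04],[0,0,0]]
    - [0.68,[0,0,-0.04],[0,0,0]]
    - [0.4,[0,0,0],[0,0,0]]

```text
time_s: 36.25
position: [0.4899, 0.2871, 0.188]
tool_rot: [0.002, 0.999, 0.036, 0.002]
contact_force: [1.4, 0.1, 0.2]
finger_gap: 0.447
```

```bash
python3 -c "
from h import *
wsnap('52')"
```

```text
t 36.25 pos [0.4899 0.2871 0.188 ] hx 4.18 tilt 0.35 F [1.4 0.1 0.2] gap 0.447 j [-1.28  0.69  1.01  2.04 -0.78  0.85  0.26]
```

View pics/w52.png

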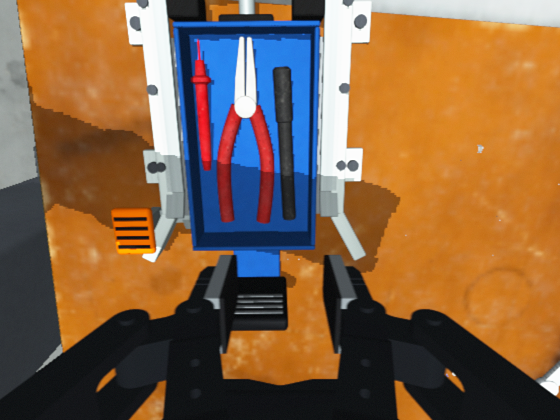

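>>> apply_moves:
  steps:
    - [0,[-0.003,0.039,0],[0,0,0]]
    - [0,[-0.003,0.039,0],[0,0,0]]
    - [0,[-0.005,0.039,0],[0,0,0]]
    - [0,[-0.005,0.039,0],[0,0,0]]
    - [0,[-0.005,0.039,0],[0,0,0]]
    - [0,[-0.005,0.039,0],[0,0,0]]
    - [0,[-0.005,0.039,0],[0,0,0]]
    - [0,[-0.005,0.039,0],[0,0,0]]
    - [0,[-0.005,0.039,0],[0,0,0]]
    - [0,[-0.005,0.039,0],[0,0,0]]
    - [0,[-0.005,0.039,0],[0,0,0]]
    - [0,[-0.005,0.039,0],[0,0,0]]

```text
time_s: 37.3
position: [0.4756, -0.1867, 0.1842]
tool_rot: [-0.002, 0.999, 0.052, 0.006]
contact_force: [0.5, 0.3, -0.1]
finger_gap: 1.0
```

```bash
python3 -c "
from h import *
go(.4543,-.2481,.18,2)"
```

```text
t 37.3 pos [ 0.4756 -0.1867  0.1842] hx 6.0 tilt 0.67 F [ 0.5  0.3 -0.1] gap 1.0 j [-0.35  0.57  0.9   2.17 -0.71  0.72  1.14]
tool shift mm [-27.7  58.8   3.7]
turn deg [-0.16 -0.65  4.  ]
```

>>> apply_moves:
  steps:
    - [0,[-0.014,0.03,0],[0,-0.6,2]]
    - [0,[-0.014,0.02,0],[0,0,2]]
    - [0,[0,0,0],[0,0,0]]
    - [0,[0,0,0],[0,0,0]]

```text
time_s: 37.63
position: [0.4494, -0.2537, 0.1853]
tool_rot: [0.004, 1.0, 0.008, 0.003]
contact_force: [0.5, -0.1, 0.8]
finger_gap: 1.001
```

```bash
python3 -c "
from h import *
wsnap('53');snap('top','t53.png')"
```

```text
t 37.63 pos [ 0.4494 -0.2537  0.1853] hx 0.91 tilt 0.52 F [ 0.5 -0.1  0.8] gap 1.001 j [-0.22  0.58  0.92  2.16 -0.71  0.73  1.19]
```

View pics/w53.png

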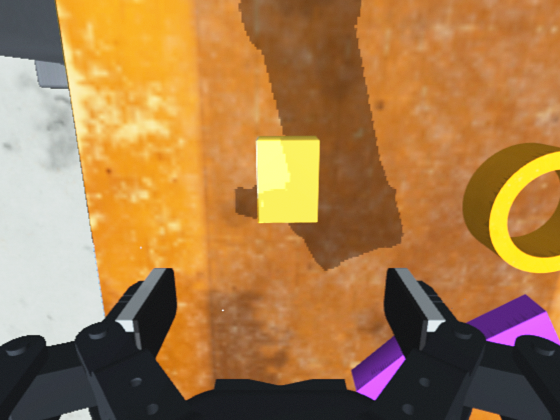

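```bash
python3 -c "
from h import *
P=json.load(open('P53.json'))
im=cv2.imread('pics/w53.png').astype(int)
m=((im[...,0]<170)&(im[...,1]>200)&(im[...,2]>200)).astype(np.uint8); m[300:]=0; m[:,400:]=0
n,l,s,c=cv2.connectedComponentsWithStats(m); k=1+np.argmax(s[1:,4]); print(s[k])
r=cv2.minAreaRect(np.argwhere(l==k)[:,::-1].astype(np.float32)); b=cv2.boxPoints(r); print(r)
q=np.array([ray('',x,.03,P)[:2] for x in b]); print(q.round(4),q.mean(0).round(4))
d=q[1]-q[0];e=q[2]-q[1];print(np.degrees(np.arctan2(d[1],d[0])),np.degrees(np.arctan2(e[1],e[0])),np.hypot(*d),np.hypot(*e))
g=q.mean(0);go(g[0],g[1],.08,1)"
```

```text
[ 256  139   63   84 4962]
((287.0, 180.5), (83.0, 62.0), 90.0)
[[ 0.4307 -0.215 ]
 [ 0.48   -0.2142]
 [ 0.4835 -0.2846]
 [ 0.4304 -0.2854]] [ 0.4562 -0.2498]
0.9137230804754618 -87.20456769144856 0.049357792865318016 0.0704731683930019
t 37.73 pos [ 0.4497 -0.2524  0.1852] hx 1.06 tilt 0.49 F [-0.5  0.   0.3] gap 1.001 j [-0.22  0.58  0.92  2.16 -0.71  0.73  1.19]
tool shift mm [  6.   -3.2 105.2]
turn deg [ 0.4  -0.27  0.06]
```

>>> apply_moves:
  steps:
    - [0,[0.005,-0.002,0.03],[0.4,0,0]]
    - [0,[0,0,0.035],[0,0,0]]
    - [0,[0,0,0.035],[0,0,0]]
    - [0,[0,0,0],[0,0,0]]

```text
time_s: 38.07
position: [0.462, -0.2442, 0.0832]
tool_rot: [-0.001, 1.0, 0.016, 0.006]
contact_force: [-0.3, 0.7, 0.0]
finger_gap: 1.004
```

```bash
python3 -c "
from h import *
go(.4562,-.2495,.018,1);wsnap('54')"
```

```text
t 38.07 pos [ 0.462  -0.2442  0.0832] hx 1.83 tilt 0.71 F [-0.3  0.7  0. ] gap 1.004 j [-0.07  0.71  0.68  2.2  -0.93  0.55  1.36]
tool shift mm [-6.7  5.2 65.1]
turn deg [-0.11 -0.7   0.83]
t 38.07 pos [ 0.462  -0.2442  0.0832] hx 1.83 tilt 0.71 F [-0.3  0.7  0. ] gap 1.004 j [-0.07  0.71  0.68  2.2  -0.93  0.55  1.36]
```

View pics/w54.png

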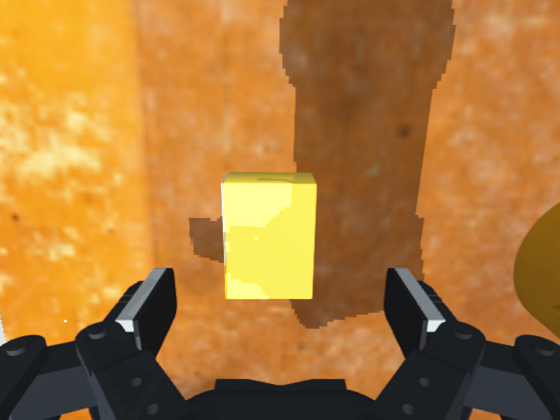

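>>> apply_moves:
  steps:
    - [0,[-0.008,0.006,0.02],[0,-0.7,0.6]]
    - [0,[-0.002,0,0.025],[0,0,0]]
    - [0,[-0.001,0,0.02],[0,0,0]]
    - [0,[0,0,0],[0,0,0]]

```text
time_s: 38.45
position: [0.4582, -0.2506, 0.0242]
tool_rot: [0.002, 1.0, 0.014, 0.005]
contact_force: [0.5, 0.5, 0.9]
finger_gap: 1.002
```

```bash
python3 -c "
from h import *
go(.4562,-.2495,.018,1);wsnap('55')"
```

```text
t 38.45 pos [ 0.4582 -0.2506  0.0242] hx 1.65 tilt 0.65 F [0.5 0.5 0.9] gap 1.002 j [ 0.04  0.78  0.53  2.21 -1.07  0.42  1.49]
tool shift mm [-2.1 -1.2  6.2]
turn deg [ 0.21 -0.61  0.65]
t 38.45 pos [ 0.4582 -0.2506  0.0242] hx 1.65 tilt 0.65 F [0.5 0.5 0.9] gap 1.002 j [ 0.04  0.78  0.53  2.21 -1.07  0.42  1.49]
```

View pics/w55.png

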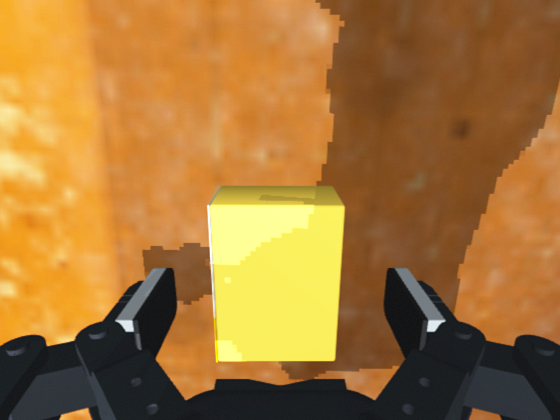

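>>> apply_moves:
  steps:
    - [0,[-0.003,0,0.008],[0,-0.5,0.5]]
    - [1,[0,0,0],[0,0,0]]
    - [1,[0,0,0],[0,0,0]]
    - [1,[0,0,0],[0,0,0]]
    - [1,[0,0,-0.02],[0,0,0]]
    - [1,[0,0,-0.03],[0,0,0]]
    - [1,[0,0,-0.04],[0,0,0]]
    - [1,[0,0,-0.04],[0,0,0]]
    - [1,[0,-0.005,-0.03],[0,0,0]]
    - [1,[0,0,0],[0,0,0]]
  newtons: 50

```text
time_s: 39.33
position: [0.4571, -0.2455, 0.1911]
tool_rot: [0.004, 1.0, 0.01, 0.004]
contact_force: [-0.1, 0.4, -0.2]
finger_gap: 0.57
```

```bash
python3 -c "
from h import *
wsnap('56')"
```

```text
t 39.33 pos [ 0.4571 -0.2455  0.1911] hx 1.13 tilt 0.64 F [-0.1  0.4 -0.2] gap 0.57 j [-0.25  0.58  0.93  2.15 -0.7   0.74  1.17]
```

View pics/w56.png

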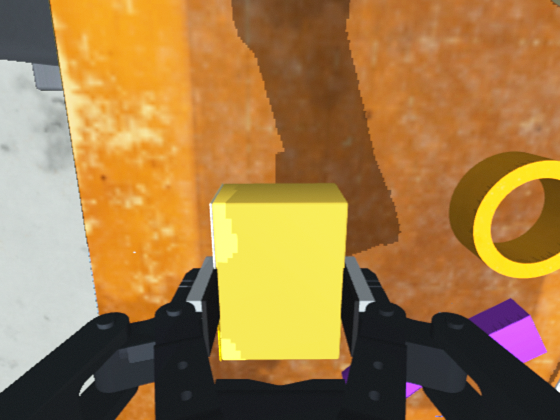

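>>> apply_moves:
  steps:
    - [1,[0.006,-0.038,0],[0,0,-1.9]]
    - [1,[0.006,-0.038,0],[0,0,-1.8]]
    - [1,[0.005,-0.038,0],[0,0,0]]
    - [1,[0.005,-0.038,0],[0,0,0]]
    - [1,[0.005,-0.038,0],[0,0,0]]
    - [1,[0.005,-0.038,0],[0,0,0]]
    - [1,[0.004,-0.038,0],[0,0,0]]
    - [1,[0.004,-0.038,0],[0,0,0]]
    - [1,[0.004,-0.038,0],[0,0,0]]
    - [1,[0.004,-0.038,0],[0,0,0]]
    - [1,[0.004,-0.038,0],[0,0,0]]
    - [1,[0.004,-0.038,0],[0,0,0]]

```text
time_s: 40.38
position: [0.4748, 0.2208, 0.1779]
tool_rot: [0.009, 0.999, 0.032, -0.0]
contact_force: [1.6, 0.2, -0.1]
finger_gap: 0.571
```

```bash
python3 -c "
from h import *
go(.4665,.3012,.13,4.8);wsnap('57')"
```

```text
t 40.38 pos [0.4748 0.2208 0.1779] hx 3.63 tilt 1.03 F [ 1.6  0.2 -0.1] gap 0.571 j [-1.22  0.66  1.01  2.14 -0.79  0.79  0.37]
tool shift mm [ -3.1 -81.6  46.5]
turn deg [ 1.03  0.06 -1.17]
t 40.38 pos [0.4748 0.2208 0.1779] hx 3.63 tilt 1.03 F [ 1.6  0.2 -0.1] gap 0.571 j [-1.22  0.66  1.01  2.14 -0.79  0.79  0.37]
```

View pics/w57.png

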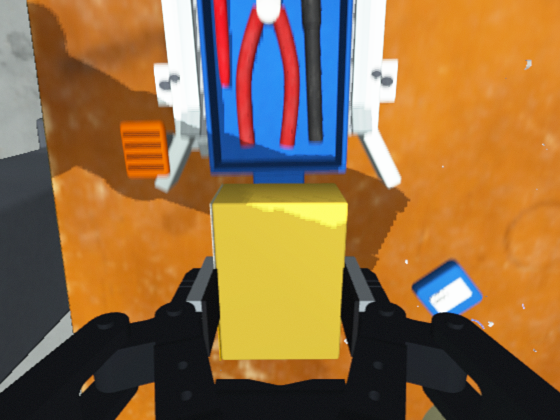

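>>> apply_moves:
  steps:
    - [1,[-0.001,-0.036,0],[0.5,0,-0.6]]
    - [1,[-0.001,-0.03,0.01],[0.5,0,-0.6]]
    - [1,[0,-0.018,0.025],[0,0,0]]
    - [1,[0,-0.005,0.03],[0,0,0]]
    - [1,[0,0,0],[0,0,0]]

```text
time_s: 40.85
position: [0.4617, 0.3228, 0.1045]
tool_rot: [-0.003, 0.998, 0.055, -0.004]
contact_force: [-1.5, -0.8, -1.4]
finger_gap: 0.57
```

```bash
python3 -c "
from h import *
go(.4665,.3012,.05,4.8);wsnap('58');print(inrail(read_state()['position'])*1000)"
```

```text
t 40.85 pos [0.4617 0.3228 0.1045] hx 6.35 tilt 0.5 F [-1.5 -0.8 -1.4] gap 0.57 j [-1.26  0.78  0.86  2.09 -0.94  0.73  0.35]
tool shift mm [ 2.7 22.3 54.4]
turn deg [-0.32  0.39  1.55]
t 40.85 pos [0.4617 0.3228 0.1045] hx 6.35 tilt 0.5 F [-1.5 -0.8 -1.4] gap 0.57 j [-1.26  0.78  0.86  2.09 -0.94  0.73  0.35]
[1.42504843 1.69878818]
```

View pics/w58.png

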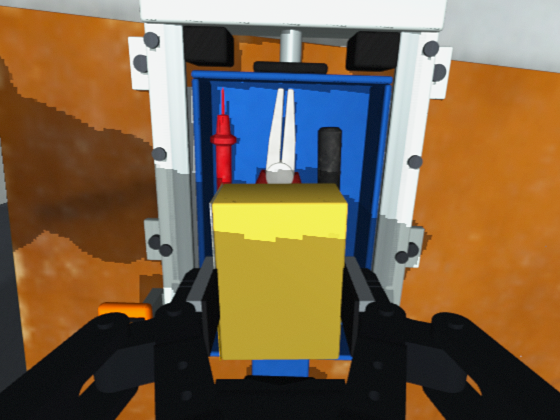

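>>> apply_moves:
  steps:
    - [1,[0.001,0.018,0.015],[-0.3,0.4,1.5]]
    - [1,[0,0.002,0.02],[0,0,0]]
    - [1,[0,0,0.017],[0,0,0]]
    - [1,[0,0,0],[0,0,0]]

```text
time_s: 41.23
position: [0.4694, 0.2975, 0.0569]
tool_rot: [0.0, 0.999, 0.039, 0.004]
contact_force: [-0.9, -0.2, -1.1]
finger_gap: 0.57
```

```bash
python3 -c "
from h import *
go(.4665,.3012,.045,4.8);wsnap('59');print(inrail(read_state()['position'])*1000)"
```

```text
t 41.23 pos [0.4694 0.2975 0.0569] hx 4.42 tilt 0.42 F [-0.9 -0.2 -1.1] gap 0.57 j [-1.17  0.83  0.78  2.13 -1.06  0.63  0.45]
tool shift mm [-2.7 -3.9 11.9]
turn deg [ 0.02 -0.42 -0.38]
t 41.23 pos [0.4694 0.2975 0.0569] hx 4.42 tilt 0.42 F [-0.9 -0.2 -1.1] gap 0.57 j [-1.17  0.83  0.78  2.13 -1.06  0.63  0.45]
[-23.97263609  -3.63778753]
```

View pics/w59.png

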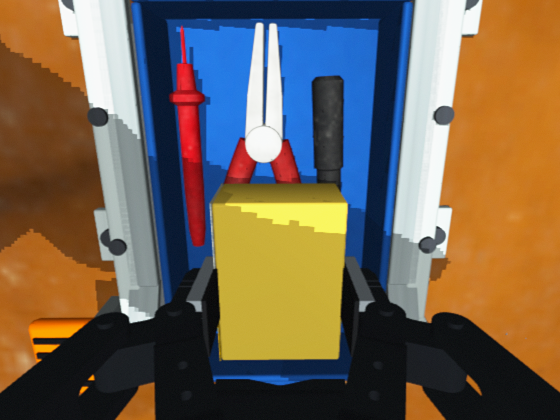

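>>> apply_moves:
  steps:
    - [1,[-0.004,-0.003,0.008],[0,0,0]]
    - [1,[0,0,0.006],[0,0,0]]
    - [0.36,[0,0,0],[0,0,0]]
    - [0.36,[0,0,0],[0,0,0]]
    - [0.36,[0,0,-0.02],[0,0,0]]
    - [0.36,[0,0,-0.03],[0,0,0]]
    - [0.36,[0,0,-0.04],[0,0,0]]
    - [0.36,[0,0,-0.04],[0,0,0]]
    - [0.4,[0,0,0],[0,0,0]]

```text
time_s: 42.03
position: [0.4673, 0.2985, 0.1834]
tool_rot: [-0.001, 0.999, 0.036, 0.007]
contact_force: [0.9, 1.1, 0.5]
finger_gap: 0.601
```

```bash
python3 -c "
from h import *
wsnap('60')"
```

```text
t 42.03 pos [0.4673 0.2985 0.1834] hx 4.15 tilt 0.75 F [0.9 1.1 0.5] gap 0.601 j [-1.33  0.68  1.01  2.08 -0.81  0.83  0.25]
```

View pics/w60.png

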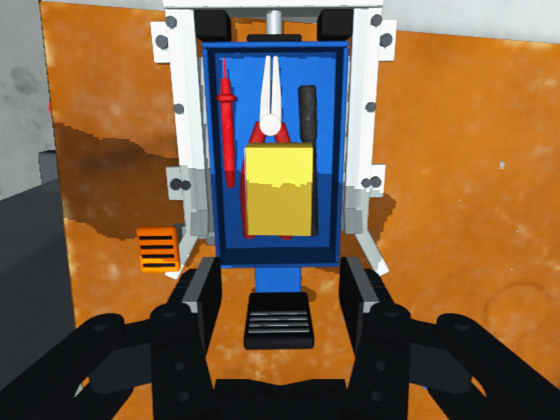

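```bash
python3 -c "
from h import *
P=json.load(open('P60.json'))
fit(P,[((.088,.052,.042),(203,44)),((.088,-.052,.042),(349,45)),((-.088,.052,.042),(217,265)),((-.088,-.052,.042),(341,263))],[.465,.32,TH])
pp=O-.07*u+.096*v; print('pad',pp)
for c in [(137,228),(179,228),(178,271),(141,272)]: print(ray('',c,.051,P).round(4))
go(pp[0],pp[1],.12,95)
a=snap('scene','s60.png')
r=cv2.imread('pics/scene0.png')[188:214,132:162]
t=cv2.matchTemplate(cv2.resize(a[175:230,120:175,::-1].copy(),None,fx=4,fy=4,interpolation=2),cv2.resize(r,None,fx=4,fy=4,interpolation=2),cv2.TM_CCOEFF_NORMED); print(cv2.minMaxLoc(t), (12*4,13*4))"
```

```text
pose [0.466  0.3201] 94.69 res [-0.7 -1.7  1.3 -3.8  0.3  3.9 -1.   4.2] rail [-1.1 -1.1] handle [0.477  0.1865]
pad [0.37499413 0.24331243]
[0.359  0.2643 0.051 ]
[0.3918 0.2665 0.051 ]
[0.3907 0.2288 0.051 ]
[0.3606 0.2259 0.051 ]
t 42.08 pos [0.4658 0.2986 0.1811] hx 4.2 tilt 0.57 F [-0.7  0.3 -0.8] gap 0.598 j [-1.33  0.68  1.01  2.08 -0.81  0.82  0.25]
tool shift mm [-95.2  48.5  60.2]
turn deg [  0.45  -0.45 -90.79]
(-0.16200624406337738, 0.8180252909660339, (17, 110), (48, 52)) (48, 52)
```

>>> apply_moves:
  steps:
    - [1,[-0.031,0.016,0],[0.4,-0.4,0]]
    - [1,[-0.031,0.016,0.01],[0,0,0]]
    - [1,[-0.031,0.016,0.02],[0,0,0]]
    - [1,[-0.003,0,0.02],[0,0,0]]
    - [1,[0,0,0],[0,0,0]]

```text
time_s: 42.55
position: [0.3676, 0.2428, 0.1257]
tool_rot: [-0.002, 0.999, 0.039, -0.0]
contact_force: [0.2, 0.8, -0.9]
finger_gap: -0.001
```

```bash
python3 -c "
from h import *
go(.3755,.2464,.07,4.8);wsnap('61')"
```

```text
t 42.55 pos [0.3676 0.2428 0.1257] hx 4.52 tilt 0.27 F [ 0.2  0.8 -0.9] gap -0.001 j [-1.31  0.63  0.89  2.35 -0.97  0.59  0.43]
tool shift mm [ 8.2 -2.7 55.8]
turn deg [-0.26  0.03 -0.28]
t 42.55 pos [0.3676 0.2428 0.1257] hx 4.52 tilt 0.27 F [ 0.2  0.8 -0.9] gap -0.001 j [-1.31  0.63  0.89  2.35 -0.97  0.59  0.43]
```

View pics/w61.png

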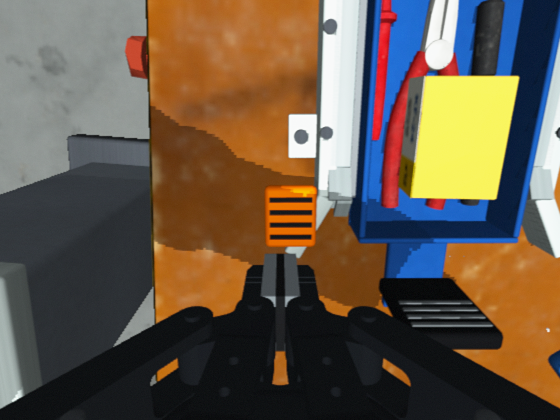

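>>> apply_moves:
  steps:
    - [1,[0.006,-0.003,0.025],[0,0,0]]
    - [1,[-0.002,0,0.022],[0,0,0]]
    - [1,[-0.001,0,0.008],[0,0,0]]
    - [1,[0,0,0],[0,0,0]]

```text
time_s: 42.93
position: [0.3756, 0.2488, 0.0708]
tool_rot: [-0.003, 0.999, 0.04, 0.002]
contact_force: [0.2, 0.1, 0.3]
finger_gap: -0.004
```

```bash
python3 -c "
from h import *
go(.3755,.2464,.05,4.8);wsnap('62')"
```

```text
t 42.93 pos [0.3756 0.2488 0.0708] hx 4.57 tilt 0.47 F [0.2 0.1 0.3] gap -0.004 j [-1.19  0.71  0.71  2.35 -1.16  0.48  0.59]
tool shift mm [-0.4  2.6 20.7]
turn deg [-0.39 -0.26 -0.23]
t 42.93 pos [0.3756 0.2488 0.0708] hx 4.57 tilt 0.47 F [0.2 0.1 0.3] gap -0.004 j [-1.19  0.71  0.71  2.35 -1.16  0.48  0.59]
```

View pics/w62.png

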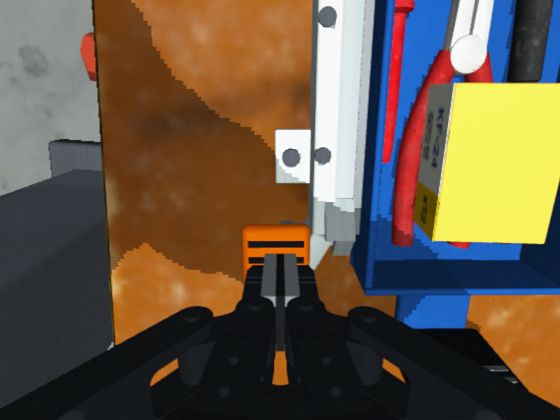

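>>> apply_moves:
  steps:
    - [1,[0,0.002,0.01],[0,0,0]]
    - [1,[0,0,0.008],[0,0,0]]
    - [1,[0,0,0.006],[0,0,0]]

```text
time_s: 43.23
position: [0.3794, 0.2484, 0.0496]
tool_rot: [-0.005, 0.999, 0.041, 0.005]
contact_force: [-10.5, -3.0, 64.2]
finger_gap: 0.003
```

```bash
python3 -c "
from h import *
wsnap('63')"
```

```text
t 43.23 pos [0.3794 0.2484 0.0496] hx 4.65 tilt 0.8 F [-10.5  -3.   64.2] gap 0.003 j [-1.13  0.73  0.64  2.36 -1.25  0.44  0.67]
```

View pics/w63.png

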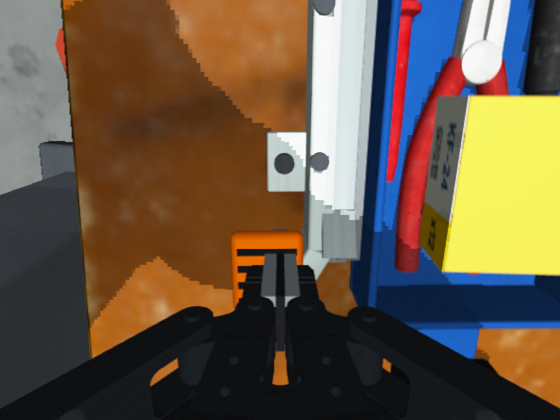

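>>> apply_moves:
  steps:
    - [1,[0,0,-0.01],[0,0,0]]
    - [1,[0,0,-0.03],[0,0,0]]
    - [1,[0,0,-0.04],[0,0,0]]
    - [1,[0.02,0.01,-0.04],[0,0,0]]
    - [0.6,[0.03,0.01,-0.02],[0,0,0]]
    - [0.6,[0,0,0],[0,0,0]]

```text
time_s: 43.78
position: [0.433, 0.2312, 0.1971]
tool_rot: [-0.007, 0.999, 0.04, 0.006]
contact_force: [2.3, 0.7, 0.9]
finger_gap: 0.271
```

```bash
python3 -c "
from h import *
wsnap('64')"
```

```text
t 43.78 pos [0.433  0.2312 0.1971] hx 4.55 tilt 1.06 F [2.3 0.7 0.9] gap 0.271 j [-1.31  0.58  1.04  2.21 -0.77  0.76  0.33]
```

View pics/w64.png

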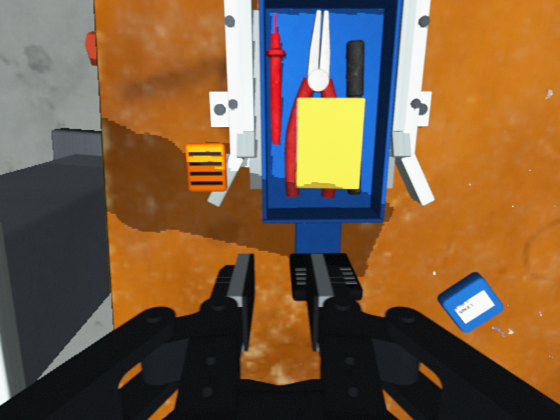

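>>> apply_moves:
  steps:
    - [0.55,[0,0,0],[0,0,-7.1]]
    - [0.55,[0,0,0],[0,0,-7.1]]
    - [0.55,[0,0,0],[0,0,-7.1]]
    - [0.55,[0,0,0],[0,0,-7.1]]
    - [0.55,[0,0,0],[0,0,-7.1]]
    - [0.55,[0,0,0],[0,0,-7.1]]
    - [0.55,[0,0,0],[0,0,-7.1]]
    - [0.55,[0,0,0],[0,0,-7.1]]
    - [0.55,[0,0,0],[0,0,-7.1]]
    - [0.55,[0,0,0],[0,0,-7.1]]
    - [0.55,[0,0,0],[0,0,-7.1]]
    - [0.55,[0,0,0],[0,0,-7.1]]

```text
time_s: 44.83
position: [0.4225, 0.2327, 0.1939]
tool_rot: [-0.003, 0.702, 0.712, 0.003]
contact_force: [0.2, -0.6, -0.3]
finger_gap: 0.45
```

```bash
python3 -c "
from h import *
P=json.load(open('P64.json'))
p=fit(P,[((.088,.052,.042),(261,10)),((.088,-.052,.042),(402,10)),((-.088,.052,.042),(263,221)),((-.088,-.052,.042),(386,219))],[.465,.30,TH])
h=T(p,(-.134,0,.06)); go(h[0],h[1]-.005,.17,94.8)"
```

```text
pose [0.469  0.2859] 94.98 res [-1.4 -7.4  1.4 -8.   1.3 10.6 -1.1 11.3] rail [-35.5  -1.2] handle [0.4806 0.1524]
t 44.83 pos [0.4225 0.2327 0.1939] hx 90.84 tilt 0.53 F [ 0.2 -0.6 -0.3] gap 0.45 j [-1.05  0.42  0.6   2.21 -0.42  0.62  1.45]
tool shift mm [-86.4  56.9  23.1]
turn deg [-0.02 -0.53 -3.96]
```

>>> apply_moves:
  steps:
    - [0.55,[-0.02,0.02,0],[0,-0.5,-4]]
    - [0.55,[-0.03,0.018,0],[0,0,0]]
    - [0.55,[-0.03,0.018,0],[0,0,0]]
    - [0.55,[0,0,0],[0,0,0]]

```text
time_s: 45.17
position: [0.4825, 0.1571, 0.1921]
tool_rot: [-0.002, 0.67, 0.742, -0.002]
contact_force: [-0.2, -0.3, 0.1]
finger_gap: 0.45
```

```bash
python3 -c "
from h import *
wsnap('65')
cv2.imwrite('pics/c65.png',cv2.resize(cv2.imread('pics/w65.png')[60:320,200:560],None,fx=2.2,fy=2.2,interpolation=2))"
```

```text
t 45.17 pos [0.4825 0.1571 0.1921] hx 95.88 tilt 0.31 F [-0.2 -0.3  0.1] gap 0.45 j [-0.83  0.45  0.57  2.15 -0.4   0.65  1.69]
```

View pics/c65.png

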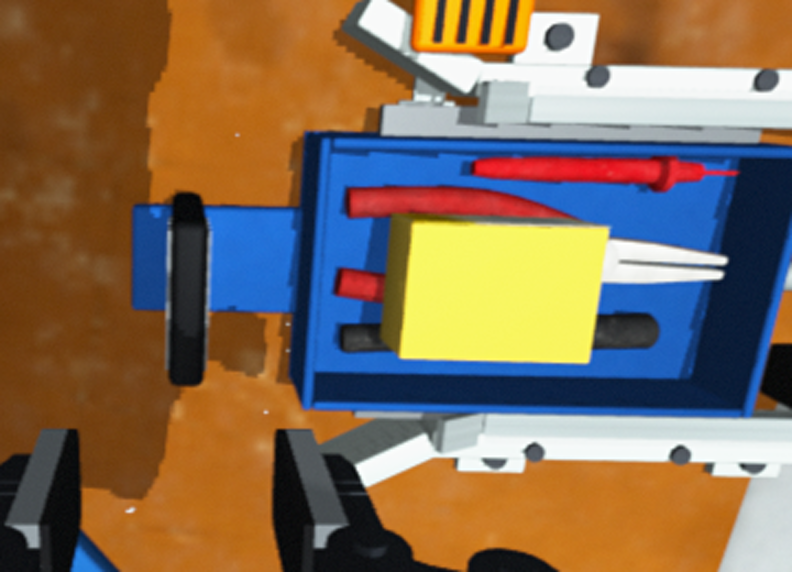

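```bash
python3 -c "
from h import *
P=json.load(open('P65.json')); f=lambda a,b,*w:(a/2.2+200,b/2.2+60)+w
p=fit(P,[((-.14,.028,.081),f(172,228)),((-.128,.028,.081),f(208,228)),((-.14,-.028,.081),f(172,384)),((-.128,-.028,.081),f(203,383)),((-.088,.052,.042),f(325,138)),((-.088,-.052,.042),f(308,410)),((.088,-.052,.042),f(748,415)),((-.062,.063,.022),f(383,107))],[.465,.30,TH])
h=T(p,(-.134,0,.06)); go(h[0],h[1],.052,np.degrees(p[2]))"
```

```text
pose [0.467 0.294] 95.02 res [ 0.1 -2.4  1.2 -2.1 -1.   2.4  1.3  3.1 -1.6 -0.1 -2.3  0.3  1.8  0.8
  0.3 -1. ] rail [-27.2   0.1] handle [0.4787 0.1605]
t 45.22 pos [0.4801 0.1597 0.1915] hx 96.0 tilt 0.54 F [-0.3  0.4  1.1] gap 0.449 j [-0.83  0.45  0.56  2.15 -0.4   0.65  1.69]
tool shift mm [ 5.000e-01 -1.000e-01  1.395e+02]
turn deg [-0.52 -0.14  0.98]
```

>>> apply_moves:
  steps:
    - [0.6,[0,-0.001,0.03],[-0.5,0,1]]
    - [0.6,[0,-0.002,0.035],[0,0,0]]
    - [0.6,[0,-0.002,0.03],[0,0,0]]
    - [0.6,[0,0,0],[0,0,0]]

```text
time_s: 45.55
position: [0.4752, 0.1627, 0.0949]
tool_rot: [-0.001, 0.676, 0.737, 0.003]
contact_force: [-0.8, -0.6, -0.3]
finger_gap: 0.402
```

```bash
python3 -c "
from h import *
go(.4787,.1605,.052,95)"
```

```text
t 45.55 pos [0.4752 0.1627 0.0949] hx 94.96 tilt 0.38 F [-0.8 -0.6 -0.3] gap 0.402 j [-0.71  0.59  0.39  2.22 -0.57  0.42  1.81]
tool shift mm [-2.8  3.2 42.9]
turn deg [ 0.19 -0.34 -0.04]
```

>>> apply_moves:
  steps:
    - [0.6,[-0.003,0.002,0.02],[0,0,0]]
    - [0.6,[0,-0.001,0.02],[0,0,0]]
    - [0.6,[0,0,0.003],[0,0,0]]

```text
time_s: 45.8
position: [0.4747, 0.1631, 0.0517]
tool_rot: [-0.002, 0.675, 0.738, 0.003]
contact_force: [-0.2, -0.7, 0.5]
finger_gap: 0.4
```

```bash
python3 -c "
from h import *
go(.4787,.1605,.052,95);wsnap('66')"
```

```text
t 45.8 pos [0.4747 0.1631 0.0517] hx 95.16 tilt 0.42 F [-0.2 -0.7  0.5] gap 0.4 j [-0.63  0.66  0.3   2.23 -0.63  0.32  1.87]
tool shift mm [-3.   3.7 -0.4]
turn deg [ 0.03 -0.42  0.16]
t 45.8 pos [0.4747 0.1631 0.0517] hx 95.16 tilt 0.42 F [-0.2 -0.7  0.5] gap 0.4 j [-0.63  0.66  0.3   2.23 -0.63  0.32  1.87]
```

View pics/w66.png

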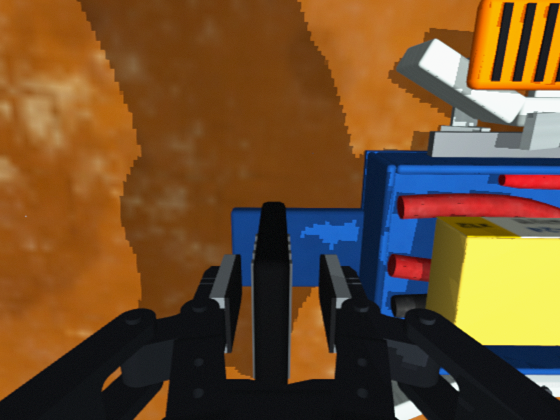

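>>> apply_moves:
  steps:
    - [0.78,[-0.003,0.001,0],[0,0,0]]
    - [0.78,[0,0,0],[0,0,0]]
    - [0.78,[-0.006,0,0],[0,0,0]]
    - [0.78,[-0.008,0,0],[0,0,0]]
    - [0.78,[-0.01,0,0],[0,0,0]]
    - [0.78,[-0.01,0,0],[0,0,0]]
    - [0.78,[-0.01,0,0],[0,0,0]]

```text
time_s: 46.43
position: [0.4834, 0.1194, 0.0579]
tool_rot: [-0.002, 0.671, 0.741, 0.008]
contact_force: [0.1, 1.0, -0.5]
finger_gap: 0.224
```

```bash
python3 -c "
from h import *
s,R=st(); y=s['position'][1]-.06; go(.4648-(y-.3211)*.084,y,.052,94.8);wsnap('67')"
```

```text
t 46.43 pos [0.4834 0.1194 0.0579] hx 95.67 tilt 0.94 F [ 0.1  1.  -0.5] gap 0.224 j [-0.53  0.64  0.28  2.25 -0.61  0.31  1.95]
t 46.43 pos [0.4834 0.1194 0.0579] hx 95.67 tilt 0.94 F [ 0.1  1.  -0.5] gap 0.224 j [-0.53  0.64  0.28  2.25 -0.61  0.31  1.95]
tool shift mm [-60.1  -2.7   5.1]
turn deg [ 0.55 -0.76  0.87]
t 46.43 pos [0.4834 0.1194 0.0579] hx 95.67 tilt 0.94 F [ 0.1  1.  -0.5] gap 0.224 j [-0.53  0.64  0.28  2.25 -0.61  0.31  1.95]
```

View pics/w67.png

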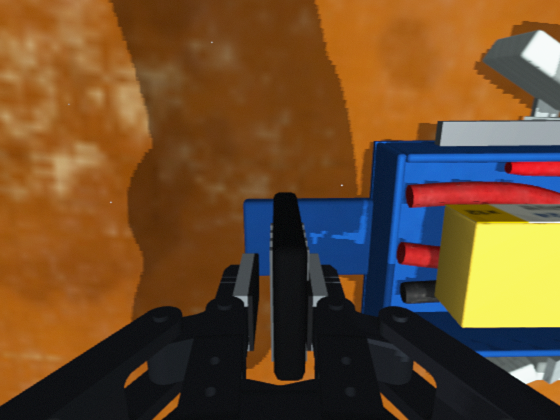

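>>> apply_moves:
  steps:
    - [0.78,[-0.01,-0.001,0.002],[0.3,-0.4,0.5]]
    - [0.78,[-0.01,0,0.001],[0,0,0]]
    - [0.78,[-0.01,0,0.001],[0,0,0]]
    - [0.78,[-0.01,0,0.001],[0,0,0]]
    - [0.78,[-0.01,0,0.001],[0,0,0]]
    - [0.78,[-0.01,0,0.001],[0,0,0]]
    - [0.78,[-0.01,0,0.001],[0,0,0]]
    - [0.78,[-0.01,0,0.001],[0,0,0]]

```text
time_s: 47.15
position: [0.4903, 0.0333, 0.0493]
tool_rot: [-0.003, 0.677, 0.736, 0.005]
contact_force: [0.2, 2.4, 1.4]
finger_gap: 0.223
```

```bash
python3 -c "
from h import *
s,R=st(); y=s['position'][1]-.06; go(.4648-(y-.3211)*.084,y,.052,94.8);wsnap('68')"
```

```text
t 47.15 pos [0.4903 0.0333 0.0493] hx 94.85 tilt 0.65 F [0.2 2.4 1.4] gap 0.223 j [-0.33  0.65  0.24  2.26 -0.58  0.29  2.08]
t 47.15 pos [0.4903 0.0333 0.0493] hx 94.85 tilt 0.65 F [0.2 2.4 1.4] gap 0.223 j [-0.33  0.65  0.24  2.26 -0.58  0.29  2.08]
tool shift mm [-60.1  -1.3  -3.3]
turn deg [ 0.19 -0.62  0.05]
t 47.15 pos [0.4903 0.0333 0.0493] hx 94.85 tilt 0.65 F [0.2 2.4 1.4] gap 0.223 j [-0.33  0.65  0.24  2.26 -0.58  0.29  2.08]
```

View pics/w68.png

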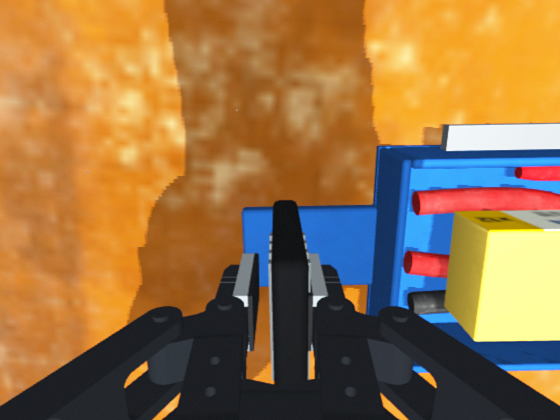

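>>> apply_moves:
  steps:
    - [0.78,[-0.01,0,-0.001],[0,0,0]]
    - [0.78,[-0.01,0,-0.001],[0,0,0]]
    - [0.78,[-0.01,0,0],[0,0,0]]
    - [0.78,[-0.01,0,0],[0,0,0]]
    - [0.78,[-0.01,0,0],[0,0,0]]
    - [0.78,[-0.01,0,0],[0,0,0]]
    - [0.78,[-0.01,0,0],[0,0,0]]
    - [0.78,[-0.008,0,0],[0,0,0]]
    - [0.78,[-0.004,0,0],[0,0,0]]

```text
time_s: 47.95
position: [0.4957, -0.0565, 0.0504]
tool_rot: [-0.005, 0.678, 0.735, 0.004]
contact_force: [-0.0, 2.4, 3.3]
finger_gap: 0.219
```

>>> apply_moves:
  steps:
    - [0.65,[0.003,0,0],[0,0,0]]
    - [0.65,[0,0,0],[0,0,0]]
    - [0.65,[0,0,-0.03],[0,0,0]]
    - [0.65,[0,0,-0.04],[0,0,0]]
    - [0.65,[0,0,-0.04],[0,0,0]]
    - [0.65,[0.01,0,-0.04],[0,0,0]]
    - [0.65,[0.02,0,0],[0,0,0]]
    - [0.65,[0,0,0],[0,0,0]]

```text
time_s: 48.62
position: [0.4928, -0.0316, 0.2042]
tool_rot: [-0.004, 0.682, 0.732, 0.0]
contact_force: [0.0, 0.4, -0.3]
finger_gap: 0.346
```

```bash
python3 -c "
from h import *
wsnap('69');snap('top','t69.png');snap('scene','s69.png')"
```

```text
t 48.62 pos [ 0.4928 -0.0316  0.2042] hx 94.03 tilt 0.41 F [ 0.   0.4 -0.3] gap 0.346 j [-0.42  0.4   0.52  2.17 -0.33  0.65  1.97]
```

View pics/w69.png

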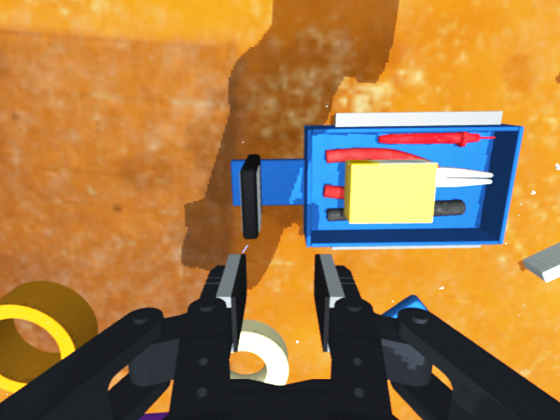

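View pics/s69.png

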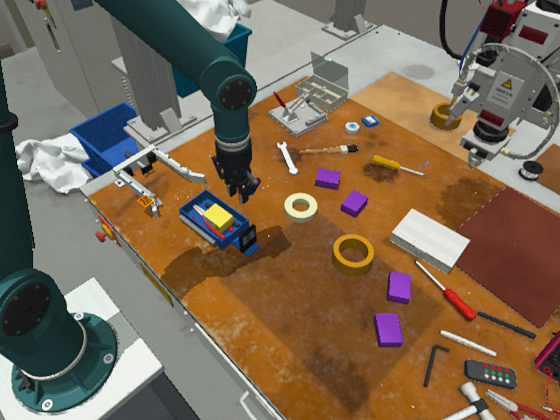

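```bash
python3 -c "
from h import *
P=json.load(open('P69.json'))
p=fit(P,[((-.088,.052,.042),(309,127)),((.088,.052,.042),(522,127)),((.088,-.052,.042),(502,244)),((-.088,-.052,.042),(307,246)),((-.062,.063,.022),(336,115)),((.08,.063,.022),(502,112))],[.48,.09,TH])
print('dist from home',np.hypot(*(p[:2]-[.466,.320])))
for n,c in (('tape',(284,180)),('lens',(222,201))): pass
a=cv2.imread('pics/t69.png').astype(int);b=cv2.imread('pics/top0.png').astype(int)
cv2.imwrite('pics/diff.png',np.hstack([a[100:320,90:460]]).astype(np.uint8))"
```

```text
pose [0.4872 0.0794] 94.52 res [-1.4  1.5  2.2 -0.3 -0.1  0.8 -1.1  0.8  0.3 -1.9 -0.1 -0.3] rail [-242.7   -2.1] handle [ 0.4977 -0.0542]
dist from home 0.241551022100984
```

View pics/diff.png

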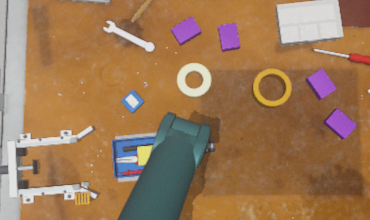

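```bash
python3 -c "
from h import *
st(); print(hand_in())"
```

```text
t 48.77 pos [ 0.4923 -0.0354  0.2029] hx 93.78 tilt 0.4 F [-1.4  0.5 -1.1] gap 0.354 j [-0.41  0.4   0.52  2.17 -0.33  0.65  1.97]
the job is handed in; nothing more can be done
None
```

I finished the job and handed it in at about 49 s. The hand-in gave no verdict.

- **Docking:** I slid the tray home and the catch clicked up behind it. The first pushes jammed at the catch, with about 40 N of reaction. I lined the tray up with the rail again and held its nose slightly up, and then it went in easily.
- **Loading:** All four kit items were there today. I laid in the pliers, red probe and black marker, then set the fuse carton on top.
- **Release and draw-off:** I pressed the catch pad to the bottom, at about 64 N on the fingertips. The tray sprang out about 27 mm. I then drew it off the rail with a finger hooked in front of its handle.

**Last checks:**
- **Tray:** It stands flat, about 242 mm from its home place, with the nose clear of the rail mouth. I judged the flatness by eye.
- **Kit:** All four items are visible inside it.
- **Bystanders:** In the last pictures the tape rolls and lens case look where they were. I checked this by eye, not by measurement.
- **Robot:** The gripper is raised to 0.20 m and touching nothing.

**What disagreed:** The wrist and top cameras differed by about 1° on tray and rail direction. My readings of the home tray also differed, from about -1 to -4 mm along the rail. All of these are within the 6 mm limit. I could not read the catch joint itself; I judged it from the pad's height in the pictures.

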